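# Turn a tray of doll faces over for spraying

### The arm

A 7-joint arm with a two-finger parallel gripper is mounted at the origin on the work surface. World frame = base frame: x ahead of the robot, y to its left, z up, the work surface at z = 0. Lengths are in m, angles in rad, forces in N, time in s.
With the tool pointing down it reaches from about 0.425 to 0.95 m from the base axis. Payload 4.7 kg.
Tool frame: the origin (TCP) lies midway between the tips of the shut fingers; the grasp point (between the pads) lies 19 mm behind it (arm.pinch_z is the distance from the TCP to the grasp point, in m); z points along the fingers, y is the line along which they close (so a half turn about z gives the same grasp; the last joint's range is limited). The gripper opens to 85 mm and grips with 20 to 120 N. Pads are 22 mm wide; open, the fingers measure 114 mm over their backs; the gripper's body (76 mm by 85 mm) begins 54 mm behind the grasp point. The pads swing forward as they close: fully open they stand 13 mm farther back than shut.
Start: joints at [1.186, 0.469, -0.049, 1.532, 0.024, 1.141, -0.082], TCP at [0.235, -0.633, 0.202] pointing down, gripper open.
Joint ranges: [-2.59, 2.59], [-0.33, 1.99], [-1.39, 1.29], [0.1, 2.45], [-1.04, 4.18], [0.21, 1.99], [-2.66, 2.66]. Speed limits (rad/s): [2.57, 2.57, 3.14, 3.14, 3.14, 3.14, 3.14].

### API

Orientations are given as a rotation vector (axis times angle).
In Python, from rig import arm gives the robot as it stands.
- The arm moves only by the tool arm_command, never from a script. Its argument "deltas" is a list of rows, each an object of numbers: "claw": the opening, from 0 (shut) to 1 (fully open); "x", "y", "z": the shift along the tool's x, y, z in mm; "wx", "wy", "wz": the turn, a rotation vector about the tool's x, y, z in rad. A call has 1 to 5 rows; each row is the pose to reach, as a shift and turn from the pose commanded when the call began, along the tool's axes at that moment; what a row does not reach only later rows make up. A row lasts 1/10 s, in which the tool goes at most 50 mm and 8.59 degrees, less where a joint would pass 70% of its speed; a pose out of reach is approached as far as the arm can. A call with a gripper value outside its range is refused whole. The fingers move at their own pace and stop on an object; "grip_force" is the grip in N (left out, the last holds). Time passes only in rows, so rows that repeat a pose let the fingers close. It gives the time, the measured TCP pose, the force, the opening and the grip force at its end, in the units of the state.
- arm.get_state(): the state, without advancing time (a new reading comes with each control period).
- arm.read_camera(name): name is "scene" or "top"; returns (picture, depth): 384x512x3 uint8, red, green, blue; 384x512 float32, m along the optical axis (not along the pixel's ray), 0 where there is no reading.
- arm.calibration(name): a dict with "fx", "fy", "cx", "cy" (pixels), "position" and "orientation" of the camera in the world. Camera axes: x right, y down, z forward; pixel columns grow to the right and rows downward; lengths in m; the calibration is good to about 2 mm. A picture is of the moment at which its call begins. calibration takes no time and is no camera call.
- arm.hand_in(): hands the job in; it is judged then, once.
Trained networks look in the newest picture that a camera, given by its name, has taken for a name from the list of things; names that differ only in an ending like _2 or _b are one class to them, and where a whole thing is asked for, a point or a joint stands for the part that bears it (a point fixed in the world has none). Each returns a list of dicts, best first, with "conf" (0 to 1); they miss things now and then, are a little off and sometimes report something else, mostly with a low value. They report only what shows in the picture. A call takes as long as a camera call. They do not tell look-alikes from the thing itself.
- arm.boxes_of(label, camera): "box" ([left, top, right, bottom] in pixels, round what is visible of it).
- arm.outline_of(label, camera): "region" (384x512 bool, what is visible of it) and "box" ([left, top, right, bottom] in pixels, round what is visible of it).
The state is a dict: "clock": time; "joints": joint angles; "joint_vel": joint speeds; "tau": joint torques, N m; "ee_pos": TCP position; "tool_rot": TCP orientation; "wrist_force": force on the tool from outside, world axes, zero at the start; "ft_torque": the same for the moment, N m; "gripper_width": finger opening in m; "gripper_force": force on a finger pad.
Only numpy, scipy, OpenCV 4.12 (cv2) and the standard library are available. Lean on these libraries where they do the work, as an engineer would, in place of code of your own. Each camera call takes 0.05 s, during which the arm holds its last target. There are 200 camera calls.

### The job

Put every loose doll face on the bench into the open tray, hollow side up as it lies, one to a compartment, and close the tray with the empty one from the dark pallet, mouth to mouth. Slide the lifter under the closed pair, carry it on the blade, not in the fingers, into the cage of the tray turner, draw the lifter out and turn the cage fully over by its crank pin; then bring the turned pair, still closed, on the blade in the same way to the middle of the spray turntable. Draw the lifter out and lay it flat on the bench, lift the old tray, now on top, off the faces and put it mouth down and lengthwise in the middle of the pallet; leave the paint jar, brush and white pot where they are.

Things in the scene. Friction and masses are not known exactly. Their poses are not given: they have to be found in the camera images.
- tray: Open wooden tray, 176 long (y), 64 wide (x), 26 high, 0.11-0.18 kg, starts mouth up. Walls 5, inside depth 13, floor 4 on two cross cleats 9 high, 15 wide, flush with the ends: 9 mm lies open under the floor between them. Dividers 10 high at y = -28.5, 28.5: three compartments 54 x 52 centred at y = -57, 0, 57. Origin: underside centre, at the cleats' feet; z to the mouth (z = 26).
- cover: Second tray of the same make, starts empty, mouth down on the pallet. Origin: centre of the mouth (rim plane); z from mouth to cleats (inner floor z = 13, cleats' feet z = 26); y lengthwise. Closed, the pair is 52 high and loose: the trays only rest on each other, rim on rim.
- face0: Doll face: pink dome shell, 45 across, 22 high, 14 g, may be absent. Starts face down, hollow up. Origin: centre of the 26 wide flat of the face; z towards the rim at z = 22; the side is upright from z = 11 to 18.5, tapering above and below. Hollow up in a compartment it stands 9 above the tray's rim.
- face1: Doll face: pink dome shell, 45 across, 22 high, 14 g, may be absent. Starts face down, hollow up. Origin: centre of the 26 wide flat of the face; z towards the rim at z = 22; the side is upright from z = 11 to 18.5, tapering above and below. Hollow up in a compartment it stands 9 above the tray's rim.
- face2: Doll face: pink dome shell, 45 across, 22 high, 14 g, may be absent. Starts face down, hollow up. Origin: centre of the 26 wide flat of the face; z towards the rim at z = 22; the side is upright from z = 11 to 18.5, tapering above and below. Hollow up in a compartment it stands 9 above the tray's rim.
- lifter: Broad steel lifter (spatula), 0.16 kg. Blade 68 long (x from 0 to 68), 90 wide, 3 thick. A 40 wide upright shank at x = -6 to 0 rises to z = 28; dark wooden handle from x = -121 to -6, 16 wide, from z = 14 to 38, heel under its end. Origin: middle of the blade's rear edge, on its underside; x points to the blade's front, z up.
- pallet: Fixed dark wooden board, 110 (x) x 240 (y) x 12 high, on which the empty trays are kept. Origin: centre of its underside; its length is along y.
- turntable: Fixed aluminium spray turntable, disc 230 across, its top 50 above the bench. Origin: centre of its base on the bench.
- turner: Fixed tray turner: a steel base 130 x 200 x 8 with rollers, carrying the aluminium cage. Origin: centre of its underside; the cage's axis runs along its x, and its open front looks to -x.
- axis (a point): Middle of the cage, on its axis, 115 above the bench; axes as the turner's, not turning. The cage is a sleeve 80 deep (x), open to the front, a low bar across its back; inside 188 wide (y) and 64 high, so that its lower plate's top lies 32 below this point, either way up. Hoops round it reach 107 from the axis.
- cage (a joint): Turn of the cage about the turner's x: 0 (start) with the crank pin on the +y side, pi (stop) fully over, the pin having gone over the top to the -y side. It stays where left; about 0.25 N m of friction.
- pin (a point): Point to hold on the crank pin: a round wooden pin 16 thick and 60 long, parallel to the axis, 106 from it, standing out in front of the cage (this point is 38 in front of the cage's front edge, 22 from the pin's free end).
- paint_jar: Paint jar, 60 across, 85 high; bystander. Origin: centre of its underside.
- brush: Brush 170 long lying on the bench; bystander. Origin on its underside.
- water_pot: White pot, 72 across, 80 high; bystander. Origin: centre of its underside.
Not all that is in view belongs to the job. Leave any blue look-alike of the lifter alone.

How it is judged:
On the way, in this order (a step that is already met when the one before it is completed fails the run):
1. every face that is present lies hollow side up in the open tray (x of face0 in the frame of tray between -0.012 and 0.012 m and y of face0 in the frame of tray between -0.075 and 0.075 m and z of face0 in the frame of tray between 0.007 and 0.019 m and angle between each of face0, face1, face2's own z axis and vertical below 0.25 rad and x of face1 in the frame of tray between -0.012 and 0.012 m and y of face1 in the frame of tray between -0.075 and 0.075 m and z of face1 in the frame of tray between 0.007 and 0.019 m and x of face2 in the frame of tray between -0.012 and 0.012 m and y of face2 in the frame of tray between -0.075 and 0.075 m and z of face2 in the frame of tray between 0.007 and 0.019 m), for 0.2 s.
2. the empty tray closes it, mouth to mouth, within 8 mm (x of cover in the frame of tray between -0.008 and 0.008 m and y of cover in the frame of tray between -0.008 and 0.008 m and z of cover in the frame of tray between 0.021 and 0.031 m and angle between the z axis of cover and the z axis of tray, either way round below 0.08 rad), for 0.2 s.
3. the closed pair is raised on the lifter's blade, not touched by the fingers (all of step 2 and contact force between lifter and tray above 1.5 N and contact force between the fingers and tray below 0.3 N and contact force between the fingers and cover below 0.3 N and height (world z) of tray above 0.03 m), for 0.2 s.
4. the closed pair stands in the cage, the lifter withdrawn (all of step 2 and x of tray in the frame of axis between -0.012 and 0.012 m and y of tray in the frame of axis between -0.012 and 0.012 m and z of tray in the frame of axis between -0.037 and -0.027 m and contact force between lifter and tray below 0.1 N), for 0.2 s.
5. the cage is fully turned over with the closed pair in it, the old tray on top (all of step 2 and x of cover in the frame of axis between -0.012 and 0.012 m and y of cover in the frame of axis between -0.012 and 0.012 m and z of cover in the frame of axis between -0.011 and -0.001 m and value of joint cage above 3.05 rad and angle between tray's own z axis and vertical above 3 rad), for 0.2 s.
6. the turned pair, closed, is brought over the turntable on the lifter's blade, not touched by the fingers (all of step 2 and contact force between lifter and cover above 1.5 N and contact force between the fingers and tray below 0.3 N and contact force between the fingers and cover below 0.3 N and horizontal distance between cover and turntable below 0.05 m), for 0.1 s.
7. the closed pair stands on the turntable, the lifter withdrawn (all of step 2 and horizontal distance between cover and turntable below 0.05 m and height (world z) of cover below 0.082 m and contact force between lifter and cover below 0.1 N), for 0.2 s.
At the end, for the whole second after the job is handed in: the loaded tray (the former cover) stands level on the turntable, its centre within 50 mm of the turntable's, every face face up in it; the old tray lies mouth down on the pallet, within 35 mm of its centre and 17 degrees of its length; the lifter lies flat on the bench; all at rest (x of face0 in the frame of cover between -0.012 and 0.012 m and y of face0 in the frame of cover between -0.075 and 0.075 m and z of face0 in the frame of cover between -0.016 and -0.002 m and angle between each of face0, face1, face2's own z axis and vertical above 2.85 rad and x of face1 in the frame of cover between -0.012 and 0.012 m and y of face1 in the frame of cover between -0.075 and 0.075 m and z of face1 in the frame of cover between -0.016 and -0.002 m and x of face2 in the frame of cover between -0.012 and 0.012 m and y of face2 in the frame of cover between -0.075 and 0.075 m and z of face2 in the frame of cover between -0.016 and -0.002 m and horizontal distance between tray and pallet below 0.035 m and angle between each of tray, cover's own z axis and vertical above 3 rad and height (world z) of tray between 0.032 and 0.044 m and angle between the y axis of tray and the y axis of pallet, either way round below 0.3 rad and horizontal distance between cover and turntable below 0.05 m and height (world z) of cover between 0.07 and 0.082 m and linear speed of each of cover, lifter, tray below 0.02 m/s and height (world z) of lifter below 0.006 m and angle between lifter's own z axis and vertical below 0.15 rad); the robot touches nothing.
It fails at once if the paint jar, brush or white pot is moved by more than 30 mm (distance of any of paint_jar, brush, water_pot from where it was at the start of the episode above 0.03 m).
Of face0, face1, face2 only 1 to 3 are there at a start; the rules pass over those that are not, and their reading is None.
At some moment in a run one of face0, face1, face2, lifter may be knocked a few centimetres aside while the robot is not near it.
It also fails if it takes over 210 s, if anything falls off the work surface, if the arm or the gripper's body presses on something with over 40 N, if the wrist force passes 120 N, or if a joint passes its speed limit or range.

## Working session

There is one attempt and no reset: what is moved stays moved. The work goes in short steps, Python scripts to look and compute and a tool call to move; the robot and the scene stay as the last step left them, time stands still between calls to the robot, and variables do not carry over. Pictures are saved under pics/ and viewed, at most 14 in all, crops included, and the job is handed in when it is done.

Besides the shell and the picture viewer there is one more tool, called after "Call:" by a JSON object that holds its "op" and its "data", one argument or row to a line. arm_command: Moves the arm, as the interface text tells. Its arguments: {"type":"object","properties":{"deltas":{"type":"array","items":{"type":"object","properties":{"claw":{"type":"number"},"x":{"type":"number"},"y":{"type":"number"},"z":{"type":"number"},"wx":{"type":"number"},"wy":{"type":"number"},"wz":{"type":"number"}}}},"grip_force":{"type":"number"}},"required":["deltas"]}

```bash
ls; mkdir -p pics; cat > h.py <<'E'
import numpy as np, cv2
from scipy.spatial.transform import Rotation as R
from rig import arm
def cam(n):
    im,d=arm.read_camera(n); return im,d,arm.calibration(n)
def pose(c):
    o=np.array(c["orientation"]); return (R.from_rotvec(o) if o.size==3 else R.from_matrix(o)).as_matrix(),np.array(c["position"])
def cloud(d,c):
    v,u=np.mgrid[:384,:512]; p=np.dstack([(u-c["cx"])/c["fx"]*d,(v-c["cy"])/c["fy"]*d,d])
    M,t=pose(c); w=p@M.T+t; w[d<=0]=np.nan; return w
def save(n,im,box=None,s=1):
    if box: im=im[box[1]:box[3],box[0]:box[2]]
    if s!=1: im=cv2.resize(im,None,fx=s,fy=s,interpolation=cv2.INTER_CUBIC)
    cv2.imwrite("pics/"+n,cv2.cvtColor(im,cv2.COLOR_RGB2BGR))
E
python3 - <<'E'
from h import *
for n in("top","scene"):
    im,d,c=cam(n); save(n+"0.png",im,s=1.5); np.savez(n+"0.npz",im=im,d=d); print(n,c)
print(arm.get_state())
E
```

```text
pics
top {'fx': 368.8696843520212, 'fy': 368.8696843520212, 'cx': 250.31339466940378, 'cy': 185.9130452002405, 'position': array([0.30723503, 0.01426496, 1.10460499]), 'orientation': array([-2.16970424,  2.03007067, -0.22172341])}
scene {'fx': 479.8599549672602, 'fy': 479.8599549672602, 'cx': 263.47120147897664, 'cy': 188.87503291963938, 'position': array([ 1.04883208, -0.55504373,  1.19633207]), 'orientation': array([-2.37346445, -0.95048006,  0.309601  ])}
{'clock': 0.1, 'joints': array([ 1.18609937,  0.46940293, -0.04860976,  1.53354527,  0.0241239 ,
        1.14101508, -0.0823215 ]), 'joint_vel': array([ 0.00025321, -0.00117309, -0.00038323, -0.00353194, -0.00028729,
       -0.00131492, -0.00051378]), 'tau': array([ 9.18317601e-04, -5.11520720e+01, -4.69995628e-02, -2.38392162e+01,
        1.07301999e-02,  4.39731579e-03, -1.54232833e-05]), 'ee_pos': array([ 0.23494372, -0.63218775,  0.20135041]), 'tool_rot': array([-3.09028958e+00, -5.55679686e-01,  6.13538569e-04]), 'wrist_force': array([ 0.83954334,  0.2817488 , -0.31261293]), 'ft_torque': array([0.05493443, 0.00725797, 0.02608662]), 'gripper_force': 0.0, 'gripper_width': 0.08555699875983885}
```

View pics/top0.png

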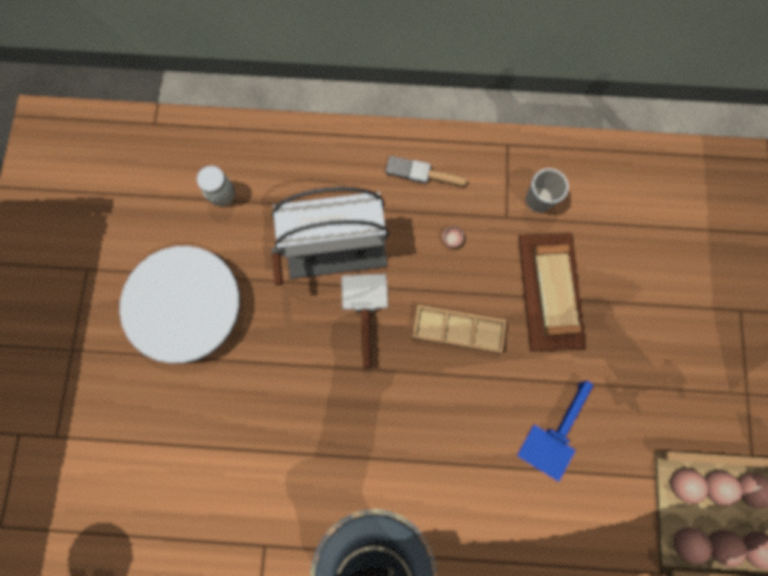

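View pics/scene0.png

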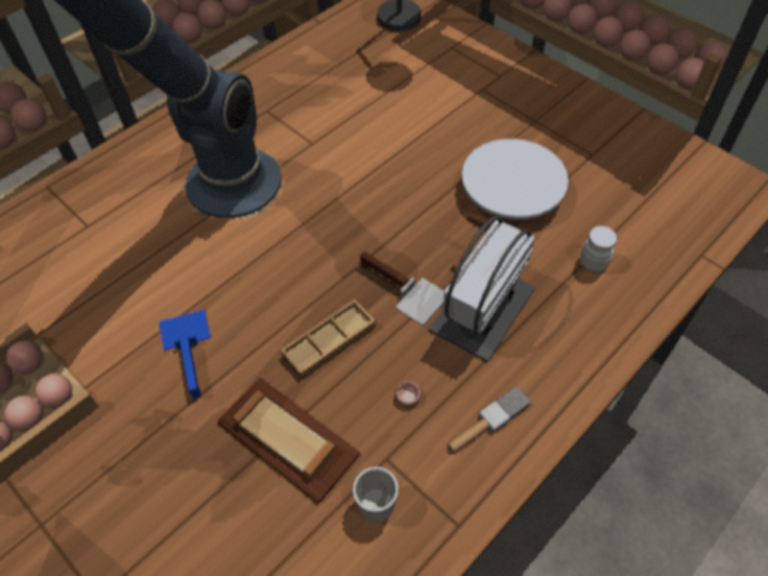

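```bash
cat >> h.py <<'E'
def rect(w,m,z0,z1,show=None):
    k=m&(w[...,2]>z0)&(w[...,2]<z1); p=w[k]
    if len(p)<8: return None
    lo,hi=np.percentile(p,[1,99],axis=0)
    r=cv2.minAreaRect((p[:,:2]*1000).astype(np.float32))
    return dict(n=len(p),c=np.round(r[0],1),s=np.round(r[1],1),a=round(r[2],1),mean=np.round(p.mean(0)*1000,1),med=np.round(np.median(p,0)*1000,1))
E
python3 - <<'E'
from h import *
hz=dict(tray=(.018,.035),cover=(.03,.05),face0=(.012,.03),lifter=(-.01,.05),pallet=(.007,.02),turntable=(.04,.06),turner=(.0,.02),cage=(.02,.3),pin=(.02,.3))
for n in("top","scene"):
    im,d,c=cam(n); w=cloud(d,c)
    k=np.abs(w[...,2])<.03; print(n,"bench z",np.nanmedian(w[k][:,2]))
    for l,(a,b) in hz.items():
        for o in arm.outline_of(l,n)[:3]:
            print(n,l,round(o["conf"],2),o["box"],rect(w,o["region"],a,b))
E
```

```text
top bench z 0.0005805110568015692
top tray 0.77 [274.2, 204.8, 339.2, 235.1] {'n': 395, 'c': array([ 461. , -137.1]), 's': array([176.1,  64.6]), 'a': 83.9, 'mean': array([ 460.3, -140. ,   25.2]), 'med': array([ 459.3, -143.7,   25.5])}
top tray 0.3 [180.8, 123.9, 261.2, 192.9] {'n': 128, 'c': array([594.6, 115.1]), 's': array([ 18.6, 121.1]), 'a': 11.4, 'mean': array([593.7, 117.4,  24.4]), 'med': array([594.9, 119.3,  23.5])}
top tray 0.16 [297.5, 150.0, 308.9, 169.1] {'n': 39, 'c': array([ 651.3, -117.7]), 's': array([43.2, 40. ]), 'a': 1.6, 'mean': array([ 648. , -117. ,   21.2]), 'med': array([ 645.2, -115.5,   20.4])}
top cover 0.83 [354.9, 164.2, 385.9, 224.3] {'n': 582, 'c': array([ 551.7, -327. ]), 's': array([176.4,  65.6]), 'a': 8.1, 'mean': array([ 549.4, -327.7,   33.9]), 'med': array([ 544.7, -328.1,   32.2])}
top face0 0.6 [295.4, 149.0, 309.7, 166.3] {'n': 52, 'c': array([ 649.3, -118.9]), 's': array([40.9, 42.2]), 'a': 66.7, 'mean': array([ 648.1, -121. ,   18.9]), 'med': array([ 645.6, -120.8,   19.1])}
top lifter 0.92 [227.3, 180.5, 255.9, 245.3] {'n': 955, 'c': a
[... 4311 characters left out ...]
2.6, 220.9]), 'a': 11.2, 'mean': array([634.1, 106.3, 145.5]), 'med': array([638.2, 102. , 152.5])}
scene pin 0.75 [291.3, 143.5, 355.8, 223.3] {'n': 2721, 'c': array([602.2, 119.2]), 's': array([139.5, 220.9]), 'a': 11.2, 'mean': array([634.7, 105.6, 145.2]), 'med': array([639.2, 101. , 152.5])}
scene pin 0.65 [184.4, 199.4, 251.1, 252.8] {'n': 520, 'c': array([ 462.2, -137.6]), 's': array([177.6,  67.4]), 'a': 83.8, 'mean': array([ 463.3, -137.8,   26.2]), 'med': array([ 464.3, -139.1,   26.6])}
scene pin 0.27 [287.1, 144.1, 356.9, 240.4] {'n': 2743, 'c': array([601.6, 118.2]), 's': array([141.9, 220.4]), 'a': 11.8, 'mean': array([634.7, 106.5, 144.6]), 'med': array([639.4, 101.6, 152.5])}
```

```bash
cat >> h.py <<'E'
def plan(way,start=None):
    """way: (x,y,z mm,yaw deg) of TCP, tool down; prints per-waypoint tool deltas"""
    s=arm.get_state(); Rm=R.from_rotvec(s["tool_rot"]).as_matrix(); p=np.array(s["ee_pos"])*1000
    print("now",np.round(p,1),"yaw %.1f tilt %.2f"%(np.degrees(np.arctan2(Rm[1,0],Rm[0,0])),np.degrees(np.arccos(-Rm[2,2]))),"w",s["gripper_width"],"F",np.round(s["wrist_force"],1),"t",s["clock"],"j",np.round(s["joints"],2))
    for i,(x,y,z,a) in enumerate(way):
        a=np.radians(a); T=np.array([[np.cos(a),np.sin(a),0],[np.sin(a),-np.cos(a),0],[0,0,-1]])
        d=Rm.T@(np.array([x,y,z])-p); r=R.from_matrix(Rm.T@T).as_rotvec()
        print(i,"x %.1f y %.1f z %.1f | w %.3f %.3f %.3f"%(*d,*r),"rows>=%.1f"%max(np.linalg.norm(d)/50,np.degrees(np.linalg.norm(r))/8.59)); p=np.array([x,y,z],float); Rm=T
E
python3 - <<'E'
from h import *
ims=[]
for n,b in(("top",(225,175,260,250)),("scene",(235,160,300,220))):
    im,d,c=cam(n); w=cloud(d,c)
    for o in arm.outline_of("lifter",n):
        if rect(w,o["region"],-.01,.05)['c'][1]>0 and rect(w,o["region"],-.01,.05)['c'][1]<200:
            m=o["region"]; print(n,"blade",rect(w,m,-.01,.011)); print("handle",rect(w,m,.030,.05))
    o=arm.outline_of("cage",n)[0]["region"]
    o=cv2.dilate(o.astype(np.uint8),np.ones((7,7)))>0
    for a,b2 in((.146,.158),(.158,.24),(.09,.125)): print(n,"cage",a,rect(w,o,a,b2))
    hh=np.histogram(w[o][:,2],bins=np.arange(.13,.24,.005)); print(hh[0])
    ims.append(cv2.resize(im[b[1]:b[3],b[0]:b[2]],(330,400)))
    fb=(285,140,320,175) if n=="top" else (252,240,290,282)
    ims.append(cv2.resize(im[fb[1]:fb[3],fb[0]:fb[2]],(200,400)))
save("crop1.png",cv2.resize(np.hstack(ims),(800,320)))
plan([(500,-500,200,50),(590,-250,160,84),(650,-120,100,84),(650,-120,30,84)])
E
```

```text
top blade {'n': 686, 'c': array([470.5,  43.1]), 's': array([193. ,  90.4]), 'a': 12.2, 'mean': array([519.2,  55.1,   3. ]), 'med': array([524.9,  54.2,   3.1])}
handle {'n': 223, 'c': array([433.4,  39.9]), 's': array([119.2,  32.6]), 'a': 9.0, 'mean': array([430.7,  44. ,  37.7]), 'med': array([431. ,  44. ,  37.8])}
top cage 0.146 {'n': 1785, 'c': array([626.9, 122.5]), 's': array([ 82. , 199.5]), 'a': 11.3, 'mean': array([626.7, 123.4, 151.2]), 'med': array([629.4, 123.7, 151.2])}
top cage 0.158 {'n': 463, 'c': array([626.6, 121.6]), 's': array([ 69.3, 190.7]), 'a': 11.2, 'mean': array([625.8, 121.1, 203.1]), 'med': array([616.9, 120.4, 208.9])}
top cage 0.09 {'n': 158, 'c': array([591.9, 119.7]), 's': array([128.2, 221.2]), 'a': 12.2, 'mean': array([552.1, 187.8, 118.4]), 'med': array([544.5, 209.8, 120.8])}
[  10    5   10  474 1282   37   11   13   13   25   21   11   34   30
   36   46   58  117   44    0    0]
scene blade {'n': 564, 'c': array([469.5,  44.3]), 's': array([190.5,  91.4]), 'a': 8.7, 'mean': array([526.8,  50.7,   5.4]), 'med': array([528.4,  49.5,   5.5])}
ha
[... 437 characters left out ...]
633.7,  97.6, 200.6]), 'med': array([621.8,  89. , 207.5])}
scene cage 0.09 {'n': 376, 'c': array([600.1, 119.7]), 's': array([143.6, 219.5]), 'a': 11.3, 'mean': array([637.1,  88. , 112.9]), 'med': array([652.6,  33.7, 115.8])}
[  32   35   30  131 1075  349   24   14   18   12   18   18   21   24
   24   32   41   87   59    4    0]
now [ 235.2 -632.7  202.4] yaw 20.4 tilt 0.01 w 0.08530741012864326 F [-0.9 -0.1 -0.6] t 1.4 j [ 1.19  0.47 -0.05  1.53  0.02  1.14 -0.08]
0 x 294.5 y -32.1 z 2.4 | w 0.000 -0.000 -0.517 rows>=5.9
1 x 249.4 y -91.8 z 40.0 | w 0.000 0.000 -0.593 rows>=5.4
2 x 135.6 y 46.1 z 60.0 | w 0.000 0.000 0.000 rows>=3.1
3 x 0.0 y 0.0 z 70.0 | w 0.000 0.000 0.000 rows>=1.4
```

View pics/crop1.png

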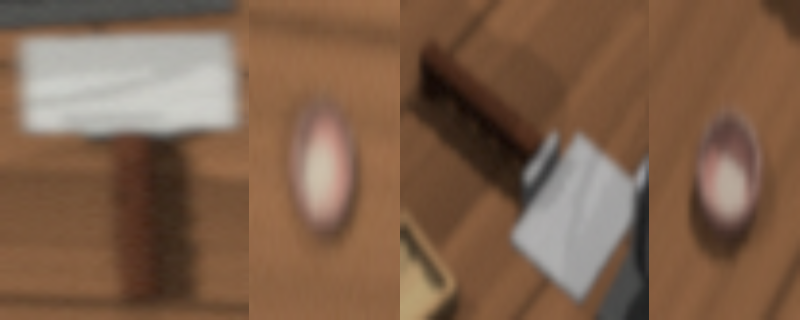

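Call:
{"op": "arm_command", "data": {
  "deltas": [
    {"x": 240,"y": -26,"wz": -0.5,"claw": 0.8},
    {"x": 240,"y": -26,"wz": -0.5,"claw": 0.8},
    {"x": 240,"y": -26,"wz": -0.5,"claw": 0.8},
    {"x": 240,"y": -26,"wz": -0.5,"claw": 0.8},
    {"x": 240,"y": -26,"wz": -0.5,"claw": 0.8}
  ]
}}

```text
$.deltas[0]: bad value
```

```bash
python3 - <<'E'
from h import *
plan([(545,-330,160,72),(650,-120,120,84),(650,-120,60,84)])
E
```

```text
now [ 235.2 -632.7  202.4] yaw 20.4 tilt 0.01 w 0.08530741012864326 F [-0.9 -0.1 -0.6] t 1.4 j [ 1.19  0.47 -0.05  1.53  0.02  1.14 -0.08]
0 x 395.9 y -175.8 z 42.4 | w 0.000 0.000 -0.901 rows>=8.7
1 x 232.2 y 35.0 z 40.0 | w 0.000 0.000 -0.209 rows>=4.8
2 x 0.0 y 0.0 z 60.0 | w 0.000 0.000 0.000 rows>=1.2
```

Call:
{"op": "arm_command", "data": {
  "deltas": [
    {"x": 48,"y": -5,"z": 0,"wx": 0,"wy": 0,"wz": -0.1,"claw": 0.8},
    {"x": 96,"y": -10,"z": 0,"wx": 0,"wy": 0,"wz": -0.2,"claw": 0.8},
    {"x": 144,"y": -15,"z": 0,"wx": 0,"wy": 0,"wz": -0.3,"claw": 0.8},
    {"x": 192,"y": -20,"z": 0,"wx": 0,"wy": 0,"wz": -0.4,"claw": 0.8},
    {"x": 240,"y": -25,"z": 0,"wx": 0,"wy": 0,"wz": -0.5,"claw": 0.8}
  ]
}}

```text
clock: 1.9
ee_pos: [0.453, -0.5248, 0.2026]
tool_rot: [2.855, 1.309, 0.0]
wrist_force: [1.1, -0.6, 0.9]
gripper_width: 0.068
gripper_force: 0.0
```

```bash
python3 - <<'E'
from h import *
plan([(545,-330,160,72),(650,-120,120,84),(650,-120,60,84)])
E
```

```text
now [ 453.  -524.8  202.6] yaw 49.3 tilt 0.03 w 0.06804669039516639 F [ 1.1 -0.6  0.9] t 1.9 j [ 0.94  0.51 -0.21  1.48  0.11  1.17  0.  ]
0 x 207.6 y -57.5 z 42.5 | w 0.001 0.000 -0.397 rows>=4.4
1 x 232.2 y 35.0 z 40.0 | w 0.000 0.000 -0.209 rows>=4.8
2 x 0.0 y 0.0 z 60.0 | w 0.000 0.000 0.000 rows>=1.2
```

Call:
{"op": "arm_command", "data": {
  "deltas": [
    {"x": 41,"y": -11,"z": 8,"wz": -0.08,"claw": 0.8},
    {"x": 83,"y": -23,"z": 17,"wz": -0.16,"claw": 0.8},
    {"x": 125,"y": -34,"z": 25,"wz": -0.24,"claw": 0.8},
    {"x": 166,"y": -46,"z": 34,"wz": -0.32,"claw": 0.8},
    {"x": 208,"y": -57,"z": 42,"wz": -0.4,"claw": 0.8}
  ]
}}

```text
$.deltas[0]: bad value
```

Call:
{"op": "arm_command", "data": {
  "deltas": [
    {"x": 46,"y": 7,"z": 8,"wz": -0.04,"claw": 0.8},
    {"x": 93,"y": 14,"z": 16,"wz": -0.08,"claw": 0.8},
    {"x": 139,"y": 21,"z": 24,"wz": -0.13,"claw": 0.8},
    {"x": 186,"y": 28,"z": 32,"wz": -0.17,"claw": 0.8},
    {"x": 232,"y": 35,"z": 40,"wz": -0.21,"claw": 0.8}
  ]
}}

```text
$.deltas[0]: bad value
```

```bash
python3 - <<'E'
from h import *
plan([(650.5,-119.8,60,84),(650.5,-119.8,12,84)])
E
```

```text
now [ 453.  -524.8  202.6] yaw 49.3 tilt 0.03 w 0.06804669039516639 F [ 1.1 -0.6  0.9] t 1.9 j [ 0.94  0.51 -0.21  1.48  0.11  1.17  0.  ]
0 x 435.8 y -114.8 z 142.5 | w 0.001 0.000 -0.606 rows>=9.5
1 x 0.0 y 0.0 z 48.0 | w 0.000 0.000 0.000 rows>=1.0
```

Call:
{"op": "arm_command", "data": {
  "deltas": [
    {"x": 208,"y": -57,"z": 42,"wx": 0,"wy": 0,"wz": -0.4,"claw": 0.8},
    {"x": 208,"y": -57,"z": 42,"wx": 0,"wy": 0,"wz": -0.4,"claw": 0.8},
    {"x": 208,"y": -57,"z": 42,"wx": 0,"wy": 0,"wz": -0.4,"claw": 0.8},
    {"x": 208,"y": -57,"z": 42,"wx": 0,"wy": 0,"wz": -0.4,"claw": 0.8},
    {"x": 208,"y": -57,"z": 42,"wx": 0,"wy": 0,"wz": -0.4,"claw": 0.8}
  ]
}}

```text
clock: 2.4
ee_pos: [0.5472, -0.3243, 0.1597]
tool_rot: [-2.533, -1.854, -0.004]
wrist_force: [-0.5, 0.0, -0.4]
gripper_width: 0.0684
gripper_force: 0.0
```

```bash
python3 - <<'E'
from h import *
plan([(650.5,-119.8,100,84),(650.5,-119.8,40,84),(650.5,-119.8,12,84)])
E
```

```text
now [ 547.2 -324.3  159.7] yaw 72.4 tilt 0.22 w 0.06836917324325543 F [-0.5  0.  -0.4] t 2.4 j [ 0.72  0.47 -0.35  1.66  0.17  1.04  0.01]
0 x 225.9 y 36.7 z 60.6 | w -0.000 -0.004 -0.202 rows>=4.7
1 x 0.0 y 0.0 z 60.0 | w 0.000 0.000 0.000 rows>=1.2
2 x 0.0 y 0.0 z 28.0 | w 0.000 0.000 0.000 rows>=0.6
```

Call:
{"op": "arm_command", "data": {
  "deltas": [
    {"x": 226,"y": 37,"z": 60,"wx": 0,"wy": 0,"wz": -0.2,"claw": 0.8},
    {"x": 226,"y": 37,"z": 60,"wx": 0,"wy": 0,"wz": -0.2,"claw": 0.8},
    {"x": 226,"y": 37,"z": 60,"wx": 0,"wy": 0,"wz": -0.2,"claw": 0.8},
    {"x": 226,"y": 37,"z": 60,"wx": 0,"wy": 0,"wz": -0.2,"claw": 0.8},
    {"x": 226,"y": 37,"z": 60,"wx": 0,"wy": 0,"wz": -0.2,"claw": 0.8}
  ]
}}

```text
clock: 2.9
ee_pos: [0.651, -0.1239, 0.0997]
tool_rot: [-2.342, -2.093, -0.002]
wrist_force: [0.1, -0.9, -0.7]
gripper_width: 0.0683
gripper_force: 0.0
```

Call:
{"op": "arm_command", "data": {
  "deltas": [
    {"x": 0,"y": 0,"z": 25,"wx": 0,"wy": 0,"wz": 0,"claw": 0.8},
    {"x": 0,"y": 0,"z": 40,"wx": 0,"wy": 0,"wz": 0,"claw": 0.8},
    {"x": 0,"y": 0,"z": 40,"wx": 0,"wy": 0,"wz": 0,"claw": 0.8},
    {"x": 0,"y": 0,"z": 40,"wx": 0,"wy": 0,"wz": 0,"claw": 0.8}
  ]
}}

```text
clock: 3.3
ee_pos: [0.6496, -0.1297, 0.0604]
tool_rot: [2.348, 2.087, -0.001]
wrist_force: [-0.4, -0.5, -0.5]
gripper_width: 0.0686
gripper_force: 0.0
```

```bash
python3 - <<'E'
from h import *
plan([(650.5,-119.8,12,84)])
im,d,c=cam("scene"); w=cloud(d,c)
for o in arm.outline_of("face0","scene")[:2]: print(o["conf"],rect(w,o["region"],.012,.03))
save("g1.png",im,(220,200,330,300),6)
E
```

```text
now [ 649.6 -129.7   60.4] yaw 83.3 tilt 0.05 w 0.06855223572161957 F [-0.4 -0.5 -0.5] t 3.3 j [ 0.4   0.62 -0.38  1.68  0.28  0.9  -0.21]
0 x 9.9 y -0.3 z 48.4 | w -0.000 0.001 -0.013 rows>=1.0
0.61 {'n': 52, 'c': array([ 651.8, -125. ]), 's': array([34. , 42.1]), 'a': 70.6, 'mean': array([ 652.4, -125.2,   20.1]), 'med': array([ 653.4, -127. ,   20.5])}
```

View pics/g1.png

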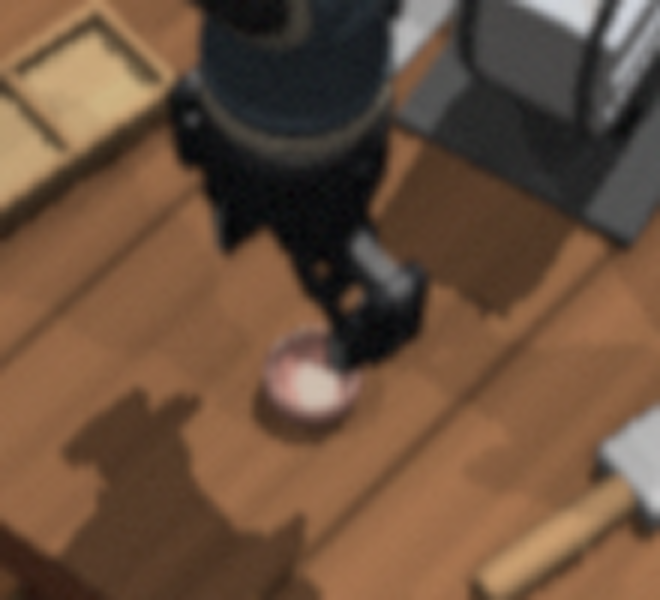

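Call:
{"op": "arm_command", "data": {
  "deltas": [
    {"x": 10,"y": 0,"z": 10,"wx": 0,"wy": 0,"wz": -0.013,"claw": 0.8},
    {"x": 10,"y": 0,"z": 40,"wx": 0,"wy": 0,"wz": -0.013,"claw": 0.8},
    {"x": 10,"y": 0,"z": 48,"wx": 0,"wy": 0,"wz": -0.013,"claw": 0.8},
    {"x": 10,"y": 0,"z": 48,"wx": 0,"wy": 0,"wz": -0.013,"claw": 0.8}
  ]
}}

```text
clock: 3.8
ee_pos: [0.6498, -0.1176, 0.0108]
tool_rot: [-2.33, -2.104, 0.003]
wrist_force: [0.3, -0.4, 1.1]
gripper_width: 0.0687
gripper_force: 0.0
```

Call:
{"op": "arm_command", "data": {
  "deltas": [
    {"x": 0,"y": 0,"z": 0,"wx": 0,"wy": 0,"wz": 0,"claw": 0.5},
    {"x": 0,"y": 0,"z": 0,"wx": 0,"wy": 0,"wz": 0,"claw": 0.4},
    {"x": 0,"y": 0,"z": 0,"wx": 0,"wy": 0,"wz": 0,"claw": 0.4},
    {"x": 0,"y": 0,"z": 0,"wx": 0,"wy": 0,"wz": 0,"claw": 0.4}
  ],
  "grip_force": 20
}}

```text
clock: 4.2
ee_pos: [0.6516, -0.1181, 0.0131]
tool_rot: [2.331, 2.104, 0.001]
wrist_force: [-0.9, 0.3, 0.7]
gripper_width: 0.0341
gripper_force: 0.0
```

```bash
python3 - <<'E'
from h import *
plan([])
E
```

```text
now [ 651.6 -118.1   13.1] yaw 84.1 tilt 0.08 w 0.03408261313905611 F [-0.9  0.3  0.7] t 4.2 j [ 0.37  0.68 -0.37  1.7   0.31  0.82 -0.24]
```

```bash
python3 - <<'E'
from h import *
im,d,c=cam("scene"); w=cloud(d,c)
for o in arm.outline_of("face0","scene")[:2]: print(o["conf"],o["box"],rect(w,o["region"],.005,.03))
im2,d2,c2=cam("top"); w2=cloud(d2,c2)
for o in arm.outline_of("face0","top")[:2]: print(o["conf"],o["box"],rect(w2,o["region"],.005,.03))
a=cv2.resize(im[200:300,220:330],(440,400)); b=cv2.resize(im2[130:210,255:335],(360,400)); save("g2.png",np.hstack([a,b]))
E
```

```text
0.53 [262.2, 255.9, 278.1, 273.0] {'n': 135, 'c': array([ 651.3, -124.9]), 's': array([34.4, 44.1]), 'a': 72.4, 'mean': array([ 648.7, -123.3,   14.8]), 'med': array([ 645.5, -122.9,   15. ])}
0.43 [295.8, 153.9, 299.0, 164.4] {'n': 19, 'c': array([ 651.4, -102.4]), 's': array([ 9.6, 29.8]), 'a': 79.0, 'mean': array([ 650.9, -102.6,   15.8]), 'med': array([ 651.4, -101.8,   18.3])}
```

View pics/g2.png

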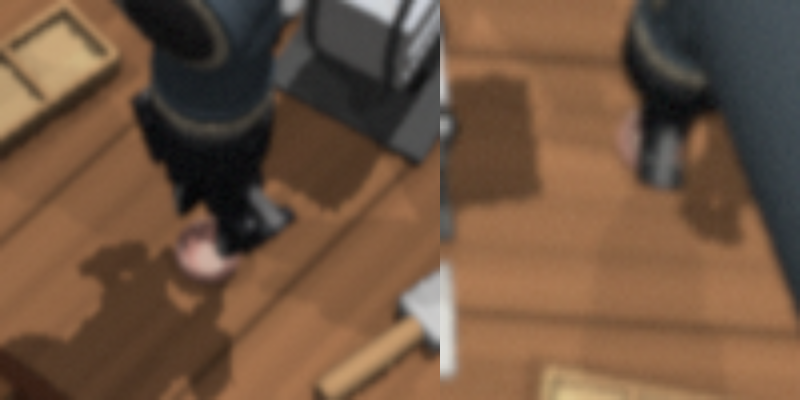

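Call:
{"op": "arm_command", "data": {
  "deltas": [
    {"x": 0,"y": 0,"z": 0,"wx": 0,"wy": 0,"wz": 0,"claw": 0.8},
    {"x": 0,"y": 0,"z": 0,"wx": 0,"wy": 0,"wz": 0,"claw": 0.8},
    {"x": -1,"y": -1,"z": 0,"wx": 0,"wy": 0,"wz": 0,"claw": 0.8},
    {"x": -2,"y": -1,"z": 7,"wx": 0,"wy": 0,"wz": 0,"claw": 0.8},
    {"x": -2,"y": -1,"z": 7,"wx": 0,"wy": 0,"wz": 0,"claw": 0.8}
  ]
}}

```text
clock: 4.9
ee_pos: [0.6489, -0.1202, 0.0041]
tool_rot: [-2.331, -2.104, 0.002]
wrist_force: [-0.3, 0.2, -0.2]
gripper_width: 0.0685
gripper_force: 0.0
```

Call:
{"op": "arm_command", "data": {
  "deltas": [
    {"x": 0,"y": 0,"z": 0,"wx": 0,"wy": 0,"wz": 0,"claw": 0.6},
    {"x": 0,"y": 0,"z": 0,"wx": 0,"wy": 0,"wz": 0,"claw": 0.45},
    {"x": 0,"y": 0,"z": 0,"wx": 0,"wy": 0,"wz": 0,"claw": 0.45},
    {"x": 0,"y": 0,"z": 0,"wx": 0,"wy": 0,"wz": 0,"claw": 0.45},
    {"x": 0,"y": 0,"z": 0,"wx": 0,"wy": 0,"wz": 0,"claw": 0.45}
  ]
}}

```text
clock: 5.4
ee_pos: [0.65, -0.1198, 0.0054]
tool_rot: [2.332, 2.105, 0.0]
wrist_force: [-0.2, 0.2, -0.2]
gripper_width: 0.038
gripper_force: 0.0
```

```bash
python3 - <<'E'
from h import *
plan([])
print(arm.get_state()["gripper_force"])
E
```

```text
now [ 650.  -119.8    5.4] yaw 84.2 tilt 0.02 w 0.038029067414615224 F [-0.2  0.2 -0.2] t 5.4 j [ 0.37  0.69 -0.36  1.71  0.32  0.81 -0.24]
0.0
```

```bash
python3 - <<'E'
from h import *
for n in("scene","top"):
    im,d,c=cam(n); w=cloud(d,c)
    k=(np.abs(w[...,0]-.65)<.07)&(np.abs(w[...,1]+.12)<.06)
    dark=(im.max(2)<70)&k
    for z in np.arange(0,.09,.006):
        q=w[dark&(w[...,2]>=z)&(w[...,2]<z+.006)]*1000
        if len(q)>2: print(n,round(z*1000),len(q),np.round(q.min(0)),np.round(q.max(0)),np.round(np.median(q,0)))
    pk=k&(im[...,0].astype(int)-im[...,2]>15)&(w[...,2]>.008)&(w[...,2]<.03); q=w[pk]*1000; print("pink",len(q),q.min(0).round(),q.max(0).round())
E
```

```text
scene 0 20 [ 668. -180.    1.] [ 708. -126.    6.] [ 705. -167.    3.]
scene 36 3 [ 629. -126.   41.] [ 631. -112.   42.] [ 631. -116.   41.]
scene 42 7 [ 629. -128.   42.] [ 676. -108.   47.] [ 631. -119.   45.]
scene 48 12 [ 628. -133.   48.] [ 681. -108.   54.] [ 631. -126.   50.]
scene 54 9 [ 628. -132.   54.] [ 681. -111.   59.] [ 632. -126.   56.]
scene 60 13 [ 623. -134.   60.] [ 682. -116.   66.] [ 631. -127.   63.]
scene 66 10 [ 628. -132.   66.] [ 677. -116.   71.] [ 631. -126.   68.]
scene 72 8 [ 625. -130.   73.] [ 681. -118.   78.] [ 630. -125.   76.]
scene 78 9 [ 624. -135.   79.] [ 684. -121.   84.] [ 629. -129.   80.]
scene 84 25 [ 601. -138.   84.] [ 696. -112.   90.] [ 677. -129.   87.]
pink 117 [ 584. -170.    8.] [719. -76.  26.]
top 84 7 [ 610. -114.   86.] [ 623. -103.   89.] [ 620. -111.   87.]
pink 28 [ 632. -110.    8.] [669. -97.  24.]
```

```bash
python3 - <<'E'
from h import *
for n in("scene","top"):
    im,d,c=cam(n); w=cloud(d,c)
    k=(np.abs(w[...,0]-.65)<.045)&(np.abs(w[...,1]+.12)<.035)
    for z in np.arange(.004,.06,.004):
        q=w[k&(w[...,2]>=z)&(w[...,2]<z+.004)]*1000; col=im[k&(w[...,2]>=z)&(w[...,2]<z+.004)]
        if len(q)>2: print(n,round(z*1000),len(q),np.percentile(q,[5,95],axis=0).round()[:,:2].tolist(),np.median(q,0).round(),np.median(col,0))
    v,u=np.where(k); r0,r1,c0,c1=v.min(),v.max(),u.min(),u.max(); print(r0,r1,c0,c1)
    if n=="scene": print((w[r0:r1:1,c0:c1:2,2]*1000).round().astype(int))
E
```

```text
scene 4 130 [[614.0, -152.0], [690.0, -98.0]] [ 657. -127.    5.] [125.  87.  60.]
scene 8 30 [[620.0, -137.0], [656.0, -106.0]] [ 640. -121.    9.] [125.  87.  74.]
scene 12 18 [[633.0, -138.0], [673.0, -108.0]] [ 637. -117.   14.] [96.5 68.  61.5]
scene 16 22 [[631.0, -141.0], [673.0, -107.0]] [ 649. -129.   18.] [109.5  79.5  68. ]
scene 20 25 [[634.0, -141.0], [673.0, -110.0]] [ 659. -132.   21.] [116.  85.  77.]
scene 24 10 [[632.0, -141.0], [671.0, -122.0]] [ 648. -134.   26.] [130.5  97.   87.5]
scene 36 3 [[627.0, -130.0], [669.0, -119.0]] [ 630. -126.   38.] [79. 57. 43.]
scene 40 5 [[630.0, -130.0], [661.0, -109.0]] [ 631. -119.   43.] [57. 39. 28.]
scene 44 7 [[625.0, -131.0], [676.0, -113.0]] [ 631. -126.   46.] [49. 39. 35.]
scene 48 11 [[629.0, -133.0], [681.0, -114.0]] [ 669. -129.   50.] [49. 44. 36.]
scene 52 10 [[626.0, -129.0], [678.0, -114.0]] [ 631. -127.   54.] [20.5 19.  18.5]
scene 56 7 [[628.0, -133.0], [680.0, -114.0]] [ 668. -127.   58.] [33. 26. 26.]
152 283 245 295
[[452 451 449 ...   3   4   3]
 [450 452 448 ...   4   0   1]
 [449 449 451 ...   2   4   2]
 ...
 [  1   4   3 ...   2   1  -1]
 [  2   4   2 ...   2   3   0]
 [  2   4   0 ...   2   1   4]]
top 4 14 [[610.0, -147.0], [667.0, -88.0]] [ 650. -108.    5.] [137.   98.5  73.5]
top 8 8 [[628.0, -138.0], [666.0, -100.0]] [ 657. -105.   10.] [145.5 110.   94.5]
top 16 8 [[635.0, -107.0], [666.0, -98.0]] [ 649. -103.   18.] [148.  110.5  93. ]
top 20 10 [[640.0, -108.0], [668.0, -98.0]] [ 652. -101.   22.] [158.5 118.5 100.5]
94 173 290 345<stdin>:9: RuntimeWarning: invalid value encountered in cast
```

```bash
python3 - <<'E'
from h import *
im,d,c=cam("scene"); w=cloud(d,c)
M,t=pose(c)
im=im.copy(); big=cv2.resize(im[225:285,240:310],None,fx=11,fy=10,interpolation=cv2.INTER_CUBIC)
def px(p):
    q=M.T@(np.array(p)/1000-t); return c["fx"]*q[0]/q[2]+c["cx"],c["fy"]*q[1]/q[2]+c["cy"]
for p,col in(((650,-120,5),(0,255,0)),((650,-120,22),(255,255,0)),((670,-118,8),(0,0,255)),((631,-122,8),(255,0,0)),((670,-118,38),(0,255,255))):
    u,v=px(p); cv2.circle(big,(int((u-240)*11),int((v-225)*10)),5,col,-1)
save("g3.png",big)
E
```

```text
(no output)
```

View pics/g3.png

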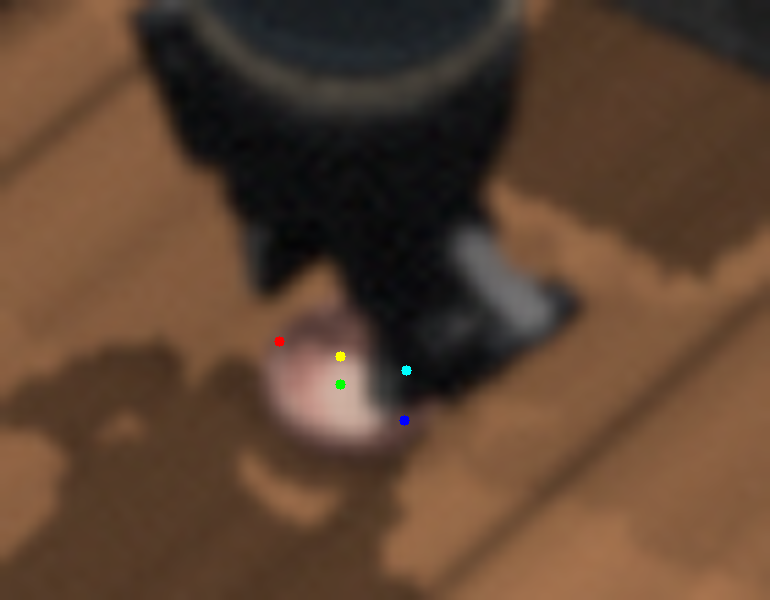

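Call:
{"op": "arm_command", "data": {
  "deltas": [
    {"x": 0,"y": 0,"z": 0,"wx": 0,"wy": 0,"wz": 0,"claw": 0.8},
    {"x": 0,"y": 0,"z": 0,"wx": 0,"wy": 0,"wz": 0,"claw": 0.8},
    {"x": 0,"y": 0,"z": 5,"wx": 0,"wy": 0,"wz": 0,"claw": 0.8},
    {"x": 0,"y": 0,"z": 5,"wx": 0,"wy": 0,"wz": 0,"claw": 0.8},
    {"x": 0,"y": 0,"z": 5,"wx": 0,"wy": 0,"wz": 0,"claw": 0.8}
  ]
}}

```text
clock: 6.15
ee_pos: [0.6496, -0.1198, -0.0]
tool_rot: [-2.332, -2.105, 0.001]
wrist_force: [0.1, 0.6, -0.4]
gripper_width: 0.0682
gripper_force: 0.0
```

Call:
{"op": "arm_command", "data": {
  "deltas": [
    {"x": 0,"y": 0,"z": 3,"wx": 0,"wy": 0,"wz": 0,"claw": 0.8},
    {"x": 0,"y": 0,"z": 3,"wx": 0,"wy": 0,"wz": 0,"claw": 0.8}
  ]
}}

```text
clock: 6.35
ee_pos: [0.6496, -0.1198, -0.0031]
tool_rot: [-2.331, -2.105, 0.001]
wrist_force: [-0.4, -0.0, -0.4]
gripper_width: 0.0682
gripper_force: 0.0
```

Call:
{"op": "arm_command", "data": {
  "deltas": [
    {"x": 0,"y": 0,"z": 0,"wx": 0,"wy": 0,"wz": 0,"claw": 0.6},
    {"x": 0,"y": 0,"z": 0,"wx": 0,"wy": 0,"wz": 0,"claw": 0.45},
    {"x": 0,"y": 0,"z": 0,"wx": 0,"wy": 0,"wz": 0,"claw": 0.45},
    {"x": 0,"y": 0,"z": 0,"wx": 0,"wy": 0,"wz": 0,"claw": 0.45},
    {"x": 0,"y": 0,"z": 0,"wx": 0,"wy": 0,"wz": 0,"claw": 0.45}
  ]
}}

```text
clock: 6.85
ee_pos: [0.65, -0.1198, -0.0026]
tool_rot: [2.332, 2.105, 0.0]
wrist_force: [-0.9, 0.6, -0.1]
gripper_width: 0.0382
gripper_force: 0.0
```

```bash
python3 - <<'E'
from h import *
print(arm.pinch_z,[a for a in dir(arm) if a[0]!='_'])
for n in("scene",):
    im,d,c=cam(n); w=cloud(d,c)
    # height profile of everything above 10 mm near each finger
    for x0 in(.668,.632):
        k=(np.abs(w[...,0]-x0)<.012)&(np.abs(w[...,1]+.12)<.03)&(w[...,2]>.008)&(w[...,2]<.08)
        o=np.argsort(w[k][:,2]); q=w[k][o]*1000; cc=im[k][o]
        for a,b in list(zip(q.round().astype(int),cc))[::3]: print(a,b)
        print()
E
```

```text
0.0187 ['Unreachable', 'boxes_of', 'calibration', 'get_state', 'hand_in', 'outline_of', 'pinch_z', 'read_camera']
[ 657 -139   10] [89 63 54]
[ 674 -122   15] [65 46 37]
[ 663 -134   16] [151 121 110]
[ 668 -131   18] [119  92  84]
[ 674 -126   19] [69 51 47]
[ 657 -139   21] [156 118 108]
[ 665 -132   22] [177 147 135]
[ 660 -138   25] [172 135 123]
[ 656 -138   26] [186 144 132]
[ 669 -132   28] [133 109 101]
[ 676 -128   39] [32 30 29]
[ 675 -132   42] [51 49 50]
[ 674 -131   45] [47 46 46]
[ 669 -133   52] [116 100  94]
[ 667 -131   54] [110  94  87]
[ 677 -130   59] [22 22 22]
[ 673 -133   65] [51 47 46]
[ 672 -132   74] [28 21 20]
[ 675 -136   78] [37 31 31]
[ 680 -118   80] [24 26 29]

[ 636 -113    9] [95 66 60]
[ 639 -112   10] [93 66 60]
[ 633 -122   11] [105  75  68]
[ 634 -126   13] [123  89  81]
[ 636 -117   14] [96 68 62]
[ 634 -115   15] [89 62 57]
[ 632 -113   16] [102  71  62]
[ 639 -112   17] [86 60 55]
[ 630 -114   20] [98 69 51]
[ 643 -140   21] [106  76  68]
[ 641 -138   22] [114  83  74]
[ 631 -124   24] [110  76  58]
[ 638 -135   24] [110  80  72]
[ 634 -119   25] [97 68 56]
[ 631 -111   34] [45 33 22]
[ 630 -115   39] [19 14 11]
[ 632 -109   39] [24 17 14]
[ 630 -122   42] [10 11  9]
[ 624 -128   43] [87 69 56]
[ 623 -126   45] [80 64 53]
[ 631 -120   47] [11  9 11]
[ 630 -126   49] [18 21 19]
[ 627 -127   51] [41 39 36]
[ 630 -118   55] [8 7 5]
[ 624 -128   60] [62 51 45]
[ 629 -129   62] [43 40 40]
[ 630 -118   65] [ 9 10  8]
[ 629 -121   68] [ 9 11 11]
[ 631 -124   69] [10 12 13]
[ 626 -130   76] [34 27 24]
```

Call:
{"op": "arm_command", "data": {
  "deltas": [
    {"x": 0,"y": 0,"z": -50,"wx": 0,"wy": 0,"wz": 0,"claw": 0.45},
    {"x": 0,"y": 0,"z": -100,"wx": 0,"wy": 0,"wz": 0,"claw": 0.45},
    {"x": 0,"y": 0,"z": -103,"wx": 0,"wy": 0,"wz": 0,"claw": 0.45},
    {"x": 0,"y": 0,"z": -103,"wx": 0,"wy": 0,"wz": 0,"claw": 0.45}
  ]
}}

```text
clock: 7.3
ee_pos: [0.6511, -0.1199, 0.1024]
tool_rot: [2.329, 2.103, 0.004]
wrist_force: [0.5, -0.6, -0.7]
gripper_width: 0.0387
gripper_force: 0.0
```

```bash
cat > tip.py <<'E'
from h import *
plan([])
p=arm.get_state()["ee_pos"]
im,d,c=cam("scene"); w=cloud(d,c)
k=(np.abs(w[...,0]-p[0])<.06)&(np.abs(w[...,1]-p[1])<.05)&(w[...,2]>.03)&(w[...,2]<.2)
q=w[k]; 
for z in np.arange(-.06,.12,.006):
    s=q[(q[:,2]-p[2]>=z)&(q[:,2]-p[2]<z+.006)]*1000
    if len(s): print(round(z*1000),len(s),s.min(0).round()[:2],s.max(0).round()[:2])
E
python3 tip.py
```

```text
now [ 651.1 -119.9  102.4] yaw 84.2 tilt 0.23 w 0.038740129143238204 F [ 0.5 -0.6 -0.7] t 7.3 j [ 0.4   0.57 -0.41  1.65  0.26  0.97 -0.2 ]
30 3 [ 631. -123.] [ 631. -109.]
36 13 [ 625. -132.] [ 677. -110.]
42 18 [ 625. -132.] [ 683. -110.]
48 16 [ 625. -132.] [ 684. -109.]
54 15 [ 625. -133.] [ 682. -116.]
60 13 [ 624. -133.] [ 680. -113.]
66 16 [ 629. -134.] [ 683. -116.]
72 14 [ 610. -135.] [ 682. -118.]
78 31 [ 601. -137.] [ 701. -112.]
84 34 [ 601. -138.] [ 698. -115.]
90 18 [ 595. -138.] [ 703. -115.]
96 6 [ 633. -137.] [ 703. -114.]
```

Call:
{"op": "arm_command", "data": {
  "deltas": [
    {"x": 0,"y": 0,"z": 0,"wx": 0,"wy": 0,"wz": 0,"claw": 0.0},
    {"x": 0,"y": 0,"z": 0,"wx": 0,"wy": 0,"wz": 0,"claw": 0.0},
    {"x": 0,"y": 0,"z": 0,"wx": 0,"wy": 0,"wz": 0,"claw": 0.0},
    {"x": 0,"y": 0,"z": 0,"wx": 0,"wy": 0,"wz": 0,"claw": 0.0}
  ]
}}

```text
clock: 7.75
ee_pos: [0.6495, -0.1198, 0.0995]
tool_rot: [-2.331, -2.105, 0.001]
wrist_force: [0.6, -0.5, 0.2]
gripper_width: -0.0
gripper_force: 0.0
```

```bash
python3 tip.py; python3 - <<'E'
from h import *
for n in("scene","top"):
    im,d,c=cam(n); w=cloud(d,c)
    for o in arm.outline_of("face0",n)[:2]: print(n,o["conf"],o["box"],rect(w,o["region"],.012,.03))
E
```

```text
now [ 649.5 -119.8   99.5] yaw 84.2 tilt 0.07 w -1.7552544502435118e-05 F [ 0.6 -0.5  0.2] t 7.75 j [ 0.4   0.58 -0.4   1.65  0.26  0.97 -0.2 ]
30 3 [ 644. -129.] [ 655. -126.]
36 8 [ 636. -131.] [ 662. -119.]
42 9 [ 635. -130.] [ 661. -123.]
48 10 [ 637. -131.] [ 662. -123.]
54 9 [ 637. -131.] [ 663. -126.]
60 6 [ 644. -130.] [ 662. -126.]
66 7 [ 644. -131.] [ 663. -126.]
72 11 [ 626. -133.] [ 677. -126.]
78 21 [ 620. -133.] [ 681. -115.]
84 45 [ 610. -135.] [ 684. -110.]
90 18 [ 608. -136.] [ 691. -118.]
96 16 [ 604. -137.] [ 688. -126.]
scene 0.66 [262.4, 253.5, 277.2, 272.9] {'n': 109, 'c': array([ 652.3, -120.3]), 's': array([40.7, 45. ]), 'a': 43.0, 'mean': array([ 652.6, -120.7,   20.4]), 'med': array([ 652.1, -121.3,   20.7])}
top 0.53 [295.7, 147.2, 306.7, 166.7] {'n': 50, 'c': array([ 649. , -115.1]), 's': array([43.3, 36.3]), 'a': 32.2, 'mean': array([ 645.1, -114.2,   19.1]), 'med': array([ 639.7, -112.5,   19.4])}
```

Call:
{"op": "arm_command", "data": {
  "deltas": [
    {"x": 0,"y": 0,"z": 0,"wx": 0,"wy": 0,"wz": 0,"claw": 0.8},
    {"x": 0,"y": 0,"z": 0,"wx": 0,"wy": 0,"wz": 0,"claw": 0.8},
    {"x": 0,"y": 0,"z": 50,"wx": 0,"wy": 0,"wz": 0,"claw": 0.8},
    {"x": 0,"y": 0,"z": 100,"wx": 0,"wy": 0,"wz": 0,"claw": 0.8},
    {"x": 0,"y": 0,"z": 100,"wx": 0,"wy": 0,"wz": 0,"claw": 0.8}
  ]
}}

```text
clock: 8.5
ee_pos: [0.6437, -0.1196, -0.0065]
tool_rot: [-2.324, -2.098, 0.015]
wrist_force: [-2.0, 0.2, -0.9]
gripper_width: 0.0683
gripper_force: 0.0
```

Call:
{"op": "arm_command", "data": {
  "deltas": [
    {"x": 0,"y": 0,"z": 6,"wx": 0,"wy": 0,"wz": 0,"claw": 0.8},
    {"x": 0,"y": 0,"z": 12,"wx": 0,"wy": 0,"wz": 0,"claw": 0.8},
    {"x": 0,"y": 0,"z": 18,"wx": 0,"wy": 0,"wz": 0,"claw": 0.8},
    {"x": 0,"y": 0,"z": 21,"wx": 0,"wy": 0,"wz": 0,"claw": 0.8},
    {"x": 0,"y": 0,"z": 21,"wx": 0,"wy": 0,"wz": 0,"claw": 0.8}
  ]
}}

```text
clock: 9.0
ee_pos: [0.6502, -0.1199, -0.0202]
tool_rot: [2.331, 2.105, 0.001]
wrist_force: [-0.6, 0.7, 0.0]
gripper_width: 0.0685
gripper_force: 0.0
```

Call:
{"op": "arm_command", "data": {
  "deltas": [
    {"x": 0,"y": 0,"z": 0,"wx": 0,"wy": 0,"wz": 0,"claw": 0.6},
    {"x": 0,"y": 0,"z": 0,"wx": 0,"wy": 0,"wz": 0,"claw": 0.48},
    {"x": 0,"y": 0,"z": 0,"wx": 0,"wy": 0,"wz": 0,"claw": 0.45},
    {"x": 0,"y": 0,"z": 0,"wx": 0,"wy": 0,"wz": 0,"claw": 0.45},
    {"x": 0,"y": 0,"z": 0,"wx": 0,"wy": 0,"wz": 0,"claw": 0.45}
  ]
}}

```text
clock: 9.5
ee_pos: [0.6503, -0.1198, -0.0199]
tool_rot: [2.331, 2.105, 0.001]
wrist_force: [-1.4, -0.3, 6.1]
gripper_width: 0.044
gripper_force: 20.4
```

Call:
{"op": "arm_command", "data": {
  "deltas": [
    {"x": 0,"y": 0,"z": 0,"wx": 0,"wy": 0,"wz": 0,"claw": 0.7},
    {"x": 0,"y": 0,"z": 2,"wx": 0,"wy": 0,"wz": 0,"claw": 0.7},
    {"x": 0,"y": 0,"z": 4,"wx": 0,"wy": 0,"wz": 0,"claw": 0.7},
    {"x": 0,"y": 0,"z": 5,"wx": 0,"wy": 0,"wz": 0,"claw": 0.7},
    {"x": 0,"y": 0,"z": 5,"wx": 0,"wy": 0,"wz": 0,"claw": 0.7}
  ]
}}

```text
clock: 10.0
ee_pos: [0.6496, -0.1198, -0.0262]
tool_rot: [-2.331, -2.105, 0.001]
wrist_force: [0.3, 0.8, -0.0]
gripper_width: 0.0602
gripper_force: 0.0
```

Call:
{"op": "arm_command", "data": {
  "deltas": [
    {"x": 0,"y": 0,"z": 0,"wx": 0,"wy": 0,"wz": 0,"claw": 0.6},
    {"x": 0,"y": 0,"z": 0,"wx": 0,"wy": 0,"wz": 0,"claw": 0.48},
    {"x": 0,"y": 0,"z": 0,"wx": 0,"wy": 0,"wz": 0,"claw": 0.45},
    {"x": 0,"y": 0,"z": 0,"wx": 0,"wy": 0,"wz": 0,"claw": 0.45},
    {"x": 0,"y": 0,"z": 0,"wx": 0,"wy": 0,"wz": 0,"claw": 0.45}
  ]
}}

```text
clock: 10.5
ee_pos: [0.6501, -0.1198, -0.0255]
tool_rot: [2.332, 2.105, 0.001]
wrist_force: [-0.3, -0.5, 1.1]
gripper_width: 0.044
gripper_force: 20.5
```

```bash
python3 - <<'E'
from h import *
plan([(650.5,-120,60,84),(461.5,-137.3,60,84),(461.5,-137.3,12,84)])
E
```

```text
now [ 650.1 -119.8  -25.5] yaw 84.2 tilt 0.03 w 0.044006488373696424 F [-0.3 -0.5  1.1] t 10.5 j [ 0.36  0.73 -0.35  1.72  0.34  0.76 -0.26]
0 x -0.2 y 0.4 z -85.5 | w 0.001 0.000 0.003 rows>=1.7
1 x -37.0 y -186.2 z 0.0 | w 0.000 0.000 0.000 rows>=3.8
2 x 0.0 y 0.0 z 48.0 | w 0.000 0.000 0.000 rows>=1.0
```

Call:
{"op": "arm_command", "data": {
  "deltas": [
    {"x": 0,"y": 0,"z": -30,"wx": 0,"wy": 0,"wz": 0,"claw": 0.45},
    {"x": 0,"y": 0,"z": -70,"wx": 0,"wy": 0,"wz": 0,"claw": 0.45},
    {"x": 0,"y": 0,"z": -85,"wx": 0,"wy": 0,"wz": 0,"claw": 0.45}
  ]
}}

```text
clock: 10.8
ee_pos: [0.6523, -0.1198, 0.063]
tool_rot: [2.329, 2.102, 0.006]
wrist_force: [0.7, -0.1, -0.5]
gripper_width: 0.0436
gripper_force: 20.6
```

Call:
{"op": "arm_command", "data": {
  "deltas": [
    {"x": -8,"y": -40,"z": 0,"wx": 0,"wy": 0,"wz": 0,"claw": 0.45},
    {"x": -17,"y": -85,"z": 0,"wx": 0,"wy": 0,"wz": 0,"claw": 0.45},
    {"x": -25,"y": -130,"z": 0,"wx": 0,"wy": 0,"wz": 0,"claw": 0.45},
    {"x": -34,"y": -170,"z": 0,"wx": 0,"wy": 0,"wz": 0,"claw": 0.45},
    {"x": -37,"y": -186,"z": 0,"wx": 0,"wy": 0,"wz": 0,"claw": 0.45}
  ]
}}

```text
clock: 11.3
ee_pos: [0.4558, -0.1384, 0.0585]
tool_rot: [-2.332, -2.102, 0.007]
wrist_force: [0.2, -0.1, -0.2]
gripper_width: 0.0437
gripper_force: 20.7
```

Call:
{"op": "arm_command", "data": {
  "deltas": [
    {"x": 0,"y": 0,"z": 0,"wx": 0,"wy": 0,"wz": 0,"claw": 0.45},
    {"x": 0,"y": 0,"z": 20,"wx": 0,"wy": 0,"wz": 0,"claw": 0.45},
    {"x": 0,"y": 0,"z": 30,"wx": 0,"wy": 0,"wz": 0,"claw": 0.45},
    {"x": 0,"y": 0,"z": 30,"wx": 0,"wy": 0,"wz": 0,"claw": 0.45}
  ]
}}

```text
clock: 11.7
ee_pos: [0.4608, -0.1371, 0.028]
tool_rot: [-2.329, -2.104, 0.002]
wrist_force: [-0.6, -0.3, 0.6]
gripper_width: 0.0443
gripper_force: 20.7
```

```bash
python3 - <<'E'
from h import *
plan([(461.5,-137.3,5,84),(461.5,-137.3,-9.5,84)])
E
```

```text
now [ 460.8 -137.1   28. ] yaw 84.2 tilt 0.15 w 0.044289472437473144 F [-0.6 -0.3  0.6] t 11.7 j [ 0.54  0.43 -0.41  2.12  0.28  0.64 -0.17]
0 x -0.1 y 0.7 z 23.0 | w -0.003 -0.001 0.003 rows>=0.5
1 x 0.0 y 0.0 z 14.5 | w 0.000 0.000 0.000 rows>=0.3
```

Call:
{"op": "arm_command", "data": {
  "deltas": [
    {"x": 0,"y": 0,"z": 10,"wx": 0,"wy": 0,"wz": 0,"claw": 0.45},
    {"x": 0,"y": 0,"z": 20,"wx": 0,"wy": 0,"wz": 0,"claw": 0.45},
    {"x": 0,"y": 0,"z": 28,"wx": 0,"wy": 0,"wz": 0,"claw": 0.45},
    {"x": 0,"y": 0,"z": 34,"wx": 0,"wy": 0,"wz": 0,"claw": 0.45},
    {"x": 0,"y": 0,"z": 37,"wx": 0,"wy": 0,"wz": 0,"claw": 0.45}
  ]
}}

```text
clock: 12.2
ee_pos: [0.4607, -0.1376, -0.0059]
tool_rot: [-2.331, -2.104, 0.006]
wrist_force: [-10.8, 3.5, 52.8]
gripper_width: 0.0438
gripper_force: 53.4
```

Call:
{"op": "arm_command", "data": {
  "deltas": [
    {"x": 0,"y": 0,"z": 0,"wx": 0,"wy": 0,"wz": 0,"claw": 0.45},
    {"x": 0,"y": 0,"z": 0,"wx": 0,"wy": 0,"wz": 0,"claw": 0.6},
    {"x": 0,"y": 0,"z": 0,"wx": 0,"wy": 0,"wz": 0,"claw": 0.75},
    {"x": 0,"y": 0,"z": 0,"wx": 0,"wy": 0,"wz": 0,"claw": 0.75}
  ]
}}

```text
clock: 12.6
ee_pos: [0.4611, -0.1377, -0.0078]
tool_rot: [2.332, 2.105, -0.0]
wrist_force: [-0.4, -0.1, -0.8]
gripper_width: 0.064
gripper_force: 0.0
```

Call:
{"op": "arm_command", "data": {
  "deltas": [
    {"x": 0,"y": 0,"z": -20,"wx": 0,"wy": 0,"wz": 0,"claw": 1},
    {"x": 0,"y": 0,"z": -50,"wx": 0,"wy": 0,"wz": 0,"claw": 1},
    {"x": 0,"y": 0,"z": -50,"wx": 0,"wy": 0,"wz": 0,"claw": 1},
    {"x": 0,"y": 0,"z": -50,"wx": 0,"wy": 0,"wz": 0,"claw": 1}
  ]
}}

```text
clock: 13.0
ee_pos: [0.4612, -0.1379, 0.0424]
tool_rot: [2.332, 2.104, 0.0]
wrist_force: [0.4, 0.6, 0.3]
gripper_width: 0.0856
gripper_force: 0.0
```

```bash
python3 - <<'E'
from h import *
plan([(461.5,-137.3,-25,84)])
for n in("scene",):
    im,d,c=cam(n); w=cloud(d,c)
    for o in arm.outline_of("face0",n)[:2]: print(n,o["conf"],o["box"],rect(w,o["region"],.02,.045))
    for o in arm.outline_of("tray",n)[:1]: print(n,o["conf"],o["box"],rect(w,o["region"],.018,.035))
save("p1.png",im,(180,180,270,260),6)
E
```

```text
now [ 461.2 -137.9   42.4] yaw 84.1 tilt 0.05 w 0.08558513077084508 F [0.4 0.6 0.3] t 13.0 j [ 0.55  0.41 -0.42  2.11  0.27  0.67 -0.16]
0 x 0.7 y 0.2 z 67.4 | w 0.001 0.000 0.002 rows>=1.3
scene 0.42 [208.0, 217.2, 225.1, 232.5] {'n': 127, 'c': array([ 455.3, -139.2]), 's': array([35.5, 56.2]), 'a': 60.1, 'mean': array([ 456.5, -139.1,   28.9]), 'med': array([ 453.2, -138.7,   28. ])}
scene 0.81 [187.2, 199.1, 251.9, 251.2] {'n': 477, 'c': array([ 463.6, -137.7]), 's': array([178.1,  67.3]), 'a': 83.8, 'mean': array([ 468.6, -150.9,   24.9]), 'med': array([ 475.5, -165.4,   25.4])}
```

View pics/p1.png

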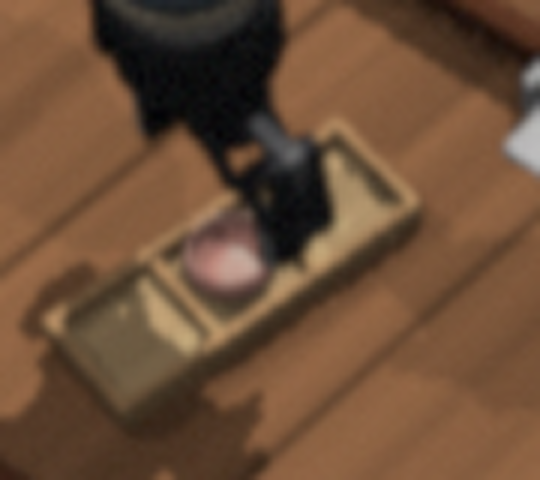

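Call:
{"op": "arm_command", "data": {
  "deltas": [
    {"x": 1,"y": 0,"z": 40,"wx": 0,"wy": 0,"wz": 0,"claw": 1},
    {"x": 1,"y": 0,"z": 60,"wx": 0,"wy": 0,"wz": 0,"claw": 1},
    {"x": 1,"y": 0,"z": 67,"wx": 0,"wy": 0,"wz": 0,"claw": 1},
    {"x": 1,"y": 0,"z": 67,"wx": 0,"wy": 0,"wz": 0,"claw": 1}
  ]
}}

```text
clock: 13.55
ee_pos: [0.4602, -0.1362, -0.0259]
tool_rot: [-2.329, -2.104, 0.002]
wrist_force: [-0.3, 0.1, -0.6]
gripper_width: 0.0857
gripper_force: 0.0
```

Call:
{"op": "arm_command", "data": {
  "deltas": [
    {"x": 0,"y": 0,"z": 0,"wx": 0,"wy": 0,"wz": 0,"claw": 0.7},
    {"x": 0,"y": 0,"z": 0,"wx": 0,"wy": 0,"wz": 0,"claw": 0.65},
    {"x": 0,"y": 0,"z": 0,"wx": 0,"wy": 0,"wz": 0,"claw": 0.65},
    {"x": 0,"y": 0,"z": 0,"wx": 0,"wy": 0,"wz": 0,"claw": 0.65}
  ],
  "grip_force": 40
}}

```text
clock: 13.95
ee_pos: [0.4621, -0.1368, -0.0236]
tool_rot: [2.331, 2.104, 0.002]
wrist_force: [-0.8, -0.2, 5.0]
gripper_width: 0.0633
gripper_force: 44.9
```

```bash
python3 - <<'E'
from h import *
s=arm.get_state(); z=s["ee_pos"][2]*1000; print(s["gripper_force"])
plan([(461.5,-137.5,z+40,84),(620,-110,z+40,80),(620,-110,z+1,80)])
E
```

```text
44.879411458969116
now [ 462.1 -136.8  -23.6] yaw 84.1 tilt 0.12 w 0.06330929830303225 F [-0.8 -0.2  5. ] t 13.95 j [ 0.49  0.52 -0.36  2.15  0.36  0.52 -0.24]
0 x -0.7 y -0.4 z -40.0 | w 0.002 0.000 0.003 rows>=0.8
1 x 43.9 y 154.8 z 0.0 | w 0.000 0.000 0.070 rows>=3.2
2 x 0.0 y 0.0 z 39.0 | w 0.000 0.000 0.000 rows>=0.8
```

Call:
{"op": "arm_command", "data": {
  "deltas": [
    {"x": 0,"y": 0,"z": -10,"wx": 0,"wy": 0,"wz": 0,"claw": 0.65},
    {"x": 0,"y": 0,"z": -25,"wx": 0,"wy": 0,"wz": 0,"claw": 0.65},
    {"x": 0,"y": 0,"z": -40,"wx": 0,"wy": 0,"wz": 0,"claw": 0.65},
    {"x": 0,"y": 0,"z": -40,"wx": 0,"wy": 0,"wz": 0,"claw": 0.65}
  ]
}}

```text
clock: 14.35
ee_pos: [0.4626, -0.1371, 0.0172]
tool_rot: [2.329, 2.103, 0.003]
wrist_force: [0.7, 0.3, -1.4]
gripper_width: 0.063
gripper_force: 44.8
```

Call:
{"op": "arm_command", "data": {
  "deltas": [
    {"x": 5,"y": 18,"z": 0,"wx": 0,"wy": 0,"wz": 0.01,"claw": 0.65},
    {"x": 14,"y": 50,"z": 0,"wx": 0,"wy": 0,"wz": 0.025,"claw": 0.65},
    {"x": 24,"y": 85,"z": 0,"wx": 0,"wy": 0,"wz": 0.04,"claw": 0.65},
    {"x": 33,"y": 116,"z": 0,"wx": 0,"wy": 0,"wz": 0.055,"claw": 0.65},
    {"x": 40,"y": 140,"z": 0,"wx": 0,"wy": 0,"wz": 0.07,"claw": 0.65}
  ]
}}

```text
clock: 14.85
ee_pos: [0.6061, -0.1106, 0.0147]
tool_rot: [-2.404, -2.022, -0.001]
wrist_force: [0.0, 0.2, -1.5]
gripper_width: 0.0629
gripper_force: 44.7
```

Call:
{"op": "arm_command", "data": {
  "deltas": [
    {"x": 4,"y": 12,"z": 0,"wx": 0,"wy": 0,"wz": 0,"claw": 0.65},
    {"x": 4,"y": 14,"z": 0,"wx": 0,"wy": 0,"wz": 0,"claw": 0.65},
    {"x": 4,"y": 14,"z": 20,"wx": 0,"wy": 0,"wz": 0,"claw": 0.65},
    {"x": 4,"y": 14,"z": 30,"wx": 0,"wy": 0,"wz": 0,"claw": 0.65},
    {"x": 4,"y": 14,"z": 30,"wx": 0,"wy": 0,"wz": 0,"claw": 0.65}
  ]
}}

```text
clock: 15.35
ee_pos: [0.6159, -0.1102, -0.0167]
tool_rot: [-2.402, -2.02, 0.007]
wrist_force: [-0.2, 0.7, -0.6]
gripper_width: 0.0632
gripper_force: 44.6
```

```bash
python3 - <<'E'
from h import *
s=arm.get_state(); print(s["gripper_force"])
plan([(620,-110,-23,80)])
E
```

```text
44.62473213672638
now [ 615.9 -110.2  -16.7] yaw 80.1 tilt 0.31 w 0.0631902840623204 F [-0.2  0.7 -0.6] t 15.35 j [ 0.36  0.67 -0.35  1.8   0.32  0.73 -0.34]
0 x 0.9 y 4.0 z 6.3 | w -0.005 0.001 0.002 rows>=0.2
```

Call:
{"op": "arm_command", "data": {
  "deltas": [
    {"x": 0,"y": 0,"z": 0,"wx": 0,"wy": 0,"wz": 0,"claw": 0.65},
    {"x": 0,"y": 0,"z": 4,"wx": 0,"wy": 0,"wz": 0,"claw": 0.65},
    {"x": 0,"y": 0,"z": 7,"wx": 0,"wy": 0,"wz": 0,"claw": 0.65},
    {"x": 0,"y": 0,"z": 7,"wx": 0,"wy": 0,"wz": 0,"claw": 0.65}
  ]
}}

```text
clock: 15.75
ee_pos: [0.6188, -0.1097, -0.0218]
tool_rot: [-2.404, -2.022, 0.001]
wrist_force: [-0.2, -0.3, -1.9]
gripper_width: 0.0631
gripper_force: 44.7
```

Call:
{"op": "arm_command", "data": {
  "deltas": [
    {"x": 0,"y": 0,"z": 0,"wx": 0,"wy": 0,"wz": 0,"claw": 0.8},
    {"x": 0,"y": 0,"z": 0,"wx": 0,"wy": 0,"wz": 0,"claw": 0.95},
    {"x": 0,"y": 0,"z": 0,"wx": 0,"wy": 0,"wz": 0,"claw": 0.95}
  ]
}}

```text
clock: 16.05
ee_pos: [0.6195, -0.1096, -0.0212]
tool_rot: [2.404, 2.022, 0.001]
wrist_force: [0.1, 1.2, -0.6]
gripper_width: 0.0812
gripper_force: 0.0
```

Call:
{"op": "arm_command", "data": {
  "deltas": [
    {"x": 0,"y": 0,"z": -40,"wx": 0,"wy": 0,"wz": 0,"claw": 1},
    {"x": 0,"y": 0,"z": -90,"wx": 0,"wy": 0,"wz": 0,"claw": 1},
    {"x": 0,"y": 0,"z": -100,"wx": 0,"wy": 0,"wz": 0,"claw": 1},
    {"x": 0,"y": 0,"z": -100,"wx": 0,"wy": 0,"wz": 0,"claw": 1}
  ]
}}

```text
clock: 16.45
ee_pos: [0.621, -0.1097, 0.0812]
tool_rot: [2.401, 2.019, 0.006]
wrist_force: [0.8, -0.1, -0.5]
gripper_width: 0.0856
gripper_force: 0.0
```

```bash
python3 - <<'E'
from h import *
plan([(590,-220,90,40),(552,-327.4,60,8),(552,-327.4,20,8)])
E
```

```text
now [ 621.  -109.7   81.2] yaw 80.1 tilt 0.33 w 0.08556976008258056 F [ 0.8 -0.1 -0.5] t 16.45 j [ 0.39  0.55 -0.39  1.75  0.26  0.89 -0.29]
0 x -114.0 y -11.6 z -8.9 | w 0.006 -0.002 0.701 rows>=4.7
1 x -98.1 y 57.8 z 30.0 | w 0.000 0.000 0.559 rows>=3.7
2 x 0.0 y 0.0 z 40.0 | w 0.000 0.000 0.000 rows>=0.8
```

Call:
{"op": "arm_command", "data": {
  "deltas": [
    {"x": -114,"y": -12,"z": -9,"wx": 0,"wy": 0,"wz": 0.7,"claw": 1},
    {"x": -114,"y": -12,"z": -9,"wx": 0,"wy": 0,"wz": 0.7,"claw": 1},
    {"x": -114,"y": -12,"z": -9,"wx": 0,"wy": 0,"wz": 0.7,"claw": 1},
    {"x": -114,"y": -12,"z": -9,"wx": 0,"wy": 0,"wz": 0.7,"claw": 1},
    {"x": -114,"y": -12,"z": -9,"wx": 0,"wy": 0,"wz": 0.7,"claw": 1}
  ]
}}

```text
clock: 16.95
ee_pos: [0.5859, -0.2209, 0.0852]
tool_rot: [-2.954, -1.064, 0.005]
wrist_force: [0.1, 0.3, 0.1]
gripper_width: 0.0853
gripper_force: 0.0
```

Call:
{"op": "arm_command", "data": {
  "deltas": [
    {"x": -98,"y": 58,"z": 30,"wx": 0,"wy": 0,"wz": 0.56,"claw": 1},
    {"x": -98,"y": 58,"z": 30,"wx": 0,"wy": 0,"wz": 0.56,"claw": 1},
    {"x": -98,"y": 58,"z": 30,"wx": 0,"wy": 0,"wz": 0.56,"claw": 1},
    {"x": -98,"y": 58,"z": 30,"wx": 0,"wy": 0,"wz": 0.56,"claw": 1},
    {"x": -98,"y": 58,"z": 30,"wx": 0,"wy": 0,"wz": 0.56,"claw": 1}
  ]
}}

```text
clock: 17.45
ee_pos: [0.5481, -0.3276, 0.055]
tool_rot: [-3.133, -0.216, 0.006]
wrist_force: [0.3, -0.5, -0.2]
gripper_width: 0.0852
gripper_force: 0.0
```

```bash
python3 - <<'E'
from h import *
plan([(552,-327.4,15,8),(552,-327.4,-18,8)])
for n in("top","scene"):
    im,d,c=cam(n); w=cloud(d,c)
    for l,a,b in(("tray",.018,.03),("face0",.02,.045)):
        for o in arm.outline_of(l,n)[:2]: print(n,l,o["conf"],rect(w,o["region"],a,b))
    if n=="top": save("p2.png",im,(285,120,400,220),5)
E
```

```text
now [ 548.1 -327.6   55. ] yaw 7.9 tilt 0.23 w 0.08523299926139757 F [ 0.3 -0.5 -0.2] t 17.45 j [ 0.51  0.56 -0.06  1.75  0.04  0.83 -1.  ]
0 x 4.1 y 0.4 z 40.0 | w -0.001 0.004 -0.002 rows>=0.8
1 x 0.0 y 0.0 z 33.0 | w 0.000 0.000 0.000 rows>=0.7
top tray 0.63 {'n': 379, 'c': array([ 617.7, -109.8]), 's': array([175.6,  66.2]), 'a': 79.7, 'mean': array([ 616.2, -111.3,   24.5]), 'med': array([ 615.2, -111.5,   25. ])}
top face0 0.59 {'n': 91, 'c': array([ 612.8, -109.9]), 's': array([40.6, 42.5]), 'a': 2.4, 'mean': array([ 615.9, -107.8,   28.9]), 'med': array([ 618.8, -105.9,   28.6])}
top face0 0.5 {'n': 358, 'c': array([ 617.1, -109.4]), 's': array([175.8,  65.2]), 'a': 80.1, 'mean': array([ 613.8, -113.8,   25.3]), 'med': array([ 610.4, -118.7,   25.3])}
scene tray 0.94 {'n': 514, 'c': array([ 619.3, -111.7]), 's': array([176.3,  67.3]), 'a': 80.2, 'mean': array([ 621.9, -117.5,   24.3]), 'med': array([ 625.5, -129.4,   25. ])}
scene face0 0.52 {'n': 152, 'c': array([ 614.2, -110.6]), 's': array([44.1, 43.1]), 'a': 25.5, 'mean': array([ 612.5, -108.2,   29.4]), 'med': array([ 611.1, -106.8,   29.9])}
scene face0 0.5 {'n': 166, 'c': array([ 750.8, -301.1]), 's': array([56.2, 61.5]), 'a': 36.8, 'mean': array([ 744.7, -295.6,   33.4]), 'med': array([ 740.1, -292.9,   34. ])}
```

View pics/p2.png

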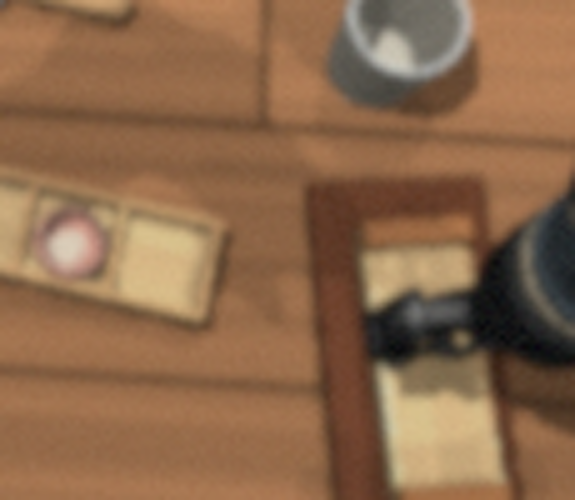

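Call:
{"op": "arm_command", "data": {
  "deltas": [
    {"x": 4,"y": 0,"z": 40,"wx": 0,"wy": 0.004,"wz": 0,"claw": 1},
    {"x": 4,"y": 0,"z": 55,"wx": 0,"wy": 0.004,"wz": 0,"claw": 1},
    {"x": 4,"y": 0,"z": 73,"wx": 0,"wy": 0.004,"wz": 0,"claw": 1},
    {"x": 4,"y": 0,"z": 73,"wx": 0,"wy": 0.004,"wz": 0,"claw": 1}
  ]
}}

```text
clock: 18.15
ee_pos: [0.5517, -0.3254, -0.0183]
tool_rot: [-3.13, -0.219, 0.002]
wrist_force: [0.8, 1.1, 0.7]
gripper_width: 0.0855
gripper_force: 0.0
```

Call:
{"op": "arm_command", "data": {
  "deltas": [
    {"x": 0,"y": 0,"z": 0,"wx": 0,"wy": 0,"wz": 0,"claw": 0.7},
    {"x": 0,"y": 0,"z": 0,"wx": 0,"wy": 0,"wz": 0,"claw": 0.65},
    {"x": 0,"y": 0,"z": 0,"wx": 0,"wy": 0,"wz": 0,"claw": 0.65},
    {"x": 0,"y": 0,"z": 0,"wx": 0,"wy": 0,"wz": 0,"claw": 0.65}
  ]
}}

```text
clock: 18.55
ee_pos: [0.5548, -0.3272, -0.0143]
tool_rot: [3.133, 0.218, 0.009]
wrist_force: [0.1, 0.3, 3.9]
gripper_width: 0.063
gripper_force: 45.3
```

```bash
python3 - <<'E'
from h import *
s=arm.get_state(); z=s["ee_pos"][2]*1000; print(s["gripper_force"])
plan([(552,-327.4,z+80,8),(560,-240,z+80,30),(585,-150,z+80,58),(619.3,-110.8,z+60,80),(619.3,-110.8,z+16,80)])
E
```

```text
45.28607726097107
now [ 554.8 -327.2  -14.3] yaw 8.0 tilt 0.34 w 0.06299074132237965 F [0.1 0.3 3.9] t 18.55 j [ 0.51  0.66 -0.06  1.78  0.05  0.7  -1.01]
0 x -2.3 y -0.1 z -80.0 | w 0.001 -0.006 -0.001 rows>=1.6
1 x 20.1 y -85.4 z 0.0 | w 0.000 0.000 -0.384 rows>=2.6
2 x 66.7 y -65.4 z 0.0 | w 0.000 0.000 -0.489 rows>=3.3
3 x 51.4 y 8.3 z 20.0 | w 0.000 0.000 -0.384 rows>=2.6
4 x 0.0 y 0.0 z 44.0 | w 0.000 0.000 0.000 rows>=0.9
```

Call:
{"op": "arm_command", "data": {
  "deltas": [
    {"x": 0,"y": 0,"z": -15,"wx": 0,"wy": 0,"wz": 0,"claw": 0.65},
    {"x": 0,"y": 0,"z": -45,"wx": 0,"wy": 0,"wz": 0,"claw": 0.65},
    {"x": 0,"y": 0,"z": -80,"wx": 0,"wy": 0,"wz": 0,"claw": 0.65},
    {"x": 0,"y": 0,"z": -80,"wx": 0,"wy": 0,"wz": 0,"claw": 0.65}
  ]
}}

```text
clock: 18.95
ee_pos: [0.5571, -0.3287, 0.0705]
tool_rot: [3.129, 0.217, 0.02]
wrist_force: [0.2, -0.6, -0.8]
gripper_width: 0.0627
gripper_force: 44.8
```

Call:
{"op": "arm_command", "data": {
  "deltas": [
    {"x": 6,"y": -25,"z": 0,"wx": 0,"wy": 0,"wz": -0.1,"claw": 0.65},
    {"x": 11,"y": -50,"z": 0,"wx": 0,"wy": 0,"wz": -0.2,"claw": 0.65},
    {"x": 16,"y": -70,"z": 0,"wx": 0,"wy": 0,"wz": -0.3,"claw": 0.65},
    {"x": 20,"y": -85,"z": 0,"wx": 0,"wy": 0,"wz": -0.38,"claw": 0.65}
  ]
}}

```text
clock: 19.35
ee_pos: [0.5613, -0.2378, 0.0644]
tool_rot: [-3.034, -0.814, -0.005]
wrist_force: [0.2, 0.1, -1.6]
gripper_width: 0.0629
gripper_force: 44.8
```

Call:
{"op": "arm_command", "data": {
  "deltas": [
    {"x": 14,"y": -14,"z": 0,"wx": 0,"wy": 0,"wz": -0.1,"claw": 0.65},
    {"x": 28,"y": -28,"z": 0,"wx": 0,"wy": 0,"wz": -0.2,"claw": 0.65},
    {"x": 42,"y": -42,"z": 0,"wx": 0,"wy": 0,"wz": -0.3,"claw": 0.65},
    {"x": 55,"y": -55,"z": 0,"wx": 0,"wy": 0,"wz": -0.4,"claw": 0.65},
    {"x": 67,"y": -65,"z": 0,"wx": 0,"wy": 0,"wz": -0.49,"claw": 0.65}
  ]
}}

```text
clock: 19.85
ee_pos: [0.5872, -0.1489, 0.0645]
tool_rot: [2.746, 1.524, 0.005]
wrist_force: [0.7, -0.7, -1.4]
gripper_width: 0.0626
gripper_force: 44.8
```

Call:
{"op": "arm_command", "data": {
  "deltas": [
    {"x": 15,"y": 3,"z": 0,"wx": 0,"wy": 0,"wz": -0.1,"claw": 0.65},
    {"x": 30,"y": 6,"z": 0,"wx": 0,"wy": 0,"wz": -0.2,"claw": 0.65},
    {"x": 43,"y": 8,"z": 0,"wx": 0,"wy": 0,"wz": -0.3,"claw": 0.65},
    {"x": 51,"y": 8,"z": 0,"wx": 0,"wy": 0,"wz": -0.38,"claw": 0.65},
    {"x": 51,"y": 8,"z": 0,"wx": 0,"wy": 0,"wz": -0.38,"claw": 0.65}
  ]
}}

```text
clock: 20.35
ee_pos: [0.6217, -0.1097, 0.0646]
tool_rot: [2.411, 2.012, 0.006]
wrist_force: [-0.1, -0.5, -1.9]
gripper_width: 0.0627
gripper_force: 44.8
```

```bash
python3 - <<'E'
from h import *
s=arm.get_state(); print(s["gripper_force"])
plan([(619.6,-108.8,20,80),(619.6,-108.8,0,80)])
E
```

```text
44.77083921432495
now [ 621.7 -109.7   64.6] yaw 79.7 tilt 0.24 w 0.06267895968498259 F [-0.1 -0.5 -1.9] t 20.35 j [ 0.39  0.57 -0.39  1.75  0.27  0.87 -0.3 ]
0 x 0.4 y -2.4 z 44.6 | w 0.003 -0.002 -0.006 rows>=0.9
1 x 0.0 y 0.0 z 20.0 | w 0.000 0.000 0.000 rows>=0.4
```

Lower to about z = 20, check alignment and cover height by camera, then set down.

Call:
{"op": "arm_command", "data": {
  "deltas": [
    {"x": 0,"y": -2,"z": 20,"wx": 0,"wy": 0,"wz": -0.006,"claw": 0.65},
    {"x": 0,"y": -2,"z": 40,"wx": 0,"wy": 0,"wz": -0.006,"claw": 0.65},
    {"x": 0,"y": -2,"z": 45,"wx": 0,"wy": 0,"wz": -0.006,"claw": 0.65},
    {"x": 0,"y": -2,"z": 45,"wx": 0,"wy": 0,"wz": -0.006,"claw": 0.65},
    {"x": 0,"y": -2,"z": 45,"wx": 0,"wy": 0,"wz": -0.006,"claw": 0.65}
  ]
}}

```text
clock: 20.85
ee_pos: [0.6203, -0.1112, 0.0205]
tool_rot: [2.407, 2.015, 0.006]
wrist_force: [1.2, 0.3, -0.1]
gripper_width: 0.0628
gripper_force: 44.7
```

```bash
python3 - <<'E'
from h import *
plan([(619.6,-108.8,0,80)])
for n in("top","scene"):
    im,d,c=cam(n); w=cloud(d,c)
    for l,a,b in(("cover",.05,.08),("cover",.058,.068),("tray",.018,.03)):
        for o in arm.outline_of(l,n)[:1]: print(n,l,o["conf"],rect(w,o["region"],a,b))
E
```

```text
now [ 620.3 -111.2   20.5] yaw 79.9 tilt 0.29 w 0.06280426785599072 F [ 1.2  0.3 -0.1] t 20.85 j [ 0.38  0.62 -0.37  1.78  0.3   0.78 -0.32]
0 x 2.2 y -1.2 z 20.5 | w 0.005 -0.001 -0.002 rows>=0.4
top cover 0.97 {'n': 634, 'c': array([620.4, -97.4]), 's': array([145.9,  64.9]), 'a': 79.1, 'mean': array([617.6, -76.4,  64.6]), 'med': array([614.8, -67.1,  63.9])}
top cover 0.97 {'n': 503, 'c': array([620.3, -98.3]), 's': array([144.2,  64.6]), 'a': 79.0, 'mean': array([616. , -84.8,  63.4]), 'med': array([613.2, -74.1,  63.4])}
top tray 0.55 {'n': 98, 'c': array([590.6, -97.7]), 's': array([157.3,   8.9]), 'a': 80.1, 'mean': array([590.1, -93.9,  24.8]), 'med': array([592.1, -81.7,  25.3])}
scene cover 0.7 {'n': 1140, 'c': array([ 619.8, -112. ]), 's': array([179. ,  69.3]), 'a': 80.5, 'mean': array([ 620.9, -126.6,   67.6]), 'med': array([ 622.1, -139.5,   67. ])}
scene cover 0.7 {'n': 651, 'c': array([ 618.9, -114.7]), 's': array([173.1,  68.1]), 'a': 79.8, 'mean': array([ 619.8, -126.8,   65.2]), 'med': array([ 621.3, -137.1,   65.6])}
scene tray 0.71 {'n': 191, 'c': array([ 645.6, -122.2]), 's': array([183.1,  53.4]), 'a': 63.8, 'mean': array([ 642.5, -130.2,   24.8]), 'med': array([ 643.9, -137.9,   25.6])}
```

Call:
{"op": "arm_command", "data": {
  "deltas": [
    {"x": 0,"y": 0,"z": 8,"wx": 0,"wy": 0,"wz": 0,"claw": 0.65},
    {"x": 0,"y": 0,"z": 14,"wx": 0,"wy": 0,"wz": 0,"claw": 0.65},
    {"x": 0,"y": 0,"z": 18,"wx": 0,"wy": 0,"wz": 0,"claw": 0.65},
    {"x": 0,"y": 0,"z": 19,"wx": 0,"wy": 0,"wz": 0,"claw": 0.65},
    {"x": 0,"y": 0,"z": 19,"wx": 0,"wy": 0,"wz": 0,"claw": 0.65}
  ]
}}

```text
clock: 21.75
ee_pos: [0.6197, -0.1108, 0.0003]
tool_rot: [2.407, 2.017, 0.005]
wrist_force: [0.1, -0.3, -1.3]
gripper_width: 0.0627
gripper_force: 44.8
```

Call:
{"op": "arm_command", "data": {
  "deltas": [
    {"x": 0,"y": 0,"z": 1,"wx": 0,"wy": 0,"wz": 0,"claw": 0.65},
    {"x": 0,"y": 0,"z": 1,"wx": 0,"wy": 0,"wz": 0,"claw": 0.65}
  ]
}}

```text
clock: 21.95
ee_pos: [0.6202, -0.1108, -0.0001]
tool_rot: [2.406, 2.016, 0.006]
wrist_force: [-0.5, -0.1, -0.4]
gripper_width: 0.0626
gripper_force: 44.8
```

Call:
{"op": "arm_command", "data": {
  "deltas": [
    {"x": 0,"y": 0,"z": 0,"wx": 0,"wy": 0,"wz": 0,"claw": 0.8},
    {"x": 0,"y": 0,"z": 0,"wx": 0,"wy": 0,"wz": 0,"claw": 1},
    {"x": 0,"y": 0,"z": 0,"wx": 0,"wy": 0,"wz": 0,"claw": 1}
  ]
}}

```text
clock: 22.25
ee_pos: [0.6201, -0.111, -0.0001]
tool_rot: [2.406, 2.016, 0.006]
wrist_force: [-0.7, 0.1, -0.5]
gripper_width: 0.0854
gripper_force: 0.0
```

Call:
{"op": "arm_command", "data": {
  "deltas": [
    {"x": 0,"y": 0,"z": -30,"wx": 0,"wy": 0,"wz": 0,"claw": 1},
    {"x": 0,"y": 0,"z": -80,"wx": 0,"wy": 0,"wz": 0,"claw": 1},
    {"x": 0,"y": 0,"z": -110,"wx": 0,"wy": 0,"wz": 0,"claw": 1},
    {"x": 0,"y": 0,"z": -110,"wx": 0,"wy": 0,"wz": 0,"claw": 1}
  ]
}}

```text
clock: 22.65
ee_pos: [0.6232, -0.111, 0.1153]
tool_rot: [2.4, 2.011, 0.016]
wrist_force: [0.5, -1.2, 0.2]
gripper_width: 0.0857
gripper_force: 0.0
```

```bash
python3 - <<'E'
from h import *
plan([])
for n in("top","scene"):
    im,d,c=cam(n); w=cloud(d,c)
    for l,a,b in(("cover",.04,.06),("tray",.018,.03)):
        for o in arm.outline_of(l,n)[:1]: print(n,l,o["conf"],rect(w,o["region"],a,b))
    for o in arm.outline_of("lifter",n)[:3]:
        m=o["region"]; print(n,"blade",rect(w,m,-.01,.011)); print("handle",rect(w,m,.030,.05))
E
```

```text
now [ 623.2 -111.   115.3] yaw 79.9 tilt 0.82 w 0.08573405677909665 F [ 0.5 -1.2  0.2] t 22.65 j [ 0.41  0.51 -0.41  1.72  0.25  0.95 -0.27]
top cover 0.61 {'n': 803, 'c': array([ 619.3, -105.3]), 's': array([162.5,  65.1]), 'a': 79.5, 'mean': array([618.3, -92.7,  44.5]), 'med': array([617.5, -82.8,  43.5])}
top tray 0.56 {'n': 38, 'c': array([ 754.3, -313.5]), 's': array([58.2, 25.7]), 'a': 23.3, 'mean': array([ 764.2, -313.8,   24.1]), 'med': array([ 768.4, -317.3,   24. ])}
top blade {'n': 634, 'c': array([517.6,  54.5]), 's': array([86.6, 88.8]), 'a': 4.2, 'mean': array([527.5,  54.4,   3.2]), 'med': array([528. ,  54.8,   3.3])}
handle {'n': 178, 'c': array([435.1,  41.5]), 's': array([116.7,  32.6]), 'a': 10.6, 'mean': array([438.3,  44.9,  37.9]), 'med': array([442.7,  44.1,  37.8])}
top blade {'n': 874, 'c': array([651. , 140.9]), 's': array([196. , 253.5]), 'a': 14.3, 'mean': array([595.1, 121.2,   6.3]), 'med': array([581.9, 116.7,   7.4])}
handle {'n': 42, 'c': array([595.2, 114.4]), 's': array([ 10.4, 149.9]), 'a': 10.7, 'mean': array([595.2, 118.7,  36.9]), 'med': array
[... 339 characters left out ...]
med': array([ 639.8, -175. ,   20.8])}
scene blade {'n': 580, 'c': array([ 289.1, -343. ]), 's': array([ 91.2, 190.5]), 'a': 60.2, 'mean': array([ 241.4, -315.8,    5.2]), 'med': array([ 237.6, -312.7,    5.3])}
handle {'n': 250, 'c': array([ 324.1, -356.8]), 's': array([ 37. , 122.8]), 'a': 63.2, 'mean': array([ 326.1, -359.5,   38.8]), 'med': array([ 328.2, -360. ,   39.3])}
scene blade {'n': 325, 'c': array([476. ,  64.4]), 's': array([ 88.3, 190.1]), 'a': 83.8, 'mean': array([536.2,  63. ,   5.3]), 'med': array([541.2,  66.7,   5.4])}
handle {'n': 28, 'c': array([391.7,  34. ]), 's': array([33.6,  7.5]), 'a': 2.6, 'mean': array([390.6,  33. ,  37.5]), 'med': array([390.4,  32.5,  37.4])}
```

```bash
python3 - <<'E'
from h import *
plan([(540,-60,110,48),(450,20,80,16),(432.5,44.2,60,6.2),(432.5,44.2,20,6.2)])
E
```

```text
now [ 618.7 -110.9  108.4] yaw 79.9 tilt 0.12 w 0.08551761040026427 F [ 0.   0.4 -0. ] t 23.05 j [ 0.41  0.52 -0.41  1.73  0.25  0.95 -0.28]
0 x 36.3 y -86.4 z -1.7 | w 0.001 -0.002 0.557 rows>=3.7
1 x -0.8 y -120.4 z 30.0 | w 0.000 0.000 0.559 rows>=3.7
2 x -10.2 y -28.1 z 20.0 | w 0.000 0.000 0.171 rows>=1.1
3 x 0.0 y 0.0 z 40.0 | w 0.000 0.000 0.000 rows>=0.8
```

Call:
{"op": "arm_command", "data": {
  "deltas": [
    {"x": 36,"y": -86,"z": -2,"wx": 0,"wy": 0,"wz": 0.56,"claw": 0.6},
    {"x": 36,"y": -86,"z": -2,"wx": 0,"wy": 0,"wz": 0.56,"claw": 0.6},
    {"x": 36,"y": -86,"z": -2,"wx": 0,"wy": 0,"wz": 0.56,"claw": 0.6},
    {"x": 36,"y": -86,"z": -2,"wx": 0,"wy": 0,"wz": 0.56,"claw": 0.6},
    {"x": 36,"y": -86,"z": -2,"wx": 0,"wy": 0,"wz": 0.56,"claw": 0.6}
  ]
}}

```text
clock: 23.55
ee_pos: [0.5407, -0.0602, 0.1112]
tool_rot: [2.87, 1.274, 0.005]
wrist_force: [0.2, -0.0, 0.5]
gripper_width: 0.0514
gripper_force: 0.0
```

Call:
{"op": "arm_command", "data": {
  "deltas": [
    {"x": -1,"y": -120,"z": 30,"wx": 0,"wy": 0,"wz": 0.56,"claw": 0.6},
    {"x": -1,"y": -120,"z": 30,"wx": 0,"wy": 0,"wz": 0.56,"claw": 0.6},
    {"x": -1,"y": -120,"z": 30,"wx": 0,"wy": 0,"wz": 0.56,"claw": 0.6},
    {"x": -1,"y": -120,"z": 30,"wx": 0,"wy": 0,"wz": 0.56,"claw": 0.6},
    {"x": -1,"y": -120,"z": 30,"wx": 0,"wy": 0,"wz": 0.56,"claw": 0.6}
  ]
}}

```text
clock: 24.05
ee_pos: [0.4512, 0.0199, 0.0808]
tool_rot: [3.111, 0.436, 0.005]
wrist_force: [1.5, 0.1, 0.1]
gripper_width: 0.0513
gripper_force: 0.0
```

Call:
{"op": "arm_command", "data": {
  "deltas": [
    {"x": -10,"y": -28,"z": 20,"wx": 0,"wy": 0,"wz": 0.17,"claw": 0.6},
    {"x": -10,"y": -28,"z": 20,"wx": 0,"wy": 0,"wz": 0.17,"claw": 0.6},
    {"x": -10,"y": -28,"z": 50,"wx": 0,"wy": 0,"wz": 0.17,"claw": 0.6},
    {"x": -10,"y": -28,"z": 50,"wx": 0,"wy": 0,"wz": 0.17,"claw": 0.6},
    {"x": -10,"y": -28,"z": 50,"wx": 0,"wy": 0,"wz": 0.17,"claw": 0.6}
  ]
}}

```text
clock: 24.55
ee_pos: [0.4349, 0.0432, 0.0311]
tool_rot: [-3.137, -0.166, -0.005]
wrist_force: [0.3, -0.3, 0.8]
gripper_width: 0.0517
gripper_force: 0.0
```

```bash
python3 - <<'E'
from h import *
plan([(432.5,44.2,-20,6.2)])
im,d,c=cam("scene"); w=cloud(d,c)
for o in arm.outline_of("lifter","scene")[:4]:
    m=o["region"]; print("blade",rect(w,m,-.01,.011)); print("handle",rect(w,m,.030,.05))
E
```

```text
now [434.9  43.2  31.1] yaw 6.1 tilt 0.18 w 0.05174400802223794 F [ 0.3 -0.3  0.8] t 24.55 j [-0.02  0.35 -0.2   2.23  0.13  0.57 -1.79]
0 x -2.4 y -1.3 z 51.1 | w -0.000 -0.003 -0.002 rows>=1.0
blade {'n': 606, 'c': array([ 287.5, -341.7]), 's': array([ 92.5, 195.1]), 'a': 60.5, 'mean': array([ 240. , -314.3,    5.1]), 'med': array([ 236.2, -311.9,    5.1])}
handle {'n': 248, 'c': array([ 319. , -362.6]), 's': array([ 36.7, 124.5]), 'a': 56.1, 'mean': array([ 324.9, -359.1,   38.8]), 'med': array([ 326.5, -359.5,   39.2])}
blade {'n': 573, 'c': array([468.6,  46.8]), 's': array([190.3,  92.7]), 'a': 6.9, 'mean': array([526.5,  52.1,   5.5]), 'med': array([527.7,  51.8,   5.4])}
handle {'n': 115, 'c': array([463.4,  41.9]), 's': array([65.6, 26.5]), 'a': 12.2, 'mean': array([464.1,  44.1,  38.1]), 'med': array([464.8,  43. ,  38.5])}
```

Call:
{"op": "arm_command", "data": {
  "deltas": [
    {"x": -1,"y": -1,"z": 20,"wx": 0,"wy": 0,"wz": 0,"claw": 0.6},
    {"x": -1,"y": -1,"z": 40,"wx": 0,"wy": 0,"wz": 0,"claw": 0.6},
    {"x": -1,"y": -1,"z": 50,"wx": 0,"wy": 0,"wz": 0,"claw": 0.6},
    {"x": -1,"y": -1,"z": 50,"wx": 0,"wy": 0,"wz": 0,"claw": 0.6},
    {"x": -1,"y": -1,"z": 50,"wx": 0,"wy": 0,"wz": 0,"claw": 0.6}
  ]
}}

```text
clock: 25.15
ee_pos: [0.4343, 0.0446, -0.0183]
tool_rot: [-3.137, -0.165, -0.008]
wrist_force: [0.4, -0.2, -0.9]
gripper_width: 0.0511
gripper_force: 0.0
```

Call:
{"op": "arm_command", "data": {
  "deltas": [
    {"x": 0,"y": 0,"z": 0,"wx": 0,"wy": 0,"wz": 0,"claw": 0.3},
    {"x": 0,"y": 0,"z": 0,"wx": 0,"wy": 0,"wz": 0,"claw": 0.1},
    {"x": 0,"y": 0,"z": 0,"wx": 0,"wy": 0,"wz": 0,"claw": 0.1},
    {"x": 0,"y": 0,"z": 0,"wx": 0,"wy": 0,"wz": 0,"claw": 0.1},
    {"x": 0,"y": 0,"z": 0,"wx": 0,"wy": 0,"wz": 0,"claw": 0.1}
  ],
  "grip_force": 100
}}

```text
clock: 25.65
ee_pos: [0.4343, 0.0446, -0.018]
tool_rot: [-3.137, -0.164, -0.009]
wrist_force: [-1.2, -0.5, 6.7]
gripper_width: 0.0143
gripper_force: 97.9
```

```bash
python3 - <<'E'
from h import *
plan([])
im,d,c=cam("scene"); w=cloud(d,c)
for o in arm.outline_of("lifter","scene")[:4]:
    m=o["region"]; print("blade",rect(w,m,-.01,.011))
E
```

```text
now [434.3  44.6 -18. ] yaw 6.0 tilt 0.31 w 0.014268347316310805 F [-1.2 -0.5  6.7] t 25.65 j [-0.06  0.44 -0.17  2.26  0.17  0.45 -1.84]
blade {'n': 586, 'c': array([509.1,  48.2]), 's': array([113.7,  99.6]), 'a': 16.5, 'mean': array([527. ,  52.8,   5.2]), 'med': array([527.5,  51.8,   5.3])}
blade {'n': 577, 'c': array([ 288.9, -340.9]), 's': array([ 91.3, 190.3]), 'a': 62.1, 'mean': array([ 241.3, -315. ,    5.1]), 'med': array([ 236.9, -312.6,    5.1])}
blade {'n': 15, 'c': array([481.1, 453.2]), 's': array([236.9, 180.9]), 'a': 85.5, 'mean': array([452.2, 522.3,   3.1]), 'med': array([438.1, 562.6,   3.1])}
blade {'n': 104, 'c': array([563.9, 188.2]), 's': array([163.2, 285.8]), 'a': 17.0, 'mean': array([535.5, 237.5,   2.8]), 'med': array([518.8, 249.3,   2.6])}
```

Call:
{"op": "arm_command", "data": {
  "deltas": [
    {"x": 0,"y": 0,"z": -10,"wx": 0,"wy": 0,"wz": 0,"claw": 0.1},
    {"x": 0,"y": 0,"z": -25,"wx": 0,"wy": 0,"wz": 0,"claw": 0.1},
    {"x": 0,"y": 0,"z": -40,"wx": 0,"wy": 0,"wz": 0,"claw": 0.1},
    {"x": 0,"y": 0,"z": -40,"wx": 0,"wy": 0,"wz": 0,"claw": 0.1}
  ]
}}

```text
clock: 26.15
ee_pos: [0.4349, 0.0448, 0.0229]
tool_rot: [-3.137, -0.165, -0.013]
wrist_force: [0.5, -0.7, -1.7]
gripper_width: 0.0139
gripper_force: 97.5
```

```bash
python3 - <<'E'
from h import *
plan([(435,0,22,-2),(452,-81.4,22,-10.2),(452,-81.4,-10,-10.2)])
for n in("scene","top"):
    im,d,c=cam(n); w=cloud(d,c)
    # blade plane
    o=arm.outline_of("lifter",n)
    for q in o[:3]:
        p=w[q["region"]&(w[...,2]>.02)&(w[...,2]<.06)&(w[...,0]>.49)]
        if len(p)>100:
            A=np.c_[p[:,:2]-[.5,.05],np.ones(len(p))]; s=np.linalg.lstsq(A,p[:,2],rcond=None)[0]; print(n,len(p),s,p.mean(0))
E
```

```text
now [434.9  44.8  22.9] yaw 6.0 tilt 0.47 w 0.013917716816408365 F [ 0.5 -0.7 -1.7] t 26.15 j [-0.03  0.36 -0.2   2.24  0.14  0.55 -1.8 ]
0 x -4.6 y 44.5 z 0.8 | w -0.001 -0.008 0.140 rows>=0.9
1 x 19.8 y 80.8 z 0.0 | w 0.000 0.000 0.143 rows>=1.7
2 x 0.0 y 0.0 z 32.0 | w 0.000 0.000 0.000 rows>=0.6
scene 628 [-0.01345197 -0.00149802  0.04720659] [0.52853963 0.05283401 0.04681843]
top 146 [-0.037072   -0.00269934  0.04421426] [0.54857796 0.07183608 0.04235444]
top 1248 [ 0.01821075 -0.0032468   0.04156226] [ 0.61635684 -0.11270183  0.04420947]
```

Call:
{"op": "arm_command", "data": {
  "deltas": [
    {"x": -5,"y": 22,"z": 0,"wx": 0,"wy": -0.006,"wz": 0.07,"claw": 0.1},
    {"x": -5,"y": 44,"z": 0,"wx": 0,"wy": -0.006,"wz": 0.14,"claw": 0.1},
    {"x": -5,"y": 44,"z": 0,"wx": 0,"wy": -0.006,"wz": 0.14,"claw": 0.1}
  ]
}}

```text
clock: 26.65
ee_pos: [0.4324, -0.0026, 0.0202]
tool_rot: [3.14, -0.064, -0.006]
wrist_force: [-0.2, 0.3, -1.1]
gripper_width: 0.0142
gripper_force: 97.7
```

Call:
{"op": "arm_command", "data": {
  "deltas": [
    {"x": 7,"y": 27,"z": 0,"wx": 0,"wy": 0,"wz": 0.05,"claw": 0.1},
    {"x": 14,"y": 54,"z": 0,"wx": 0,"wy": 0,"wz": 0.1,"claw": 0.1},
    {"x": 20,"y": 81,"z": 0,"wx": 0,"wy": 0,"wz": 0.14,"claw": 0.1},
    {"x": 20,"y": 81,"z": 20,"wx": 0,"wy": 0,"wz": 0.14,"claw": 0.1},
    {"x": 20,"y": 81,"z": 20,"wx": 0,"wy": 0,"wz": 0.14,"claw": 0.1}
  ]
}}

```text
clock: 27.15
ee_pos: [0.4482, -0.0813, -0.001]
tool_rot: [-3.129, 0.275, 0.011]
wrist_force: [-1.0, 0.3, -2.3]
gripper_width: 0.0145
gripper_force: 97.9
```

```bash
python3 - <<'E'
from h import *
plan([(452,-81.4,-16,-10.2),(526.8,-94.9,-16,-10.2)])
for n in("scene","top"):
    im,d,c=cam(n); w=cloud(d,c)
    for q in arm.outline_of("lifter",n)[:3]:
        p=w[q["region"]&(w[...,2]>.008)&(w[...,2]<.035)&(w[...,0]>.51)&(w[...,1]<.0)&(w[...,1]>-.2)]
        if len(p)>100:
            A=np.c_[p[:,:2]-[.54,-.1],np.ones(len(p))]; s=np.linalg.lstsq(A,p[:,2],rcond=None)[0]; print(n,len(p),s,p.mean(0),cv2.minAreaRect((p[:,:2]*1000).astype(np.float32)))
    for o in arm.outline_of("cover",n)[:1]: print(n,rect(w,o["region"],.04,.06))
E
```

```text
now [448.2 -81.3  -1. ] yaw -10.1 tilt 0.42 w 0.01446362526420036 F [-1.   0.3 -2.3] t 27.15 j [ 0.17  0.43 -0.1   2.2   0.09  0.52 -1.74]
0 x 3.9 y -0.6 z 14.9 | w 0.000 0.007 0.002 rows>=0.3
1 x 76.0 y 0.0 z 0.0 | w 0.000 0.000 0.000 rows>=1.5
scene 662 [-0.01179844 -0.00356813  0.02123011] [ 0.54380401 -0.09773288  0.02117713] ((541.6472778320312, -98.8914794921875), (91.92352294921875, 70.5445327758789), 80.65575408935547)
scene {'n': 1423, 'c': array([ 619.4, -113. ]), 's': array([177.1,  67.9]), 'a': 79.4, 'mean': array([ 620.8, -115.6,   46.7]), 'med': array([ 621.1, -116.3,   45.8])}
top {'n': 1170, 'c': array([ 618.4, -112. ]), 's': array([176.1,  65.3]), 'a': 79.7, 'mean': array([ 617.6, -112.3,   45. ]), 'med': array([ 617.6, -112.3,   43.7])}
```

Call:
{"op": "arm_command", "data": {
  "deltas": [
    {"x": 0,"y": 0,"z": 6,"wx": 0,"wy": 0.02,"wz": 0,"claw": 0.1},
    {"x": 0,"y": 0,"z": 14,"wx": 0,"wy": 0.02,"wz": 0,"claw": 0.1},
    {"x": 0,"y": 0,"z": 15,"wx": 0,"wy": 0.02,"wz": 0,"claw": 0.1},
    {"x": 0,"y": 0,"z": 15,"wx": 0,"wy": 0.02,"wz": 0,"claw": 0.1},
    {"x": 0,"y": 0,"z": 15,"wx": 0,"wy": 0.02,"wz": 0,"claw": 0.1}
  ]
}}

```text
clock: 27.95
ee_pos: [0.4505, -0.0813, -0.0139]
tool_rot: [3.128, -0.274, 0.029]
wrist_force: [0.2, -0.0, -1.7]
gripper_width: 0.0144
gripper_force: 97.9
```

```bash
python3 - <<'E'
from h import *
plan([])
for n in("scene",):
    im,d,c=cam(n); w=cloud(d,c)
    for q in arm.outline_of("lifter",n)[:3]:
        p=w[q["region"]&(w[...,2]>.000)&(w[...,2]<.02)&(w[...,0]>.51)&(w[...,1]<.0)&(w[...,1]>-.2)]
        if len(p)>100:
            A=np.c_[p[:,:2]-[.54,-.1],np.ones(len(p))]; s=np.linalg.lstsq(A,p[:,2],rcond=None)[0]; print(n,len(p),s,p.mean(0),cv2.minAreaRect((p[:,:2]*1000).astype(np.float32)))
    for o in arm.outline_of("cover",n)[:1]: print(n,rect(w,o["region"],.04,.06))
E
```

```text
now [450.5 -81.3 -13.9] yaw -10.0 tilt 1.05 w 0.01435854145175713 F [ 0.2 -0.  -1.7] t 27.95 j [ 0.16  0.45 -0.1   2.22  0.1   0.46 -1.76]
scene 592 [0.01598208 0.00052057 0.01054489] [ 0.54223778 -0.09726047  0.01058208] ((540.6054077148438, -97.93984985351562), (91.96468353271484, 69.53938293457031), 81.11759948730469)
scene {'n': 1447, 'c': array([ 619.7, -112.5]), 's': array([177.6,  67.5]), 'a': 79.6, 'mean': array([ 620.6, -114.4,   46.9]), 'med': array([ 620.9, -115. ,   46. ])}
```

Call:
{"op": "arm_command", "data": {
  "deltas": [
    {"x": 0,"y": 0,"z": 2.5,"wx": 0,"wy": -0.01,"wz": 0,"claw": 0.1},
    {"x": 0,"y": 0,"z": 2.5,"wx": 0,"wy": -0.01,"wz": 0,"claw": 0.1},
    {"x": 8,"y": 0,"z": 2.6,"wx": 0,"wy": -0.01,"wz": 0,"claw": 0.1},
    {"x": 20,"y": 0,"z": 2.8,"wx": 0,"wy": -0.01,"wz": 0,"claw": 0.1},
    {"x": 32,"y": 0,"z": 3,"wx": 0,"wy": -0.01,"wz": 0,"claw": 0.1}
  ]
}}

```text
clock: 28.6
ee_pos: [0.4834, -0.0872, -0.0163]
tool_rot: [3.129, -0.275, 0.014]
wrist_force: [0.8, -0.0, -1.4]
gripper_width: 0.0145
gripper_force: 97.9
```

Call:
{"op": "arm_command", "data": {
  "deltas": [
    {"x": 12,"y": 0,"z": 0.1,"wx": 0,"wy": 0,"wz": 0,"claw": 0.1},
    {"x": 24,"y": 0,"z": 0.2,"wx": 0,"wy": 0,"wz": 0,"claw": 0.1},
    {"x": 34,"y": 0,"z": 0.3,"wx": 0,"wy": 0,"wz": 0,"claw": 0.1},
    {"x": 42,"y": 0,"z": 0.4,"wx": 0,"wy": 0,"wz": 0,"claw": 0.1},
    {"x": 42,"y": 0,"z": 0.4,"wx": 0,"wy": 0,"wz": 0,"claw": 0.1}
  ]
}}

```text
clock: 29.1
ee_pos: [0.5245, -0.0945, -0.0165]
tool_rot: [3.129, -0.275, 0.015]
wrist_force: [-0.4, -0.4, -1.7]
gripper_width: 0.0144
gripper_force: 97.9
```

```bash
python3 - <<'E'
from h import *
plan([])
for n in("scene","top"):
    im,d,c=cam(n); w=cloud(d,c)
    for o in arm.outline_of("cover",n)[:1]: print(n,rect(w,o["region"],.04,.06))
    if n=="scene": save("ins.png",im,(210,170,320,250),6)
E
```

```text
now [524.5 -94.5 -16.5] yaw -10.0 tilt 0.53 w 0.01438852838268247 F [-0.4 -0.4 -1.7] t 29.1 j [ 0.17  0.54 -0.09  2.05  0.09  0.55 -1.73]
top {'n': 293, 'c': array([ 617. , -110.7]), 's': array([174.1,  65.1]), 'a': 78.8, 'mean': array([630. , -47.8,  46.7]), 'med': array([631.1, -45.5,  45. ])}
```

View pics/ins.png

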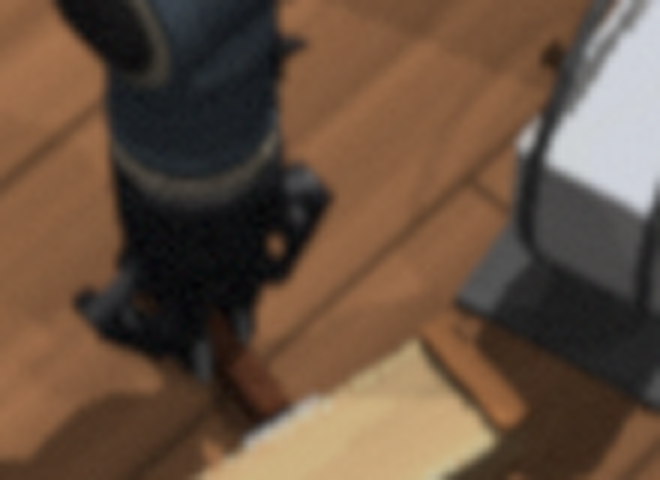

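Call:
{"op": "arm_command", "data": {
  "deltas": [
    {"x": 0,"y": 0,"z": -3,"wx": 0,"wy": 0,"wz": 0,"claw": 0.1},
    {"x": 0,"y": 0,"z": -6,"wx": 0,"wy": 0,"wz": 0,"claw": 0.1},
    {"x": 0,"y": 0,"z": -9,"wx": 0,"wy": 0,"wz": 0,"claw": 0.1},
    {"x": 0,"y": 0,"z": -13,"wx": 0,"wy": 0,"wz": 0,"claw": 0.1},
    {"x": 0,"y": 0,"z": -17,"wx": 0,"wy": 0,"wz": 0,"claw": 0.1}
  ],
  "grip_force": 120
}}

```text
clock: 29.8
ee_pos: [0.5225, -0.0942, 0.0006]
tool_rot: [3.129, -0.275, 0.011]
wrist_force: [0.0, 0.2, -5.1]
gripper_width: 0.0137
gripper_force: 119.6
```

```bash
cat > pair.py <<'E'
from h import *
def pairm(z0,z1,lab="cover",floor=True,near=None):
    for n in("scene","top"):
        im,d,c=cam(n); w=cloud(d,c)
        for o in arm.outline_of(lab,n)[:2]:
            m=o["region"]&(w[...,2]>z0)&(w[...,2]<z1); p=w[m]
            if len(p)<80 or o["conf"]<.3: continue
            q=p-p.mean(0); s=np.linalg.lstsq(np.c_[q[:,:2],np.ones(len(q))],q[:,2],rcond=None)[0]
            print(n,lab,round(o["conf"],2),rect(w,o["region"],z0,z1),"slope",s[:2].round(3))
if __name__=="__main__":
    import sys
    plan([]); pairm(float(sys.argv[1]),float(sys.argv[2]),sys.argv[3] if len(sys.argv)>3 else "cover")
E
python3 pair.py .045 .075
```

```text
now [522.5 -94.2   0.6] yaw -10.0 tilt 0.41 w 0.013686879647496753 F [ 0.   0.2 -5.1] t 29.8 j [ 0.18  0.51 -0.1   2.04  0.09  0.59 -1.73]
scene cover 0.84 {'n': 1561, 'c': array([ 617.3, -112.5]), 's': array([177.6,  72.3]), 'a': 79.5, 'mean': array([ 621.6, -115.4,   58.6]), 'med': array([ 621.9, -116. ,   57.9])} slope [-0.031  0.007]
top cover 0.75 {'n': 320, 'c': array([ 619. , -111.5]), 's': array([174.2,  64.4]), 'a': 79.6, 'mean': array([630.5, -47.8,  58.9]), 'med': array([631.3, -46.1,  57.5])} slope [0.054 0.084]
```

Call:
{"op": "arm_command", "data": {
  "deltas": [
    {"x": 0,"y": 0,"z": -8,"wx": 0,"wy": 0.008,"wz": 0,"claw": 0.1},
    {"x": 0,"y": 0,"z": -18,"wx": 0,"wy": 0.015,"wz": 0,"claw": 0.1},
    {"x": 0,"y": 0,"z": -28,"wx": 0,"wy": 0.02,"wz": 0,"claw": 0.1},
    {"x": 0,"y": 0,"z": -38,"wx": 0,"wy": 0.02,"wz": 0,"claw": 0.1},
    {"x": 0,"y": 0,"z": -45,"wx": 0,"wy": 0.02,"wz": 0,"claw": 0.1}
  ]
}}

```text
clock: 30.5
ee_pos: [0.5232, -0.0943, 0.047]
tool_rot: [3.127, -0.275, 0.047]
wrist_force: [-0.0, -0.7, -4.4]
gripper_width: 0.0139
gripper_force: 119.5
```

```bash
python3 - <<'E'
s=open('pair.py').read()
s=s.replace('''            q=p-p.mean(0); s=np.linalg''','''            u=np.r_[0,0,np.median(p[:,2])]; p=p[np.abs(p[:,2]-u[2])<.005]; q=p-p.mean(0); s=np.linalg''')
open('pair.py','w').write(s)
E
python3 pair.py .09 .13
python3 -c "
from h import *
plan([(500,-60,77,-10),(450,0,77,0),(446.5,85.9,77,11.3)])"
```

```text
now [523.2 -94.3  47. ] yaw -10.0 tilt 1.71 w 0.013862869317654463 F [-0.  -0.7 -4.4] t 30.5 j [ 0.18  0.42 -0.11  2.03  0.08  0.66 -1.72]
scene cover 0.57 {'n': 1631, 'c': array([ 617.2, -112.5]), 's': array([177. ,  72.6]), 'a': 79.5, 'mean': array([ 621.7, -115.7,  106.9]), 'med': array([ 622.1, -115.5,  106.4])} slope [ 0.015 -0.006]
scene cover 0.57 {'n': 447, 'c': array([601.8, 120. ]), 's': array([142.7, 222.9]), 'a': 12.4, 'mean': array([635.9,  92.9, 115.1]), 'med': array([652.5,  37.4, 118.1])} slope [-0.004  0.008]
top cover 0.59 {'n': 171, 'c': array([592. , 119.3]), 's': array([127.4, 220.5]), 'a': 12.3, 'mean': array([559.2, 184.8, 119.7]), 'med': array([553.6, 210.5, 121.5])} slope [0.016 0.014]
top cover 0.58 {'n': 322, 'c': array([629.5, -47.1]), 's': array([44.6, 64.9]), 'a': 77.8, 'mean': array([629.9, -46.3, 106.9]), 'med': array([630.9, -45.8, 105.2])} slope [0.037 0.074]
now [522.6 -94.2  45.7] yaw -10.0 tilt 1.62 w 0.014045020350587908 F [ 0.   0.6 -4.9] t 30.7 j [ 0.18  0.42 -0.11  2.04  0.08  0.66 -1.72]
0 x -27.3 y -29.8 z -32.1 | w 0.000 -0.028 -0.001 rows>=1.0
1 x -59.7 y -50.4 z 0.0 | w 0.000 0.000 -0.175 rows>=1.6
2 x -3.5 y -85.9 z 0.0 | w 0.000 0.000 -0.197 rows>=1.7
```

```bash
python3 - <<'E'
s=open('h.py').read()
s=s.replace('def plan(way,start=None):','def plan(way,pitch=0):').replace('[0,0,-1]])\n','[0,0,-1]])@R.from_euler("y",pitch,degrees=True).as_matrix()\n')
open('h.py','w').write(s)
E
python3 -c "
from h import *
plan([(452.4,-83.7,74,-10),(441,0,74,0),(446.5,85.9,74,11.3)],1.6)"
```

```text
now [522.6 -94.2  45.7] yaw -10.0 tilt 1.62 w 0.014045020350587908 F [ 0.   0.6 -4.9] t 30.7 j [ 0.18  0.42 -0.11  2.04  0.08  0.66 -1.72]
0 x -70.1 y 1.9 z -30.3 | w 0.000 -0.000 -0.001 rows>=1.5
1 x -25.8 y -80.4 z -0.7 | w 0.005 0.000 -0.174 rows>=1.7
2 x 5.5 y -85.9 z 0.2 | w 0.006 0.000 -0.197 rows>=1.7
```

Call:
{"op": "arm_command", "data": {
  "deltas": [
    {"x": -4,"y": 0,"z": -3,"wx": 0,"wy": 0,"wz": 0,"claw": 0.1},
    {"x": -12,"y": 0,"z": -8,"wx": 0,"wy": 0,"wz": 0,"claw": 0.1},
    {"x": -24,"y": 0,"z": -14,"wx": 0,"wy": 0,"wz": 0,"claw": 0.1},
    {"x": -38,"y": 1,"z": -20,"wx": 0,"wy": 0,"wz": 0,"claw": 0.1},
    {"x": -52,"y": 1,"z": -26,"wx": 0,"wy": 0,"wz": 0,"claw": 0.1}
  ]
}}

```text
clock: 31.2
ee_pos: [0.4687, -0.0859, 0.0704]
tool_rot: [3.127, -0.275, 0.043]
wrist_force: [0.2, 0.1, -4.5]
gripper_width: 0.014
gripper_force: 119.5
```

Call:
{"op": "arm_command", "data": {
  "deltas": [
    {"x": -11,"y": 0,"z": -3,"wx": 0,"wy": 0,"wz": 0,"claw": 0.1},
    {"x": -17,"y": 0,"z": -4,"wx": 0,"wy": 0,"wz": 0,"claw": 0.1},
    {"x": -19,"y": 0,"z": -5,"wx": 0,"wy": 0,"wz": 0,"claw": 0.1},
    {"x": -19,"y": 0,"z": -5,"wx": 0,"wy": 0,"wz": 0,"claw": 0.1}
  ]
}}

```text
clock: 31.6
ee_pos: [0.4518, -0.0827, 0.0747]
tool_rot: [3.127, -0.274, 0.045]
wrist_force: [-0.7, 0.5, -4.5]
gripper_width: 0.0134
gripper_force: 119.5
```

Call:
{"op": "arm_command", "data": {
  "deltas": [
    {"x": -1,"y": -4,"z": 0,"wx": 0,"wy": 0,"wz": -0.01,"claw": 0.1},
    {"x": -4,"y": -12,"z": 0,"wx": 0,"wy": 0,"wz": -0.025,"claw": 0.1},
    {"x": -8,"y": -24,"z": 0,"wx": 0,"wy": 0,"wz": -0.05,"claw": 0.1},
    {"x": -12,"y": -38,"z": 0,"wx": 0,"wy": 0,"wz": -0.08,"claw": 0.1},
    {"x": -17,"y": -52,"z": 0,"wx": 0,"wy": 0,"wz": -0.11,"claw": 0.1}
  ]
}}

```text
clock: 32.1
ee_pos: [0.4439, -0.0267, 0.074]
tool_rot: [3.136, -0.097, 0.044]
wrist_force: [-0.4, -0.2, -4.3]
gripper_width: 0.0137
gripper_force: 119.6
```

```bash
python3 -c "
from h import *
plan([(441,0,74,0),(446.5,85.9,74,11.3)],1.6)"
```

```text
now [443.9 -26.7  74. ] yaw -3.5 tilt 1.61 w 0.013687001942862384 F [-0.4 -0.2 -4.3] t 32.1 j [ 0.11  0.27 -0.17  2.2   0.08  0.65 -1.75]
0 x -4.6 y -26.4 z -0.3 | w 0.005 0.000 -0.061 rows>=0.5
1 x 5.5 y -85.9 z 0.2 | w 0.006 0.000 -0.197 rows>=1.7
```

Call:
{"op": "arm_command", "data": {
  "deltas": [
    {"x": -2,"y": -14,"z": 0,"wx": 0,"wy": 0,"wz": -0.03,"claw": 0.1},
    {"x": -4,"y": -28,"z": 0,"wx": 0,"wy": 0,"wz": -0.06,"claw": 0.1},
    {"x": -5,"y": -42,"z": 0,"wx": 0,"wy": 0,"wz": -0.095,"claw": 0.1},
    {"x": -6,"y": -56,"z": 0,"wx": 0,"wy": 0,"wz": -0.13,"claw": 0.1},
    {"x": -6,"y": -70,"z": 0,"wx": 0,"wy": 0,"wz": -0.16,"claw": 0.1}
  ]
}}

```text
clock: 32.6
ee_pos: [0.4426, 0.043, 0.0736]
tool_rot: [3.131, 0.153, 0.043]
wrist_force: [-0.1, -0.3, -4.0]
gripper_width: 0.0139
gripper_force: 119.6
```

Call:
{"op": "arm_command", "data": {
  "deltas": [
    {"x": -3,"y": -12,"z": 0,"wx": 0,"wy": 0,"wz": -0.03,"claw": 0.1},
    {"x": -3,"y": -23,"z": 0,"wx": 0,"wy": 0,"wz": -0.06,"claw": 0.1},
    {"x": -3,"y": -31,"z": 0,"wx": 0,"wy": 0,"wz": -0.085,"claw": 0.1},
    {"x": -3,"y": -36,"z": 0,"wx": 0,"wy": 0,"wz": -0.098,"claw": 0.1},
    {"x": -3,"y": -36,"z": 0,"wx": 0,"wy": 0,"wz": -0.098,"claw": 0.1}
  ]
}}

```text
clock: 33.1
ee_pos: [0.4363, 0.0779, 0.0733]
tool_rot: [3.119, 0.304, 0.043]
wrist_force: [-0.8, -0.3, -4.4]
gripper_width: 0.0139
gripper_force: 119.5
```

```bash
python3 pair.py .12 .148; python3 -c "
from h import *
plan([(446.5,85.9,74,11.3),(534.8,103.6,74,11.3)],1.6)"
```

```text
now [436.3  77.9  73.3] yaw 11.1 tilt 1.61 w 0.013874393094456499 F [-0.8 -0.3 -4.4] t 33.1 j [-0.05  0.27 -0.27  2.2   0.14  0.66 -1.79]
scene cover 0.84 {'n': 1259, 'c': array([533.4,  95.2]), 's': array([ 66.3, 182.5]), 'a': 11.7, 'mean': array([535.8,  92.3, 133.1]), 'med': array([535.6,  91.2, 132.5])} slope [ 0.009 -0.004]
top cover 0.78 {'n': 927, 'c': array([531.9,  95.6]), 's': array([ 64.9, 175.8]), 'a': 10.0, 'mean': array([541.5,  85.9, 132.2]), 'med': array([541.9,  71.5, 130.9])} slope [ 0.006 -0.   ]
now [436.3  76.6  73.2] yaw 11.0 tilt 1.60 w 0.01397981259411011 F [ 1.4 -0.6 -4.6] t 33.3 j [-0.05  0.27 -0.27  2.2   0.14  0.66 -1.79]
0 x 11.8 y -7.1 z -0.6 | w 0.011 0.002 -0.005 rows>=0.3
1 x 90.0 y -0.1 z 2.5 | w 0.000 0.000 0.000 rows>=1.8
```

Call:
{"op": "arm_command", "data": {
  "deltas": [
    {"x": 0,"y": -3,"z": 0,"wx": 0.008,"wy": 0,"wz": -0.004,"claw": 0.1},
    {"x": 0,"y": -7,"z": 0,"wx": 0.008,"wy": 0,"wz": -0.004,"claw": 0.1},
    {"x": 3,"y": -7,"z": 0,"wx": 0.008,"wy": 0,"wz": -0.004,"claw": 0.1},
    {"x": 9,"y": -7,"z": 0.2,"wx": 0.008,"wy": 0,"wz": -0.004,"claw": 0.1},
    {"x": 18,"y": -7,"z": 0.5,"wx": 0.008,"wy": 0,"wz": -0.004,"claw": 0.1}
  ]
}}

```text
clock: 33.8
ee_pos: [0.453, 0.0876, 0.0732]
tool_rot: [-3.126, -0.309, -0.041]
wrist_force: [-0.2, -0.3, -5.0]
gripper_width: 0.0141
gripper_force: 119.5
```

Call:
{"op": "arm_command", "data": {
  "deltas": [
    {"x": 6,"y": 0,"z": 0.2,"wx": 0,"wy": 0,"wz": 0,"claw": 0.1},
    {"x": 9,"y": 0,"z": 0.3,"wx": 0,"wy": 0,"wz": 0,"claw": 0.1},
    {"x": 9,"y": 0,"z": 0.3,"wx": 0,"wy": 0,"wz": 0,"claw": 0.1},
    {"x": 9,"y": 0,"z": 0.3,"wx": 0,"wy": 0,"wz": 0,"claw": 0.1}
  ]
}}

```text
clock: 34.2
ee_pos: [0.4611, 0.0893, 0.0729]
tool_rot: [-3.126, -0.309, -0.04]
wrist_force: [0.1, 0.9, -4.3]
gripper_width: 0.0141
gripper_force: 119.5
```

```bash
python3 pair.py .12 .143; python3 - <<'E'
from h import *
plan([],1.6)
ims=[]
for n,b in(("scene",(250,120,370,220)),("top",(165,105,285,205))):
    im,d,c=cam(n); ims.append(cv2.resize(im[b[1]:b[3],b[0]:b[2]],(400,340)))
save("cage1.png",np.hstack(ims))
E
```

```text
now [461.1  89.3  72.9] yaw 11.3 tilt 1.46 w 0.014103646192325061 F [ 0.1  0.9 -4.3] t 34.2 j [-0.06  0.31 -0.27  2.14  0.14  0.68 -1.79]
scene cover 0.7 {'n': 290, 'c': array([604.3, 118.2]), 's': array([135. , 217.7]), 'a': 11.2, 'mean': array([637.5,  90.6, 129.1]), 'med': array([651.1,  48.8, 127.8])} slope [-0.027 -0.014]
scene cover 0.61 {'n': 891, 'c': array([553.5, 105.7]), 's': array([ 57.7, 181.6]), 'a': 12.4, 'mean': array([553. ,  96.5, 132.6]), 'med': array([551.6,  91.3, 132. ])} slope [0.015 0.001]
top cover 0.67 {'n': 606, 'c': array([555.7, 106.3]), 's': array([ 65.1, 172.6]), 'a': 11.3, 'mean': array([569. ,  83.8, 132.1]), 'med': array([569.3,  58.1, 130.7])} slope [-0.001 -0.001]
now [461.1  89.3  73.1] yaw 11.3 tilt 1.48 w 0.01407945548903901 F [ 0.3 -0.4 -4.9] t 34.4 j [-0.06  0.31 -0.27  2.14  0.14  0.68 -1.79]
```

View pics/cage1.png

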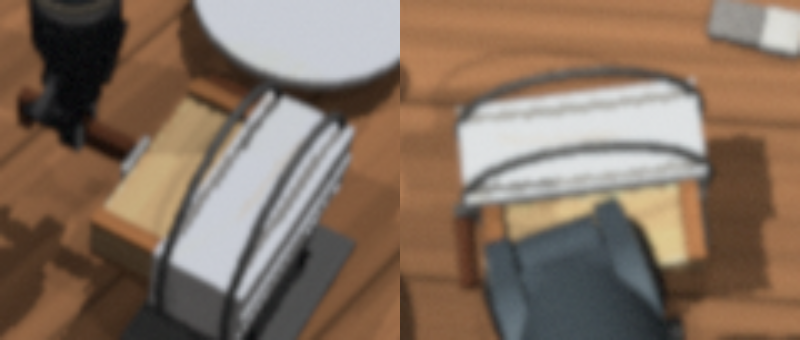

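Call:
{"op": "arm_command", "data": {
  "deltas": [
    {"x": 4,"y": -2,"z": 0.1,"wx": 0,"wy": 0,"wz": 0,"claw": 0.1},
    {"x": 12,"y": -2,"z": 0.3,"wx": 0,"wy": 0,"wz": 0,"claw": 0.1},
    {"x": 22,"y": -2,"z": 0.6,"wx": 0,"wy": 0,"wz": 0,"claw": 0.1},
    {"x": 32,"y": -2,"z": 0.8,"wx": 0,"wy": 0,"wz": 0,"claw": 0.1},
    {"x": 42,"y": -2,"z": 1.1,"wx": 0,"wy": 0,"wz": 0,"claw": 0.1}
  ]
}}

```text
clock: 35.0
ee_pos: [0.5035, 0.0998, 0.0731]
tool_rot: [-3.126, -0.308, -0.042]
wrist_force: [0.1, -0.5, -4.3]
gripper_width: 0.014
gripper_force: 119.6
```

Call:
{"op": "arm_command", "data": {
  "deltas": [
    {"x": 9,"y": 0,"z": 0.2,"wx": 0,"wy": 0,"wz": 0,"claw": 0.1},
    {"x": 17,"y": 0,"z": 0.4,"wx": 0,"wy": 0,"wz": 0,"claw": 0.1},
    {"x": 22,"y": 0,"z": 0.6,"wx": 0,"wy": 0,"wz": 0,"claw": 0.1},
    {"x": 25,"y": 0,"z": 0.6,"wx": 0,"wy": 0,"wz": 0,"claw": 0.1},
    {"x": 25,"y": 0,"z": 0.6,"wx": 0,"wy": 0,"wz": 0,"claw": 0.1}
  ]
}}

```text
clock: 35.5
ee_pos: [0.5269, 0.1045, 0.0731]
tool_rot: [-3.126, -0.309, -0.041]
wrist_force: [0.1, -0.2, -4.3]
gripper_width: 0.0142
gripper_force: 119.5
```

```bash
python3 -c "
from h import *
C=np.array([627,122]);e=np.array([.981,.196])
plan([],1.6)
p=arm.get_state()['ee_pos'][:2]*1000-C; print('along',p@e,'lat',p@[-e[1],e[0]])"
```

```text
now [526.9 104.5  73.1] yaw 11.3 tilt 1.50 w 0.014211756610605402 F [ 0.1 -0.2 -4.3] t 35.5 j [-0.08  0.4  -0.25  1.99  0.15  0.74 -1.79]
along -101.59729803130008 lat 2.442095214243806
```

Call:
{"op": "arm_command", "data": {
  "deltas": [
    {"x": 3,"y": 0,"z": 1,"wx": 0,"wy": 0,"wz": 0,"claw": 0.1},
    {"x": 3,"y": 0,"z": 3,"wx": 0,"wy": 0,"wz": 0,"claw": 0.1},
    {"x": 3,"y": 0,"z": 5,"wx": 0,"wy": 0,"wz": 0,"claw": 0.1},
    {"x": 3,"y": 0,"z": 7,"wx": 0,"wy": 0,"wz": 0,"claw": 0.1},
    {"x": 3,"y": 0,"z": 8,"wx": 0,"wy": 0,"wz": 0,"claw": 0.1}
  ]
}}

```text
clock: 36.0
ee_pos: [0.5302, 0.1052, 0.0654]
tool_rot: [-3.126, -0.309, -0.043]
wrist_force: [-0.2, 0.7, -2.2]
gripper_width: 0.0138
gripper_force: 119.7
```

Call:
{"op": "arm_command", "data": {
  "deltas": [
    {"x": 0,"y": 0,"z": 0.5,"wx": 0,"wy": 0,"wz": 0,"claw": 0.1},
    {"x": 0,"y": 0,"z": 0.5,"wx": 0,"wy": 0,"wz": 0,"claw": 0.1},
    {"x": 0,"y": 0,"z": 0.5,"wx": 0,"wy": 0,"wz": 0,"claw": 0.1}
  ]
}}

```text
clock: 36.3
ee_pos: [0.53, 0.1051, 0.0649]
tool_rot: [-3.126, -0.309, -0.042]
wrist_force: [0.4, 0.6, -1.7]
gripper_width: 0.0138
gripper_force: 119.7
```

```bash
python3 -c "
from h import *
plan([],1.6)"
```

```text
now [530.  105.1  64.9] yaw 11.3 tilt 1.52 w 0.013816796352758055 F [ 0.4  0.6 -1.7] t 36.3 j [-0.08  0.42 -0.25  1.99  0.16  0.72 -1.8 ]
```

Call:
{"op": "arm_command", "data": {
  "deltas": [
    {"x": -5,"y": 0,"z": -0.1,"wx": 0,"wy": 0,"wz": 0,"claw": 0.1},
    {"x": -14,"y": 0,"z": -0.4,"wx": 0,"wy": 0,"wz": 0,"claw": 0.1},
    {"x": -26,"y": 0,"z": -0.7,"wx": 0,"wy": 0,"wz": 0,"claw": 0.1},
    {"x": -38,"y": 0,"z": -1,"wx": 0,"wy": 0,"wz": 0,"claw": 0.1},
    {"x": -50,"y": 0,"z": -1.3,"wx": 0,"wy": 0,"wz": 0,"claw": 0.1}
  ]
}}

```text
clock: 36.8
ee_pos: [0.4793, 0.0949, 0.0647]
tool_rot: [-3.126, -0.309, -0.04]
wrist_force: [0.7, 0.3, -1.5]
gripper_width: 0.0141
gripper_force: 119.7
```

Call:
{"op": "arm_command", "data": {
  "deltas": [
    {"x": -14,"y": 0,"z": -0.4,"wx": 0,"wy": 0,"wz": 0,"claw": 0.1},
    {"x": -28,"y": 0,"z": -0.7,"wx": 0,"wy": 0,"wz": 0,"claw": 0.1},
    {"x": -38,"y": 0,"z": -1,"wx": 0,"wy": 0,"wz": 0,"claw": 0.1},
    {"x": -38,"y": 0,"z": -1,"wx": 0,"wy": 0,"wz": 0,"claw": 0.1}
  ]
}}

```text
clock: 37.2
ee_pos: [0.4417, 0.0873, 0.0646]
tool_rot: [3.126, 0.309, 0.039]
wrist_force: [0.3, -0.1, -1.8]
gripper_width: 0.0139
gripper_force: 119.8
```

```bash
python3 - <<'E'
from h import *
plan([],1.6)
C=np.array([627,122]);e=np.array([.981,.196]);l=np.array([-e[1],e[0]])
for n in("scene","top"):
    im,d,c=cam(n); w=cloud(d,c)*1000
    al=(w[...,:2]-C)@e; la=(w[...,:2]-C)@l
    # woody cover pixels visible in front of / in the cage
    k=(al>-60)&(al<30)&(abs(la)<100)&(w[...,2]>86)&(w[...,2]<143)&(im[...,0].astype(int)-im[...,2]>35)
    print(n,k.sum(),[np.percentile(v[k],[1,5,50,95,99]).round() for v in(al,la,w[...,2])] if k.sum()>5 else "")
    k=(la>98)&(la<125)&(al<-35)&(al>-110)&(w[...,2]>60)
    print("pin",k.sum(),[np.percentile(v[k],[2,50,98]).round() for v in(al,la,w[...,2])] if k.sum()>5 else "")
E
```

```text
now [441.7  87.3  64.6] yaw 11.3 tilt 1.43 w 0.013882954783311422 F [ 0.3 -0.1 -1.8] t 37.2 j [-0.06  0.3  -0.27  2.19  0.14  0.64 -1.8 ]
scene 0 
pin 68 [array([-98., -79., -49.]), array([ 98., 103., 111.]), array([114., 123., 128.])]
top 4 
pin 144 [array([-100.,  -68.,  -37.]), array([ 99., 106., 114.]), array([113., 122., 128.])]
```

```bash
python3 -c "
from h import *
plan([(441,20,50,2),(460,-60,20,-7.4),(460,-60,-16,-7.4)],0.8)"
```

```text
now [444.1  87.9  65. ] yaw 11.3 tilt 1.57 w 0.014090613034122386 F [ 0.5 -0.5 -0.9] t 37.3 j [-0.06  0.3  -0.27  2.19  0.14  0.64 -1.8 ]
0 x -16.7 y 66.0 z 14.7 | w -0.001 -0.014 0.162 rows>=1.4
1 x 15.8 y 80.6 z 30.2 | w -0.002 -0.000 0.164 rows>=1.8
2 x -0.5 y 0.0 z 36.0 | w 0.000 0.000 0.000 rows>=0.7
```

Call:
{"op": "arm_command", "data": {
  "deltas": [
    {"x": -10,"y": 25,"z": 5,"wx": 0,"wy": -0.007,"wz": 0.05,"claw": 0.1},
    {"x": -17,"y": 55,"z": 10,"wx": 0,"wy": -0.014,"wz": 0.12,"claw": 0.1},
    {"x": -17,"y": 66,"z": 15,"wx": 0,"wy": -0.014,"wz": 0.162,"claw": 0.1},
    {"x": -17,"y": 66,"z": 15,"wx": 0,"wy": -0.014,"wz": 0.162,"claw": 0.1}
  ]
}}

```text
clock: 37.7
ee_pos: [0.4408, 0.0184, 0.049]
tool_rot: [-3.14, -0.049, -0.019]
wrist_force: [0.3, 0.3, -1.9]
gripper_width: 0.0143
gripper_force: 119.8
```

Call:
{"op": "arm_command", "data": {
  "deltas": [
    {"x": 8,"y": 35,"z": 12,"wx": 0,"wy": 0,"wz": 0.08,"claw": 0.1},
    {"x": 16,"y": 70,"z": 24,"wx": 0,"wy": 0,"wz": 0.15,"claw": 0.1},
    {"x": 16,"y": 81,"z": 30,"wx": 0,"wy": 0,"wz": 0.164,"claw": 0.1},
    {"x": 16,"y": 81,"z": 50,"wx": 0,"wy": 0,"wz": 0.164,"claw": 0.1},
    {"x": 16,"y": 81,"z": 50,"wx": 0,"wy": 0,"wz": 0.164,"claw": 0.1}
  ]
}}

```text
clock: 38.2
ee_pos: [0.4585, -0.0592, -0.002]
tool_rot: [-3.132, 0.199, -0.013]
wrist_force: [-0.7, 1.2, -1.9]
gripper_width: 0.0138
gripper_force: 119.9
```

```bash
python3 -c "
from h import *
plan([(460,-60,-16,-7.4)],0.8)
im,d,c=cam('scene'); w=cloud(d,c)
for q in arm.outline_of('lifter','scene')[:3]:
    p=w[q['region']&(w[...,2]>.005)&(w[...,2]<.04)&(w[...,0]>.51)&(w[...,1]<.02)&(w[...,1]>-.2)]
    if len(p)>100:
        q=p-p.mean(0); print(len(p),p.mean(0),np.linalg.lstsq(np.c_[q[:,:2],np.ones(len(q))],q[:,2],rcond=None)[0])
"
```

```text
now [458.5 -59.2  -2. ] yaw -7.3 tilt 0.51 w 0.01380648680420875 F [-0.7  1.2 -1.9] t 38.2 j [ 0.15  0.43 -0.13  2.2   0.11  0.51 -1.76]
0 x 1.5 y 0.7 z 14.1 | w -0.004 0.006 0.002 rows>=0.3
716 [ 0.55120543 -0.07172474  0.02169641] [-3.85505671e-02  2.10245607e-03  6.48296601e-18]
```

Call:
{"op": "arm_command", "data": {
  "deltas": [
    {"x": 0,"y": 0,"z": 3,"wx": 0,"wy": 0.036,"wz": 0,"claw": 0.1},
    {"x": 0,"y": 0,"z": 10,"wx": 0,"wy": 0.036,"wz": 0,"claw": 0.1},
    {"x": 0,"y": 0,"z": 15,"wx": 0,"wy": 0.036,"wz": 0,"claw": 0.1},
    {"x": 0,"y": 0,"z": 18,"wx": 0,"wy": 0.036,"wz": 0,"claw": 0.1},
    {"x": 0,"y": 0,"z": 18,"wx": 0,"wy": 0.036,"wz": 0,"claw": 0.1}
  ]
}}

```text
clock: 38.8
ee_pos: [0.4613, -0.0598, -0.0175]
tool_rot: [-3.134, 0.202, -0.077]
wrist_force: [-0.4, 1.7, 9.2]
gripper_width: 0.0138
gripper_force: 122.3
```

Call:
{"op": "arm_command", "data": {
  "deltas": [
    {"x": 0,"y": 0,"z": 1,"wx": 0,"wy": 0,"wz": 0,"claw": 0.1},
    {"x": 0,"y": 0,"z": 1,"wx": 0,"wy": 0,"wz": 0,"claw": 0.1}
  ]
}}

```text
clock: 39.0
ee_pos: [0.4614, -0.0599, -0.0178]
tool_rot: [3.134, -0.202, 0.077]
wrist_force: [-1.4, 1.6, 16.7]
gripper_width: 0.0143
gripper_force: 123.4
```

Call:
{"op": "arm_command", "data": {
  "deltas": [
    {"x": 0,"y": 0,"z": 0,"wx": 0,"wy": 0,"wz": 0,"claw": 0.3},
    {"x": 0,"y": 0,"z": 0,"wx": 0,"wy": 0,"wz": 0,"claw": 0.6},
    {"x": 0,"y": 0,"z": 0,"wx": 0,"wy": 0,"wz": 0,"claw": 0.6}
  ],
  "grip_force": 40
}}

```text
clock: 39.3
ee_pos: [0.4602, -0.0604, -0.0195]
tool_rot: [3.134, -0.202, 0.076]
wrist_force: [0.6, -0.2, -0.2]
gripper_width: 0.0512
gripper_force: 0.0
```

Call:
{"op": "arm_command", "data": {
  "deltas": [
    {"x": 0,"y": 0,"z": -40,"wx": 0,"wy": 0,"wz": 0,"claw": 0.6},
    {"x": 0,"y": 0,"z": -90,"wx": 0,"wy": -0.03,"wz": 0,"claw": 0.6},
    {"x": 0,"y": 0,"z": -140,"wx": 0,"wy": -0.05,"wz": 0,"claw": 0.6},
    {"x": 0,"y": 0,"z": -150,"wx": 0,"wy": -0.05,"wz": 0,"claw": 0.6}
  ]
}}

```text
clock: 39.7
ee_pos: [0.4569, -0.0602, 0.1356]
tool_rot: [-3.132, 0.203, -0.014]
wrist_force: [0.7, 0.6, -0.0]
gripper_width: 0.0512
gripper_force: 0.0
```

```bash
python3 - <<'E'
from h import *
C=np.array([627,122]);e=np.array([.981,.196]);l=np.array([-e[1],e[0]])
# pin grip at along -87, lat 106, pin z 115; fingers close along l: tool yaw 11.3
g=C-87*e+106*l; print(g)
plan([(450,60,150,2),(g[0],g[1],170,11.3),(g[0],g[1],115,11.3),(g[0],g[1],88,11.3)])
im,d,c=cam("scene"); w=cloud(d,c)*1000
al=(w[...,:2]-C)@e; la=(w[...,:2]-C)@l
k=(al>-60)&(al<40)&(abs(la)<100)&(w[...,2]>86)&(w[...,2]<146)
print(k.sum())
for o in arm.outline_of("lifter","scene")[:3]: print(rect(w/1000,o["region"],-.01,.012),rect(w/1000,o["region"],.03,.05))
E
```

```text
[520.877 208.934]
now [456.9 -60.2 135.6] yaw -7.4 tilt 0.52 w 0.05123977774913088 F [ 0.7  0.6 -0. ] t 39.7 j [ 0.19  0.2  -0.17  2.1   0.04  0.84 -1.7 ]
0 x -22.2 y -118.4 z -14.2 | w -0.003 -0.009 -0.164 rows>=2.4
1 x 76.0 y -146.4 z -20.0 | w 0.000 0.000 -0.162 rows>=3.3
2 x 0.0 y 0.0 z 55.0 | w 0.000 0.000 0.000 rows>=1.1
3 x 0.0 y 0.0 z 27.0 | w 0.000 0.000 0.000 rows>=0.5
355
{'n': 669, 'c': array([501.3, -61.4]), 's': array([ 91.9, 179.5]), 'a': 80.8, 'mean': array([553.3, -72.1,   5.4]), 'med': array([554.5, -71.9,   5.4])} {'n': 225, 'c': array([463. , -56.3]), 's': array([ 37.1, 120.1]), 'a': 75.6, 'mean': array([465.1, -62. ,  38.7]), 'med': array([466.8, -61.7,  39.4])}
{'n': 554, 'c': array([ 291.2, -338.3]), 's': array([ 87.6, 190.4]), 'a': 64.2, 'mean': array([ 241.2, -313.6,    5.5]), 'med': array([ 236.4, -310.7,    5.6])} {'n': 236, 'c': array([ 319. , -362.3]), 's': array([ 37.8, 121.4]), 'a': 56.0, 'mean': array([ 326.5, -359.3,   39. ]), 'med': array([ 329.8, -360.1,   39.5])}
```

```bash
python3 - <<'E'
from h import *
plan([(450,60,150,2),(510,205,170,11.3),(520.9-10*.13,208.9,120,11.3),(520.9,208.9,71,11.3)],8)
E
```

```text
now [454.1 -60.2 132. ] yaw -7.4 tilt 0.22 w 0.05132651269849707 F [ 0.2 -0.3 -1.3] t 39.8 j [ 0.19  0.21 -0.17  2.1   0.04  0.83 -1.7 ]
0 x -19.6 y -118.7 z -17.7 | w 0.009 0.137 -0.164 rows>=2.4
1 x 67.2 y -142.8 z -10.8 | w 0.023 -0.000 -0.161 rows>=3.2
2 x 3.1 y -1.9 z 50.9 | w 0.000 0.000 0.000 rows>=1.0
3 x -5.6 y 0.3 z 48.7 | w 0.000 0.000 0.000 rows>=1.0
```

Call:
{"op": "arm_command", "data": {
  "deltas": [
    {"x": -20,"y": -119,"z": -18,"wx": 0.009,"wy": 0.137,"wz": -0.164,"claw": 0.6},
    {"x": -20,"y": -119,"z": -18,"wx": 0.009,"wy": 0.137,"wz": -0.164,"claw": 0.6},
    {"x": -20,"y": -119,"z": -18,"wx": 0.009,"wy": 0.137,"wz": -0.164,"claw": 0.6},
    {"x": -20,"y": -119,"z": -18,"wx": 0.009,"wy": 0.137,"wz": -0.164,"claw": 0.6}
  ]
}}

```text
clock: 40.2
ee_pos: [0.4466, 0.0639, 0.1473]
tool_rot: [-3.13, -0.066, -0.208]
wrist_force: [0.6, -0.8, 0.5]
gripper_width: 0.0514
gripper_force: 0.0
```

Call:
{"op": "arm_command", "data": {
  "deltas": [
    {"x": 67,"y": -143,"z": -11,"wx": 0.023,"wy": 0,"wz": -0.161,"claw": 0.6},
    {"x": 67,"y": -143,"z": -11,"wx": 0.023,"wy": 0,"wz": -0.161,"claw": 0.6},
    {"x": 67,"y": -143,"z": -11,"wx": 0.023,"wy": 0,"wz": -0.161,"claw": 0.6},
    {"x": 67,"y": -143,"z": -11,"wx": 0.023,"wy": 0,"wz": -0.161,"claw": 0.6},
    {"x": 67,"y": -143,"z": -11,"wx": 0.023,"wy": 0,"wz": -0.161,"claw": 0.6}
  ]
}}

```text
clock: 40.7
ee_pos: [0.5077, 0.2061, 0.1667]
tool_rot: [-3.104, -0.311, -0.205]
wrist_force: [0.4, -0.6, 0.0]
gripper_width: 0.0513
gripper_force: 0.0
```

```bash
python3 - <<'E'
from h import *
plan([(526.8,210.1,120,11.3),(526.8,210.1,71,11.3)],8)
E
```

```text
now [507.7 206.1 166.7] yaw 11.4 tilt 7.57 w 0.05129130094993688 F [ 0.4 -0.6  0. ] t 40.7 j [-0.17  0.26 -0.37  1.96  0.18  0.82 -2.01]
0 x 13.2 y -0.0 z 48.8 | w -0.002 0.008 0.002 rows>=1.0
1 x -6.8 y 0.0 z 48.5 | w 0.000 0.000 0.000 rows>=1.0
```

Call:
{"op": "arm_command", "data": {
  "deltas": [
    {"x": 13,"y": 0,"z": 25,"wx": 0,"wy": 0.008,"wz": 0,"claw": 0.6},
    {"x": 13,"y": 0,"z": 49,"wx": 0,"wy": 0.008,"wz": 0,"claw": 0.6},
    {"x": 13,"y": 0,"z": 49,"wx": 0,"wy": 0.008,"wz": 0,"claw": 0.6}
  ]
}}

```text
clock: 41.0
ee_pos: [0.5243, 0.205, 0.1174]
tool_rot: [-3.108, -0.303, -0.209]
wrist_force: [-1.3, -0.5, -0.3]
gripper_width: 0.0512
gripper_force: 0.0
```

```bash
python3 - <<'E'
from h import *
plan([(526.8,210.1,71,11.3)],8)
E
```

```text
now [524.3 205.  117.4] yaw 11.1 tilt 7.68 w 0.051182227967857964 F [-1.3 -0.5 -0.3] t 41.0 j [-0.19  0.34 -0.34  1.98  0.23  0.73 -2.05]
0 x -2.8 y -4.6 z 46.4 | w 0.002 0.006 -0.003 rows>=0.9
```

Call:
{"op": "arm_command", "data": {
  "deltas": [
    {"x": 0,"y": -4,"z": 10,"wx": 0,"wy": 0,"wz": 0,"claw": 0.6},
    {"x": -1,"y": -4,"z": 25,"wx": 0,"wy": 0,"wz": 0,"claw": 0.6},
    {"x": -2,"y": -4,"z": 40,"wx": 0,"wy": 0,"wz": 0,"claw": 0.6},
    {"x": -2,"y": -4,"z": 46,"wx": 0,"wy": 0,"wz": 0,"claw": 0.6},
    {"x": -2,"y": -4,"z": 46,"wx": 0,"wy": 0,"wz": 0,"claw": 0.6}
  ]
}}

```text
clock: 41.5
ee_pos: [0.5305, 0.214, 0.0759]
tool_rot: [-3.103, -0.307, -0.222]
wrist_force: [0.1, -1.0, -0.1]
gripper_width: 0.051
gripper_force: 0.0
```

Call:
{"op": "arm_command", "data": {
  "deltas": [
    {"x": 0,"y": 0,"z": 0,"wx": 0,"wy": 0,"wz": 0,"claw": 0.3},
    {"x": 0,"y": 0,"z": 0,"wx": 0,"wy": 0,"wz": 0,"claw": 0.1},
    {"x": 0,"y": 0,"z": 0,"wx": 0,"wy": 0,"wz": 0,"claw": 0.1},
    {"x": 0,"y": 0,"z": 0,"wx": 0,"wy": 0,"wz": 0,"claw": 0.1},
    {"x": 0,"y": 0,"z": 0,"wx": 0,"wy": 0,"wz": 0,"claw": 0.1}
  ]
}}

```text
clock: 42.0
ee_pos: [0.5321, 0.211, 0.0774]
tool_rot: [-3.107, -0.304, -0.225]
wrist_force: [-0.1, -7.4, 6.7]
gripper_width: 0.0141
gripper_force: 38.9
```

```bash
cat > crank.py <<'E'
from h import *
import sys
th0,n,step=map(float,sys.argv[1:4])   # current pin angle (deg), rows, deg per row
plan([],8)
s=arm.get_state(); Rm=R.from_rotvec(s["tool_rot"]).as_matrix()
l=np.array([-.196,.981,0]); z=np.array([0,0,1])
f=lambda t:106*(np.cos(np.radians(t))*l+np.sin(np.radians(t))*z)
for i in range(1,int(n)+1):
    print(np.round(Rm.T@(f(th0+i*step)-f(th0)),1), th0+i*step)
    if i%5==0: th0,i0=th0,i
E
python3 crank.py 0 40 5 | awk 'NR<3||1'; python3 -c "
from h import *
print(arm.get_state()['gripper_force'])"
```

```text
now [532.1 211.   77.4] yaw 11.2 tilt 8.26 w 0.014143341386580386 F [-0.1 -7.4  6.7] t 42.0 j [-0.22  0.4  -0.32  2.    0.29  0.64 -2.1 ]
[ 1.3  0.4 -9.1] 5.0
[  2.6   1.7 -18.2] 10.0
[  3.9   3.7 -27.1] 15.0
[  5.2   6.5 -35.9] 20.0
[  6.5  10.1 -44.3] 25.0
[  7.6  14.3 -52.4] 30.0
[  8.8  19.3 -60.1] 35.0
[  9.8  25.  -67.4] 40.0
[ 10.8  31.3 -74.1] 45.0
[ 11.7  38.1 -80.2] 50.0
[ 12.6  45.4 -85.8] 55.0
[ 13.3  53.3 -90.7] 60.0
[ 13.9  61.5 -94.9] 65.0
[ 14.4  70.  -98.4] 70.0
[  14.9   78.9 -101.1] 75.0
[  15.2   87.9 -103. ] 80.0
[  15.4   97.1 -104.2] 85.0
[  15.4  106.3 -104.6] 90.0
[  15.4  115.6 -104.2] 95.0
[  15.2  124.7 -102.9] 100.0
[  15.   133.8 -100.9] 105.0
[ 14.6 142.6 -98.2] 110.0
[ 14.1 151.1 -94.6] 115.0
[ 13.5 159.3 -90.4] 120.0
[ 12.8 167.1 -85.4] 125.0
[ 12.  174.4 -79.8] 130.0
[ 11.1 181.2 -73.6] 135.0
[ 10.2 187.5 -66.9] 140.0
[  9.1 193.1 -59.6] 145.0
[  8.  198.  -51.9] 150.0
[  6.8 202.3 -43.7] 155.0
[  5.6 205.8 -35.3] 160.0
[  4.4 208.5 -26.5] 165.0
[  3.1 210.5 -17.6] 170.0
[  1.8 211.7  -8.5] 175.0
[  0.4 212.1   0.6] 180.0
[ -0.9 211.7   9.8] 185.0
[ -2.2 210.4  18.8] 190.0
[ -3.5 208.4  27.8] 195.0
[ -4.8 205.6  36.5] 200.0
38.91950011253357
```

Call:
{"op": "arm_command", "data": {
  "deltas": [
    {"x": 1.3,"y": 0.4,"z": -9.1,"wx": 0,"wy": 0,"wz": 0,"claw": 0.1},
    {"x": 2.6,"y": 1.7,"z": -18.2,"wx": 0,"wy": 0,"wz": 0,"claw": 0.1},
    {"x": 3.9,"y": 3.7,"z": -27.1,"wx": 0,"wy": 0,"wz": 0,"claw": 0.1},
    {"x": 5.2,"y": 6.5,"z": -35.9,"wx": 0,"wy": 0,"wz": 0,"claw": 0.1},
    {"x": 6.5,"y": 10.1,"z": -44.3,"wx": 0,"wy": 0,"wz": 0,"claw": 0.1}
  ]
}}

```text
clock: 42.5
ee_pos: [0.5336, 0.2031, 0.1211]
tool_rot: [-3.103, -0.305, -0.224]
wrist_force: [5.9, -1.6, -9.0]
gripper_width: 0.0138
gripper_force: 39.0
```

```bash
python3 - <<'E'
from h import *
plan([],8); print(arm.get_state()["gripper_force"])
C=np.array([627,122]);e=np.array([.981,.196]);l=np.array([-e[1],e[0]])
for n in("scene","top"):
    im,d,c=cam(n); w=cloud(d,c)*1000
    al=(w[...,:2]-C)@e; la=(w[...,:2]-C)@l
    k=(abs(al)<30)&(abs(la)<90)&(w[...,2]>100)&(im.min(2)>120)
    p=np.c_[la[k],w[...,2][k]]; 
    print(n,len(p),np.polyfit(p[:,0],p[:,1],1))
E
```

```text
now [533.6 203.1 121.1] yaw 11.2 tilt 8.25 w 0.013828436410688622 F [ 5.9 -1.6 -9. ] t 42.5 j [-0.18  0.34 -0.34  1.97  0.23  0.73 -2.04]
39.002230167388916
scene 1229 [  0.39383639 157.2928781 ]
top 1233 [  0.38805675 156.14855783]
```

Call:
{"op": "arm_command", "data": {
  "deltas": [
    {"x": 1.1,"y": 4.2,"z": -8.1,"wx": 0,"wy": 0,"wz": 0,"claw": 0.1},
    {"x": 2.3,"y": 9.2,"z": -15.8,"wx": 0,"wy": 0,"wz": 0,"claw": 0.1},
    {"x": 3.3,"y": 14.9,"z": -23.1,"wx": 0,"wy": 0,"wz": 0,"claw": 0.1},
    {"x": 4.3,"y": 21.2,"z": -29.8,"wx": 0,"wy": 0,"wz": 0,"claw": 0.1},
    {"x": 5.2,"y": 28,"z": -35.9,"wx": 0,"wy": 0,"wz": 0,"claw": 0.1}
  ]
}}

```text
clock: 43.1
ee_pos: [0.5382, 0.1804, 0.1586]
tool_rot: [-3.097, -0.31, -0.225]
wrist_force: [1.3, 6.5, -2.4]
gripper_width: 0.014
gripper_force: 39.0
```

Call:
{"op": "arm_command", "data": {
  "deltas": [
    {"x": 0.9,"y": 7.3,"z": -5.6,"wx": 0,"wy": 0,"wz": 0,"claw": 0.1},
    {"x": 1.6,"y": 15.2,"z": -10.5,"wx": 0,"wy": 0,"wz": 0,"claw": 0.1},
    {"x": 2.2,"y": 23.4,"z": -14.7,"wx": 0,"wy": 0,"wz": 0,"claw": 0.1},
    {"x": 2.7,"y": 31.9,"z": -18.2,"wx": 0,"wy": 0,"wz": 0,"claw": 0.1},
    {"x": 3.2,"y": 40.8,"z": -20.9,"wx": 0,"wy": 0,"wz": 0,"claw": 0.1}
  ]
}}

```text
clock: 43.6
ee_pos: [0.5449, 0.1477, 0.1835]
tool_rot: [-3.089, -0.317, -0.227]
wrist_force: [-14.1, 15.3, 21.5]
gripper_width: 0.0134
gripper_force: 38.8
```

Call:
{"op": "arm_command", "data": {
  "deltas": [
    {"x": 0.3,"y": 9,"z": -1.9,"wx": 0,"wy": 0,"wz": 0,"claw": 0.1},
    {"x": 0.5,"y": 18.2,"z": -3.1,"wx": 0,"wy": 0,"wz": 0,"claw": 0.1},
    {"x": 0.5,"y": 27.4,"z": -3.5,"wx": 0,"wy": 0,"wz": 0,"claw": 0.1},
    {"x": 0.5,"y": 36.7,"z": -3.1,"wx": 0,"wy": 0,"wz": 0,"claw": 0.1},
    {"x": 0.3,"y": 45.8,"z": -1.8,"wx": 0,"wy": 0,"wz": 0,"claw": 0.1}
  ]
}}

```text
clock: 44.1
ee_pos: [0.5595, 0.0964, 0.1885]
tool_rot: [-3.097, -0.312, -0.243]
wrist_force: [-6.8, 1.3, 18.6]
gripper_width: 0.0136
gripper_force: 49.4
```

```bash
python3 - <<'E'
from h import *
plan([],8); print(arm.get_state()["gripper_force"])
C=np.array([627,122]);e=np.array([.981,.196]);l=np.array([-e[1],e[0]])
p=arm.get_state()["ee_pos"]*1000; q=p[:2]-C; print("along",q@e,"lat",q@l,"z",p[2]+38-115)
E
```

```text
now [559.5  96.4 188.5] yaw 11.5 tilt 9.00 w 0.013611028203522972 F [-6.8  1.3 18.6] t 44.1 j [ 0.04  0.25 -0.34  1.91  0.12  0.84 -1.73]
49.400843381881714
along -71.25154599997421 lat -11.889003686007428 z 111.46175722650187
```

Call:
{"op": "arm_command", "data": {
  "deltas": [
    {"x": -2.5,"y": 0,"z": 0,"wx": 0,"wy": 0,"wz": 0,"claw": 0.1},
    {"x": -5,"y": 0,"z": 0,"wx": 0,"wy": 0,"wz": 0,"claw": 0.1},
    {"x": -5,"y": 0,"z": 0,"wx": 0,"wy": 0,"wz": 0,"claw": 0.1}
  ]
}}

```text
clock: 44.4
ee_pos: [0.5604, 0.0935, 0.1879]
tool_rot: [-3.097, -0.307, -0.261]
wrist_force: [9.5, 1.4, 13.9]
gripper_width: 0.0135
gripper_force: 49.6
```

```bash
python3 - <<'E'
from h import *
plan([],8); print(arm.get_state()["gripper_force"])
C=np.array([627,122]);e=np.array([.981,.196]);l=np.array([-e[1],e[0]])
p=arm.get_state()["ee_pos"]*1000; q=p[:2]-C; print("along",q@e,"lat",q@l,"z",p[2]+38-115)
im,d,c=cam("scene"); w=cloud(d,c)*1000
al=(w[...,:2]-C)@e; la=(w[...,:2]-C)@l
k=(al>-36)&(al<30)&(abs(la)<110)&(w[...,2]>30)
for z in range(30,225,12):
    m=k&(w[...,2]>z)&(w[...,2]<z+12); print(z,m.sum(),np.percentile(la[m],[2,50,98]).round() if m.sum()>4 else "", np.median(im[m],0) if m.sum()>4 else "")
E
```

```text
now [560.4  93.5 187.9] yaw 11.3 tilt 9.64 w 0.01352895272502984 F [ 9.5  1.4 13.9] t 44.4 j [ 0.04  0.24 -0.33  1.92  0.12  0.82 -1.73]
49.591591358184814
along -70.91807320500945 lat -14.951937775348032 z 110.87156941311977
30 55 [-59. -26. -21.] [69. 68. 66.]
42 49 [-76. -26.  21.] [70. 69. 68.]
54 34 [-83. -27.  82.] [70. 69. 68.]
66 51 [-91. -30.  89.] [70. 69. 68.]
78 46 [-99. -31.  92.] [70. 69. 68.]
90 49 [-103.  -33.   97.] [70. 69. 69.]
102 50 [-105.  -35.  100.] [70. 69. 68.]
114 54 [-105.  -37.   94.] [71. 70. 69.]
126 62 [-106.  -38.   98.] [69. 68. 67.]
138 60 [-104.  -40.   97.] [70. 68. 68.]
150 64 [-101.  -42.   94.] [69. 67. 67.]
162 66 [-94. -44.  88.] [70. 68. 67.]
174 66 [-89. -46.  82.] [69.  67.  66.5]
186 76 [-80. -47.  70.] [70. 68. 67.]
198 139 [-67. -47.  59.] [130. 131. 134.]
210 535 [-48. -11.  32.] [202. 205. 210.]
222 45 [-26. -10.  17.] [83. 80. 79.]
```

Call:
{"op": "arm_command", "data": {
  "deltas": [
    {"x": 1,"y": 9.1,"z": 0,"wx": 0,"wy": 0,"wz": 0,"claw": 0.1},
    {"x": 1,"y": 17.9,"z": 2,"wx": 0,"wy": 0,"wz": 0,"claw": 0.1},
    {"x": 1,"y": 26.4,"z": 5.3,"wx": 0,"wy": 0,"wz": 0,"claw": 0.1},
    {"x": 0.5,"y": 34.6,"z": 9.5,"wx": 0,"wy": 0,"wz": 0,"claw": 0.1},
    {"x": 0,"y": 42.4,"z": 14.5,"wx": 0,"wy": 0,"wz": 0,"claw": 0.1}
  ]
}}

```text
clock: 44.95
ee_pos: [0.5666, 0.0515, 0.1704]
tool_rot: [-3.1, -0.31, -0.244]
wrist_force: [1.3, -1.5, 16.6]
gripper_width: 0.0137
gripper_force: 53.0
```

```bash
python3 - <<'E'
from h import *
plan([],8); print(arm.get_state()["gripper_force"])
C=np.array([627,122]);e=np.array([.981,.196]);l=np.array([-e[1],e[0]])
p=arm.get_state()["ee_pos"]*1000; q=p[:2]-C; print("along",q@e,"lat",q@l,"z",p[2]+38-115)
E
```

```text
now [566.6  51.5 170.4] yaw 11.4 tilt 9.01 w 0.013660502632997094 F [ 1.3 -1.5 16.6] t 44.95 j [ 0.1   0.27 -0.31  1.93  0.11  0.8  -1.64]
53.03115248680115
along -73.02597542319758 lat -57.30451707254086 z 93.35525245006374
```

Call:
{"op": "arm_command", "data": {
  "deltas": [
    {"x": -0.8,"y": 7.3,"z": 5.6,"wx": 0,"wy": 0,"wz": 0,"claw": 0.1},
    {"x": -1.7,"y": 14.1,"z": 11.8,"wx": 0,"wy": 0,"wz": 0,"claw": 0.1},
    {"x": -2.6,"y": 20.4,"z": 18.5,"wx": 0,"wy": 0,"wz": 0,"claw": 0.1},
    {"x": -3.7,"y": 26,"z": 25.8,"wx": 0,"wy": 0,"wz": 0,"claw": 0.1},
    {"x": -4.8,"y": 30.9,"z": 33.5,"wx": 0,"wy": 0,"wz": 0,"claw": 0.1}
  ]
}}

```text
clock: 45.45
ee_pos: [0.5717, 0.0199, 0.1352]
tool_rot: [-3.102, -0.308, -0.239]
wrist_force: [4.6, 0.9, 6.9]
gripper_width: 0.0137
gripper_force: 56.2
```

Call:
{"op": "arm_command", "data": {
  "deltas": [
    {"x": -1.2,"y": 4.3,"z": 8.2,"wx": 0,"wy": 0,"wz": 0,"claw": 0.1},
    {"x": -2.4,"y": 7.8,"z": 16.6,"wx": 0,"wy": 0,"wz": 0,"claw": 0.1},
    {"x": -3.6,"y": 10.5,"z": 25.4,"wx": 0,"wy": 0,"wz": 0,"claw": 0.1},
    {"x": -3.6,"y": 10.5,"z": 25.4,"wx": 0,"wy": 0,"wz": 0,"claw": 0.1}
  ]
}}

```text
clock: 45.85
ee_pos: [0.5738, 0.0082, 0.1079]
tool_rot: [-3.103, -0.307, -0.237]
wrist_force: [8.2, -3.5, -1.8]
gripper_width: 0.0136
gripper_force: 58.4
```

```bash
cat > cg.py <<'E'
from h import *
plan([],8); print(arm.get_state()["gripper_force"])
C=np.array([627,122]);e=np.array([.981,.196]);l=np.array([-e[1],e[0]])
p=arm.get_state()["ee_pos"]*1000; q=p[:2]-C; print("along",q@e,"lat",q@l,"z",p[2]+38-115)
for n in("scene","top"):
    im,d,c=cam(n); w=cloud(d,c)*1000
    al=(w[...,:2]-C)@e; la=(w[...,:2]-C)@l
    k=(abs(al)<30)&(abs(la)<90)&(w[...,2]>100)&(w[...,2]<190)&(im.min(2)>110)
    f=np.polyfit(la[k],w[...,2][k],1); print(n,k.sum(),"cage angle",180+np.degrees(np.arctan(f[0])),f[1])
E
python3 cg.py
```

```text
now [573.8   8.2 107.9] yaw 11.3 tilt 8.74 w 0.013613723821280834 F [ 8.2 -3.5 -1.8] t 45.85 j [ 0.15  0.36 -0.28  1.98  0.14  0.67 -1.58]
58.390039801597595
along -74.49007866421883 lat -101.17431440965105 z 30.888660844942592
scene 751 cage angle 162.54661974563433 154.97160934050711
top 981 cage angle 162.67838457275568 153.34293884509773
```

Call:
{"op": "arm_command", "data": {
  "deltas": [
    {"x": -1.1,"y": 2,"z": 8,"wx": 0,"wy": 0,"wz": 0,"claw": 0.1},
    {"x": -2.3,"y": 3.5,"z": 16,"wx": 0,"wy": 0,"wz": 0,"claw": 0.1},
    {"x": -3.4,"y": 4.5,"z": 24,"wx": 0,"wy": 0,"wz": 0,"claw": 0.1},
    {"x": -4.4,"y": 5,"z": 31,"wx": 0,"wy": 0,"wz": 0,"claw": 0.1},
    {"x": -4.6,"y": 5,"z": 33,"wx": 0,"wy": 0,"wz": 0,"claw": 0.1}
  ]
}}

```text
clock: 46.45
ee_pos: [0.5748, 0.0033, 0.0751]
tool_rot: [-3.103, -0.306, -0.236]
wrist_force: [5.0, -3.1, 2.9]
gripper_width: 0.0141
gripper_force: 62.5
```

Call:
{"op": "arm_command", "data": {
  "deltas": [
    {"x": 0,"y": 0,"z": 1,"wx": 0,"wy": 0,"wz": 0,"claw": 0.1},
    {"x": 0,"y": 0,"z": 2,"wx": 0,"wy": 0,"wz": 0,"claw": 0.1},
    {"x": 0,"y": 0,"z": 2,"wx": 0,"wy": 0,"wz": 0,"claw": 0.1}
  ]
}}

```text
clock: 46.75
ee_pos: [0.5748, 0.0033, 0.0735]
tool_rot: [-3.104, -0.306, -0.235]
wrist_force: [3.3, -3.5, 5.3]
gripper_width: 0.0138
gripper_force: 63.0
```

```bash
python3 cg.py
```

```text
now [574.8   3.3  73.5] yaw 11.3 tilt 8.67 w 0.013765871098535795 F [ 3.3 -3.5  5.3] t 46.75 j [ 0.15  0.4  -0.27  2.    0.16  0.6  -1.59]
63.035709857940674
along -74.47783802954164 lat -106.18130678800921 z -3.5158844000614096
scene 995 cage angle 179.63711785424385 153.54687093249194
top 1081 cage angle 180.35692898665042 151.3823006789011
```

Call:
{"op": "arm_command", "data": {
  "deltas": [
    {"x": 0,"y": 0,"z": 0,"wx": 0,"wy": 0,"wz": 0,"claw": 0.35},
    {"x": 0,"y": 0,"z": 0,"wx": 0,"wy": 0,"wz": 0,"claw": 0.55},
    {"x": 0,"y": 0,"z": 0,"wx": 0,"wy": 0,"wz": 0,"claw": 0.55}
  ]
}}

```text
clock: 47.15
ee_pos: [0.5701, 0.0052, 0.07]
tool_rot: [-3.102, -0.309, -0.221]
wrist_force: [0.5, -0.7, -0.5]
gripper_width: 0.0468
gripper_force: 0.0
```

Call:
{"op": "arm_command", "data": {
  "deltas": [
    {"x": 0,"y": 0,"z": -25,"wx": 0,"wy": 0,"wz": 0,"claw": 0.55},
    {"x": 0,"y": 0,"z": -60,"wx": 0,"wy": 0,"wz": 0,"claw": 0.55},
    {"x": -20,"y": 0,"z": -80,"wx": 0,"wy": 0,"wz": 0,"claw": 0.55},
    {"x": -60,"y": 0,"z": -80,"wx": 0,"wy": 0,"wz": 0,"claw": 0.55},
    {"x": -60,"y": 0,"z": -80,"wx": 0,"wy": 0,"wz": 0,"claw": 0.55}
  ]
}}

```text
clock: 47.65
ee_pos: [0.495, -0.0103, 0.139]
tool_rot: [-3.104, -0.307, -0.211]
wrist_force: [0.2, 0.4, -0.7]
gripper_width: 0.0471
gripper_force: 0.0
```

```bash
python3 cg.py; python3 - <<'E'
from h import *
ims=[]
for n in("scene","top"):
    im,d,c=cam(n); w=cloud(d,c)
    for o in arm.outline_of("lifter",n)[:4]:
        m=o["region"]; a=rect(w,m,-.01,.012)
        if a and a["c"][1]>-200 and a["n"]>250: print(n,"blade",a,"handle",rect(w,m,.03,.05))
    b=(230,110,390,230) if n=="scene" else (160,90,320,240); ims.append(cv2.resize(im[b[1]:b[3],b[0]:b[2]],(400,300)))
save("turned.png",np.hstack(ims))
E
```

```text
now [495.  -10.3 139. ] yaw 11.3 tilt 7.80 w 0.047083264016716156 F [ 0.2  0.4 -0.7] t 47.65 j [ 0.23  0.2  -0.32  2.1   0.07  0.71 -1.5 ]
0.0
along -155.4177062503194 lat -103.87481185357062 z 62.01571592984709
scene 996 cage angle 179.7376486745725 153.35364202066285
top 1185 cage angle 180.01764394433152 151.49934150447365
scene blade {'n': 699, 'c': array([494.9, -63.1]), 's': array([ 92.2, 190.1]), 'a': 81.7, 'mean': array([552. , -71.9,   5.3]), 'med': array([553.3, -71.5,   5.3])} handle {'n': 230, 'c': array([464.7, -55.4]), 's': array([ 36.4, 119.3]), 'a': 77.3, 'mean': array([465. , -62.1,  38.5]), 'med': array([466. , -62. ,  39.3])}
```

View pics/turned.png

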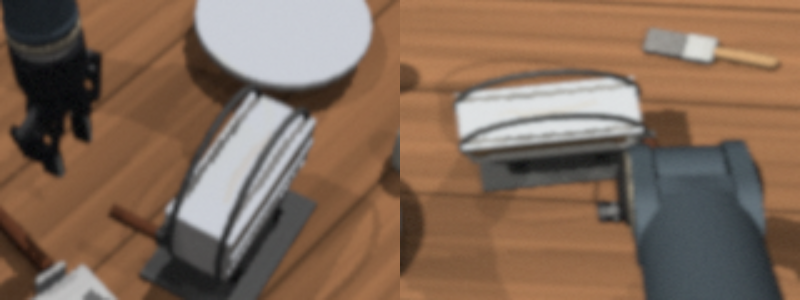

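```bash
python3 -c "
from h import *
plan([(462,-60.5,60,-7),(462,-60.5,-19,-7)])"
```

```text
now [502.3  -8.8 140.6] yaw 11.3 tilt 8.26 w 0.047042627818616845 F [-0.2  0.5  0.1] t 47.95 j [ 0.23  0.21 -0.32  2.09  0.07  0.71 -1.5 ]
0 x -60.8 y 42.9 z 72.5 | w -0.025 -0.143 0.320 rows>=2.3
1 x 0.0 y 0.0 z 79.0 | w 0.000 0.000 0.000 rows>=1.6
```

Call:
{"op": "arm_command", "data": {
  "deltas": [
    {"x": -61,"y": 43,"z": 30,"wx": -0.025,"wy": -0.143,"wz": 0.32,"claw": 0.55},
    {"x": -61,"y": 43,"z": 30,"wx": -0.025,"wy": -0.143,"wz": 0.32,"claw": 0.55},
    {"x": -61,"y": 43,"z": 72,"wx": -0.025,"wy": -0.143,"wz": 0.32,"claw": 0.55},
    {"x": -61,"y": 43,"z": 72,"wx": -0.025,"wy": -0.143,"wz": 0.32,"claw": 0.55},
    {"x": -61,"y": 43,"z": 72,"wx": -0.025,"wy": -0.143,"wz": 0.32,"claw": 0.55}
  ]
}}

```text
clock: 48.45
ee_pos: [0.4609, -0.0603, 0.0601]
tool_rot: [-3.135, 0.19, 0.004]
wrist_force: [0.3, -0.1, 0.3]
gripper_width: 0.047
gripper_force: 0.0
```

```bash
python3 -c "
from h import *
plan([(462,-60.5,-19,-7)])"
```

```text
now [460.9 -60.3  60.1] yaw -6.9 tilt 0.15 w 0.04703701587532519 F [ 0.3 -0.1  0.3] t 48.45 j [ 0.22  0.33 -0.21  2.14  0.11  0.68 -1.76]
0 x 1.3 y 0.1 z 79.1 | w -0.000 0.003 0.001 rows>=1.6
```

Call:
{"op": "arm_command", "data": {
  "deltas": [
    {"x": 1,"y": 0,"z": 40,"wx": 0,"wy": 0,"wz": 0,"claw": 0.55},
    {"x": 1,"y": 0,"z": 65,"wx": 0,"wy": 0,"wz": 0,"claw": 0.55},
    {"x": 1,"y": 0,"z": 78,"wx": 0,"wy": 0,"wz": 0,"claw": 0.55},
    {"x": 1,"y": 0,"z": 78,"wx": 0,"wy": 0,"wz": 0,"claw": 0.55},
    {"x": 1,"y": 0,"z": 78,"wx": 0,"wy": 0,"wz": 0,"claw": 0.55}
  ]
}}

```text
clock: 48.95
ee_pos: [0.4632, -0.0609, -0.0159]
tool_rot: [3.136, -0.192, 0.004]
wrist_force: [0.3, 0.3, 0.8]
gripper_width: 0.0471
gripper_force: 0.0
```

Call:
{"op": "arm_command", "data": {
  "deltas": [
    {"x": 0,"y": 0,"z": 0,"wx": 0,"wy": 0,"wz": 0,"claw": 0.3},
    {"x": 0,"y": 0,"z": 0,"wx": 0,"wy": 0,"wz": 0,"claw": 0.1},
    {"x": 0,"y": 0,"z": 0,"wx": 0,"wy": 0,"wz": 0,"claw": 0.1},
    {"x": 0,"y": 0,"z": 0,"wx": 0,"wy": 0,"wz": 0,"claw": 0.1},
    {"x": 0,"y": 0,"z": 0,"wx": 0,"wy": 0,"wz": 0,"claw": 0.1}
  ],
  "grip_force": 120
}}

```text
clock: 49.45
ee_pos: [0.4627, -0.0612, -0.0159]
tool_rot: [3.135, -0.192, 0.002]
wrist_force: [-0.8, 1.0, 11.0]
gripper_width: 0.0139
gripper_force: 117.2
```

Call:
{"op": "arm_command", "data": {
  "deltas": [
    {"x": 0,"y": 0,"z": -10,"wx": 0,"wy": 0,"wz": 0,"claw": 0.1},
    {"x": 0,"y": 0,"z": -40,"wx": 0,"wy": 0.01,"wz": 0,"claw": 0.1},
    {"x": 0,"y": 0,"z": -80,"wx": 0,"wy": 0.015,"wz": 0,"claw": 0.1},
    {"x": 0,"y": 0,"z": -84,"wx": 0,"wy": 0.015,"wz": 0,"claw": 0.1},
    {"x": 0,"y": 0,"z": -84,"wx": 0,"wy": 0.015,"wz": 0,"claw": 0.1}
  ]
}}

```text
clock: 49.95
ee_pos: [0.4626, -0.0614, 0.068]
tool_rot: [3.134, -0.194, 0.027]
wrist_force: [-0.3, 0.2, -0.9]
gripper_width: 0.0143
gripper_force: 117.2
```

```bash
cat > bl.py <<'E'
from h import *
import sys
def bl(z0,z1):
    s=arm.get_state(); p0=np.array(s["ee_pos"]); Rm=R.from_rotvec(s["tool_rot"]).as_matrix(); e=Rm[:2,0]; l=np.array([-e[1],e[0]])
    for n in("scene","top"):
        im,d,c=cam(n); w=cloud(d,c)
        for o in arm.outline_of("lifter",n)[:3]:
            al=(w[...,:2]-p0[:2])@e; la=(w[...,:2]-p0[:2])@l
            k=o["region"]&(al>.068)&(al<.14)&(abs(la)<.055)&(w[...,2]>z0)&(w[...,2]<z1)
            if k.sum()<80: continue
            f=np.linalg.lstsq(np.c_[al[k]-.094,la[k],np.ones(k.sum())],w[...,2][k],rcond=None)[0]
            print(n,k.sum(),"slope al,la",f[:2].round(3),"top z@94 %.1f"%(f[2]*1000),"al",np.percentile(al[k],[1,99])*1000,"la",np.percentile(la[k],[1,99])*1000)
plan([]); bl(float(sys.argv[1]),float(sys.argv[2]))
E
python3 bl.py .07 .11
```

```text
now [462.6 -61.4  68. ] yaw -7.1 tilt 1.00 w 0.014276108647456551 F [-0.3  0.2 -0.9] t 49.95 j [ 0.22  0.31 -0.22  2.15  0.11  0.67 -1.76]
scene 609 slope al,la [ 0.014 -0.006] top z@94 90.7 al [ 68.64015646 125.64640124] la [-44.4230659   44.70481279]
```

```bash
python3 -c "
from h import *
plan([(440,10,69,2),(441,84.5,69,11.3),(534.8+2,103.6,69,11.3)],1.0)"
```

```text
now [460.6 -61.1  65.3] yaw -7.1 tilt 0.65 w 0.014071722497164464 F [ 0.2  0.8 -2.3] t 50.15 j [ 0.22  0.32 -0.22  2.15  0.11  0.67 -1.76]
0 x -29.1 y -68.1 z -4.0 | w 0.003 0.006 -0.158 rows>=1.5
1 x 3.6 y -74.4 z 0.1 | w 0.003 0.000 -0.162 rows>=1.5
2 x 97.7 y 0.0 z 1.7 | w 0.000 0.000 0.000 rows>=2.0
```

Call:
{"op": "arm_command", "data": {
  "deltas": [
    {"x": -15,"y": -20,"z": -1,"wx": 0,"wy": 0.006,"wz": -0.05,"claw": 0.1},
    {"x": -29,"y": -50,"z": -3,"wx": 0.003,"wy": 0.006,"wz": -0.11,"claw": 0.1},
    {"x": -29,"y": -68,"z": -4,"wx": 0.003,"wy": 0.006,"wz": -0.158,"claw": 0.1},
    {"x": -29,"y": -68,"z": -4,"wx": 0.003,"wy": 0.006,"wz": -0.158,"claw": 0.1}
  ]
}}

```text
clock: 50.55
ee_pos: [0.4416, 0.0126, 0.0697]
tool_rot: [-3.139, -0.064, -0.032]
wrist_force: [0.2, 0.2, -1.7]
gripper_width: 0.0141
gripper_force: 117.4
```

Call:
{"op": "arm_command", "data": {
  "deltas": [
    {"x": 1,"y": -30,"z": 0,"wx": 0.001,"wy": 0,"wz": -0.07,"claw": 0.1},
    {"x": 3,"y": -60,"z": 0,"wx": 0.002,"wy": 0,"wz": -0.14,"claw": 0.1},
    {"x": 3.5,"y": -74,"z": 0,"wx": 0.003,"wy": 0,"wz": -0.162,"claw": 0.1},
    {"x": 3.5,"y": -74,"z": 0,"wx": 0.003,"wy": 0,"wz": -0.162,"claw": 0.1},
    {"x": 3.5,"y": -74,"z": 0,"wx": 0.003,"wy": 0,"wz": -0.162,"claw": 0.1}
  ]
}}

```text
clock: 51.05
ee_pos: [0.4421, 0.0826, 0.0697]
tool_rot: [-3.126, -0.306, -0.03]
wrist_force: [0.0, -0.1, -1.7]
gripper_width: 0.0139
gripper_force: 117.5
```

```bash
python3 bl.py .07 .11; python3 -c "
from h import *
plan([(441,84.5,69,11.3),(536.8,103.6,69,11.3)],1.0)
C=np.array([627,122]);e=np.array([.981,.196])
p=arm.get_state()['ee_pos'][:2]*1000-C; print('along',p@e,'lat',p@[-e[1],e[0]])"
```

```text
now [442.1  82.6  69.7] yaw 11.2 tilt 1.08 w 0.013924149340391753 F [ 0.  -0.1 -1.7] t 51.05 j [ 0.01  0.3  -0.34  2.18  0.17  0.67 -1.82]
scene 488 slope al,la [ 0.008 -0.002] top z@94 92.4 al [ 68.94773099 125.15811232] la [-44.42600793  45.08767951]
now [442.2  82.5  70. ] yaw 11.1 tilt 1.13 w 0.014054248848925609 F [ 1.3  0.2 -2.3] t 51.25 j [ 0.02  0.3  -0.34  2.18  0.17  0.67 -1.82]
0 x -0.8 y -2.2 z 1.0 | w 0.001 -0.002 -0.003 rows>=0.1
1 x 97.7 y 0.0 z 1.7 | w 0.000 0.000 0.000 rows>=2.0
along -189.0439663344202 lat -2.5116378614709594
```

Call:
{"op": "arm_command", "data": {
  "deltas": [
    {"x": 0,"y": -2,"z": 1.8,"wx": 0,"wy": 0,"wz": -0.003,"claw": 0.1},
    {"x": 0,"y": -2,"z": 1.8,"wx": 0,"wy": 0,"wz": -0.003,"claw": 0.1},
    {"x": 10,"y": -2,"z": 2,"wx": 0,"wy": 0,"wz": -0.003,"claw": 0.1},
    {"x": 20,"y": -2,"z": 2.2,"wx": 0,"wy": 0,"wz": -0.003,"claw": 0.1},
    {"x": 30,"y": -2,"z": 2.4,"wx": 0,"wy": 0,"wz": -0.003,"claw": 0.1}
  ]
}}

```text
clock: 51.75
ee_pos: [0.4728, 0.0921, 0.0685]
tool_rot: [-3.124, -0.313, -0.033]
wrist_force: [-0.1, -0.1, -2.5]
gripper_width: 0.0141
gripper_force: 117.5
```

Call:
{"op": "arm_command", "data": {
  "deltas": [
    {"x": 8,"y": 0,"z": 0.2,"wx": 0,"wy": 0,"wz": 0,"claw": 0.1},
    {"x": 16,"y": 0,"z": 0.3,"wx": 0,"wy": 0,"wz": 0,"claw": 0.1},
    {"x": 24,"y": 0,"z": 0.5,"wx": 0,"wy": 0,"wz": 0,"claw": 0.1},
    {"x": 30,"y": 0,"z": 0.6,"wx": 0,"wy": 0,"wz": 0,"claw": 0.1}
  ]
}}

```text
clock: 52.15
ee_pos: [0.5015, 0.098, 0.0683]
tool_rot: [-3.124, -0.313, -0.032]
wrist_force: [0.7, 0.7, -0.7]
gripper_width: 0.0137
gripper_force: 117.5
```

```bash
python3 -c "
from h import *
plan([(536,103.8,68,11.3)],1.0)
C=np.array([627,122]);e=np.array([.981,.196])
p=arm.get_state()['ee_pos'][:2]*1000-C; print('along',p@e,'lat',p@[-e[1],e[0]])"
```

```text
now [501.5  98.   68.3] yaw 11.5 tilt 1.16 w 0.01374821846562521 F [ 0.7  0.7 -0.7] t 52.15 j [-0.01  0.38 -0.33  2.05  0.19  0.72 -1.83]
0 x 35.0 y 1.1 z 1.0 | w 0.000 -0.003 0.003 rows>=0.7
along -127.87057257502202 lat 1.0190576641879359
```

Call:
{"op": "arm_command", "data": {
  "deltas": [
    {"x": 8,"y": 0,"z": 0.2,"wx": 0,"wy": 0,"wz": 0,"claw": 0.1},
    {"x": 16,"y": 0,"z": 0.3,"wx": 0,"wy": 0,"wz": 0,"claw": 0.1},
    {"x": 23,"y": 0,"z": 0.5,"wx": 0,"wy": 0,"wz": 0,"claw": 0.1},
    {"x": 29,"y": 0,"z": 0.6,"wx": 0,"wy": 0,"wz": 0,"claw": 0.1},
    {"x": 29,"y": 0,"z": 0.6,"wx": 0,"wy": 0,"wz": 0,"claw": 0.1}
  ]
}}

```text
clock: 52.65
ee_pos: [0.53, 0.1038, 0.0684]
tool_rot: [-3.124, -0.313, -0.033]
wrist_force: [-0.4, -0.7, -1.8]
gripper_width: 0.0136
gripper_force: 117.5
```

Call:
{"op": "arm_command", "data": {
  "deltas": [
    {"x": 2,"y": 0,"z": 0,"wx": 0,"wy": 0,"wz": 0,"claw": 0.1},
    {"x": 4,"y": 0,"z": 0.1,"wx": 0,"wy": 0,"wz": 0,"claw": 0.1},
    {"x": 4,"y": 0,"z": 0.1,"wx": 0,"wy": 0,"wz": 0,"claw": 0.1}
  ]
}}

```text
clock: 52.95
ee_pos: [0.5331, 0.1044, 0.0684]
tool_rot: [-3.124, -0.314, -0.032]
wrist_force: [0.0, 0.5, -1.7]
gripper_width: 0.0141
gripper_force: 117.5
```

```bash
python3 -c "
from h import *
plan([(536,103.8,68,11.3)],1.0)
C=np.array([627,122]);e=np.array([.981,.196])
p=arm.get_state()['ee_pos'][:2]*1000-C; print('along',p@e,'lat',p@[-e[1],e[0]])"
```

```text
now [533.1 104.4  68.4] yaw 11.5 tilt 1.16 w 0.014113467465486716 F [ 0.   0.5 -1.7] t 52.95 j [-0.02  0.43 -0.32  1.98  0.2   0.75 -1.83]
0 x 2.7 y 1.1 z 0.4 | w 0.000 -0.003 0.003 rows>=0.1
along -95.56338133897292 lat 1.0893650172567773
```

Call:
{"op": "arm_command", "data": {
  "deltas": [
    {"x": 0,"y": 0,"z": -2,"wx": 0,"wy": 0.005,"wz": 0,"claw": 0.1},
    {"x": 0,"y": 0,"z": -4,"wx": 0,"wy": 0.01,"wz": 0,"claw": 0.1},
    {"x": 0,"y": 0,"z": -5.5,"wx": 0,"wy": 0.015,"wz": 0,"claw": 0.1},
    {"x": 0,"y": 0,"z": -7,"wx": 0,"wy": 0.02,"wz": 0,"claw": 0.1},
    {"x": 0,"y": 0,"z": -7,"wx": 0,"wy": 0.02,"wz": 0,"claw": 0.1}
  ]
}}

```text
clock: 53.45
ee_pos: [0.5324, 0.1041, 0.0753]
tool_rot: [-3.122, -0.313, -0.062]
wrist_force: [-0.3, 0.1, -4.7]
gripper_width: 0.0138
gripper_force: 117.2
```

Call:
{"op": "arm_command", "data": {
  "deltas": [
    {"x": 0,"y": 0,"z": -0.5,"wx": 0,"wy": 0,"wz": 0,"claw": 0.1},
    {"x": 0,"y": 0,"z": -1,"wx": 0,"wy": 0,"wz": 0,"claw": 0.1},
    {"x": 0,"y": 0,"z": -1,"wx": 0,"wy": 0,"wz": 0,"claw": 0.1}
  ]
}}

```text
clock: 53.75
ee_pos: [0.5329, 0.1043, 0.0763]
tool_rot: [-3.121, -0.313, -0.063]
wrist_force: [0.5, -0.7, -4.2]
gripper_width: 0.0139
gripper_force: 117.2
```

```bash
python3 -c "
from h import *
plan([],2.3)
print(arm.get_state()['ft_torque'])"
```

```text
now [532.9 104.3  76.3] yaw 11.5 tilt 2.30 w 0.01388928577647402 F [ 0.5 -0.7 -4.2] t 53.75 j [-0.01  0.41 -0.32  1.99  0.2   0.74 -1.82]
[-0.13584318  0.35018318 -0.01273801]
```

Call:
{"op": "arm_command", "data": {
  "deltas": [
    {"x": -3,"y": 0,"z": -0.1,"wx": 0,"wy": 0,"wz": 0,"claw": 0.1},
    {"x": -9,"y": 0,"z": -0.4,"wx": 0,"wy": 0,"wz": 0,"claw": 0.1},
    {"x": -18,"y": 0,"z": -0.7,"wx": 0,"wy": 0,"wz": 0,"claw": 0.1},
    {"x": -28,"y": 0,"z": -1.1,"wx": 0,"wy": 0,"wz": 0,"claw": 0.1},
    {"x": -38,"y": 0,"z": -1.5,"wx": 0,"wy": 0,"wz": 0,"claw": 0.1}
  ]
}}

```text
clock: 54.25
ee_pos: [0.4943, 0.0964, 0.0762]
tool_rot: [-3.122, -0.313, -0.062]
wrist_force: [0.8, 0.3, -4.4]
gripper_width: 0.014
gripper_force: 117.2
```

Call:
{"op": "arm_command", "data": {
  "deltas": [
    {"x": -10,"y": 0,"z": -0.4,"wx": 0,"wy": 0,"wz": 0,"claw": 0.1},
    {"x": -20,"y": 0,"z": -0.8,"wx": 0,"wy": 0,"wz": 0,"claw": 0.1},
    {"x": -30,"y": 0,"z": -1.2,"wx": 0,"wy": 0,"wz": 0,"claw": 0.1},
    {"x": -40,"y": 0,"z": -1.6,"wx": 0,"wy": 0,"wz": 0,"claw": 0.1},
    {"x": -48,"y": 0,"z": -1.9,"wx": 0,"wy": 0,"wz": 0,"claw": 0.1}
  ]
}}

```text
clock: 54.75
ee_pos: [0.4475, 0.0869, 0.0763]
tool_rot: [-3.122, -0.313, -0.062]
wrist_force: [0.9, 0.3, -3.7]
gripper_width: 0.0138
gripper_force: 117.2
```

Call:
{"op": "arm_command", "data": {
  "deltas": [
    {"x": -5,"y": 0,"z": -0.2,"wx": 0,"wy": 0,"wz": 0,"claw": 0.1},
    {"x": -8,"y": 0,"z": -0.3,"wx": 0,"wy": 0,"wz": 0,"claw": 0.1},
    {"x": -8,"y": 0,"z": -0.3,"wx": 0,"wy": 0,"wz": 0,"claw": 0.1}
  ]
}}

```text
clock: 55.05
ee_pos: [0.4405, 0.0855, 0.0763]
tool_rot: [-3.122, -0.313, -0.063]
wrist_force: [-0.6, 0.9, -4.5]
gripper_width: 0.0141
gripper_force: 117.2
```

```bash
python3 pair.py .12 .15 tray; python3 - <<'E'
from h import *
ims=[]
for n,b in(("scene",(240,110,360,220)),("top",(165,105,285,215))):
    im,d,c=cam(n); ims.append(cv2.resize(im[b[1]:b[3],b[0]:b[2]],(400,367)))
save("out1.png",np.hstack(ims))
E
```

```text
now [440.5  85.5  76.3] yaw 11.5 tilt 2.31 w 0.01408039156596241 F [-0.6  0.9 -4.5] t 55.05 j [ 0.02  0.28 -0.35  2.19  0.16  0.66 -1.82]
scene tray 0.58 {'n': 1267, 'c': array([528.4, 106.8]), 's': array([ 71.9, 179. ]), 'a': 11.2, 'mean': array([533.8, 102.4, 135.5]), 'med': array([533.6, 100.7, 135.1])} slope [0.023 0.004]
top tray 0.93 {'n': 779, 'c': array([538., 111.]), 's': array([ 62.4, 172.4]), 'a': 3.8, 'mean': array([541.5, 101.2, 135.1]), 'med': array([541.3,  91.4, 133.8])} slope [0.026 0.004]
```

View pics/out1.png

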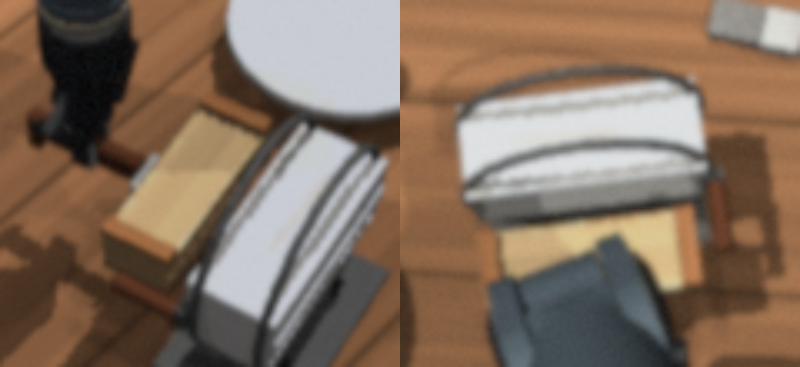

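```bash
python3 -c "
from h import *
plan([(420,135,76,20),(403,235,76,30),(401,347,76,41)],2.3)"
```

```text
now [441.   85.7  76.2] yaw 11.5 tilt 2.32 w 0.013964073924342017 F [-0.2 -0.  -4.1] t 55.35 j [ 0.02  0.28 -0.35  2.19  0.16  0.66 -1.82]
0 x -10.8 y -52.5 z -0.2 | w 0.006 -0.000 -0.149 rows>=1.1
1 x 18.2 y -99.8 z 0.7 | w 0.007 0.000 -0.174 rows>=2.0
2 x 54.2 y -98.0 z 2.2 | w 0.008 0.000 -0.192 rows>=2.2
```

Call:
{"op": "arm_command", "data": {
  "deltas": [
    {"x": -3,"y": -3,"z": 0,"wx": 0,"wy": 0,"wz": -0.01,"claw": 0.1},
    {"x": -7,"y": -10,"z": 0,"wx": 0.001,"wy": 0,"wz": -0.03,"claw": 0.1},
    {"x": -10,"y": -21,"z": 0,"wx": 0.002,"wy": 0,"wz": -0.06,"claw": 0.1},
    {"x": -11,"y": -36,"z": 0,"wx": 0.004,"wy": 0,"wz": -0.1,"claw": 0.1},
    {"x": -11,"y": -52,"z": 0,"wx": 0.006,"wy": 0,"wz": -0.149,"claw": 0.1}
  ]
}}

```text
clock: 55.85
ee_pos: [0.419, 0.1359, 0.0759]
tool_rot: [-3.085, -0.551, -0.062]
wrist_force: [0.1, 0.2, -4.0]
gripper_width: 0.0136
gripper_force: 117.3
```

Call:
{"op": "arm_command", "data": {
  "deltas": [
    {"x": 3,"y": -18,"z": 0.1,"wx": 0.001,"wy": 0,"wz": -0.03,"claw": 0.1},
    {"x": 7,"y": -38,"z": 0.3,"wx": 0.003,"wy": 0,"wz": -0.065,"claw": 0.1},
    {"x": 11,"y": -58,"z": 0.4,"wx": 0.004,"wy": 0,"wz": -0.1,"claw": 0.1},
    {"x": 15,"y": -79,"z": 0.6,"wx": 0.006,"wy": 0,"wz": -0.14,"claw": 0.1},
    {"x": 18,"y": -100,"z": 0.7,"wx": 0.007,"wy": 0,"wz": -0.174,"claw": 0.1}
  ]
}}

```text
clock: 56.35
ee_pos: [0.4017, 0.2369, 0.0759]
tool_rot: [-3.021, -0.817, -0.062]
wrist_force: [0.4, 0.4, -5.3]
gripper_width: 0.0141
gripper_force: 117.3
```

Call:
{"op": "arm_command", "data": {
  "deltas": [
    {"x": 10,"y": -20,"z": 0.4,"wx": 0.002,"wy": 0,"wz": -0.04,"claw": 0.1},
    {"x": 21,"y": -40,"z": 0.9,"wx": 0.003,"wy": 0,"wz": -0.08,"claw": 0.1},
    {"x": 31,"y": -58,"z": 1.3,"wx": 0.005,"wy": 0,"wz": -0.115,"claw": 0.1},
    {"x": 40,"y": -73,"z": 1.6,"wx": 0.006,"wy": 0,"wz": -0.145,"claw": 0.1},
    {"x": 46,"y": -84,"z": 1.9,"wx": 0.007,"wy": 0,"wz": -0.168,"claw": 0.1}
  ]
}}

```text
clock: 56.85
ee_pos: [0.3999, 0.3324, 0.0757]
tool_rot: [-2.94, -1.065, -0.059]
wrist_force: [0.2, -0.5, -5.0]
gripper_width: 0.0136
gripper_force: 117.3
```

Call:
{"op": "arm_command", "data": {
  "deltas": [
    {"x": 3,"y": -5,"z": 0.1,"wx": 0,"wy": 0,"wz": -0.01,"claw": 0.1},
    {"x": 4,"y": -7,"z": 0.2,"wx": 0,"wy": 0,"wz": -0.02,"claw": 0.1},
    {"x": 4,"y": -7,"z": 0.2,"wx": 0,"wy": 0,"wz": -0.02,"claw": 0.1}
  ]
}}

```text
clock: 57.15
ee_pos: [0.3987, 0.3376, 0.0754]
tool_rot: [-2.933, -1.089, -0.058]
wrist_force: [-0.3, -0.2, -3.3]
gripper_width: 0.0141
gripper_force: 117.3
```

```bash
python3 pair.py .11 .15 tray; python3 -c "
from h import *
plan([(401,347,76,41)],2.3)"
```

```text
now [398.7 337.6  75.4] yaw 40.8 tilt 2.24 w 0.014100774820437407 F [-0.3 -0.2 -3.3] t 57.15 j [-0.37  0.41 -0.51  2.02  0.3   0.74 -1.93]
scene tray 0.79 {'n': 966, 'c': array([467.2, 400.1]), 's': array([ 64.7, 186.6]), 'a': 40.5, 'mean': array([468.9, 396.9, 134.6]), 'med': array([469.1, 396.8, 134.2])} slope [0.013 0.014]
top tray 0.85 {'n': 771, 'c': array([491.4, 369.1]), 's': array([65. , 92.2]), 'a': 40.8, 'mean': array([492.6, 365.9, 132.9]), 'med': array([492.1, 365.6, 132.1])} slope [0.028 0.011]
now [399.  337.2  75.6] yaw 40.7 tilt 2.27 w 0.013455635758190853 F [-0.1 -0.4 -5.2] t 57.35 j [-0.37  0.41 -0.51  2.02  0.3   0.74 -1.93]
0 x 7.9 y -6.1 z -0.1 | w 0.002 0.000 -0.005 rows>=0.2
```

Call:
{"op": "arm_command", "data": {
  "deltas": [
    {"x": 4,"y": -3,"z": 2,"wx": 0,"wy": 0,"wz": 0,"claw": 0.1},
    {"x": 8,"y": -6,"z": 7,"wx": 0,"wy": 0,"wz": 0,"claw": 0.1},
    {"x": 8,"y": -6,"z": 15,"wx": 0,"wy": 0,"wz": 0,"claw": 0.1},
    {"x": 8,"y": -6,"z": 22,"wx": 0,"wy": -0.005,"wz": 0,"claw": 0.1},
    {"x": 8,"y": -6,"z": 28,"wx": 0,"wy": -0.01,"wz": 0,"claw": 0.1}
  ]
}}

```text
clock: 57.85
ee_pos: [0.4014, 0.3482, 0.0469]
tool_rot: [-2.936, -1.091, -0.042]
wrist_force: [0.0, 0.5, -4.9]
gripper_width: 0.0142
gripper_force: 117.4
```

Call:
{"op": "arm_command", "data": {
  "deltas": [
    {"x": 0,"y": 0,"z": 3,"wx": 0,"wy": -0.003,"wz": 0,"claw": 0.1},
    {"x": 0,"y": 0,"z": 5,"wx": 0,"wy": -0.005,"wz": 0,"claw": 0.1},
    {"x": 0,"y": 0,"z": 7,"wx": 0,"wy": -0.007,"wz": 0,"claw": 0.1},
    {"x": 0,"y": 0,"z": 8,"wx": 0,"wy": -0.007,"wz": 0,"claw": 0.1},
    {"x": 0,"y": 0,"z": 8,"wx": 0,"wy": -0.007,"wz": 0,"claw": 0.1}
  ]
}}

```text
clock: 58.35
ee_pos: [0.402, 0.3488, 0.0401]
tool_rot: [-2.938, -1.091, -0.034]
wrist_force: [-0.6, 0.5, -4.6]
gripper_width: 0.0143
gripper_force: 117.4
```

```bash
python3 pair.py .08 .11 tray
```

```text
now [402.  348.8  40.1] yaw 40.8 tilt 1.33 w 0.014259782779304776 F [-0.6  0.5 -4.6] t 58.35 j [-0.41  0.48 -0.48  2.02  0.35  0.7  -1.97]
scene tray 0.96 {'n': 879, 'c': array([470.1, 411.9]), 's': array([ 64.8, 182.3]), 'a': 41.0, 'mean': array([474.9, 404.7,  97.4]), 'med': array([475.7, 404.4,  97.2])} slope [0.007 0.005]
top tray 0.83 {'n': 739, 'c': array([496.6, 381.4]), 's': array([66.3, 90.3]), 'a': 40.3, 'mean': array([497.5, 377.2,  96. ]), 'med': array([496.9, 376.9,  95.3])} slope [0.016 0.015]
```

Call:
{"op": "arm_command", "data": {
  "deltas": [
    {"x": 0,"y": 0,"z": 1,"wx": 0,"wy": 0,"wz": 0,"claw": 0.1},
    {"x": 0,"y": 0,"z": 2,"wx": 0,"wy": 0,"wz": 0,"claw": 0.1},
    {"x": 0,"y": 0,"z": 3.5,"wx": 0,"wy": 0,"wz": 0,"claw": 0.1},
    {"x": 0,"y": 0,"z": 5,"wx": 0,"wy": 0,"wz": 0,"claw": 0.1},
    {"x": 0,"y": 0,"z": 5,"wx": 0,"wy": 0,"wz": 0,"claw": 0.1}
  ]
}}

```text
clock: 59.05
ee_pos: [0.4023, 0.3493, 0.0351]
tool_rot: [-2.937, -1.091, -0.035]
wrist_force: [0.6, 0.9, -2.0]
gripper_width: 0.0138
gripper_force: 117.6
```

Call:
{"op": "arm_command", "data": {
  "deltas": [
    {"x": 0,"y": 0,"z": 0.5,"wx": 0,"wy": 0,"wz": 0,"claw": 0.1},
    {"x": 0,"y": 0,"z": 0.5,"wx": 0,"wy": 0,"wz": 0,"claw": 0.1},
    {"x": 0,"y": 0,"z": 0.5,"wx": 0,"wy": 0,"wz": 0,"claw": 0.1}
  ]
}}

```text
clock: 59.35
ee_pos: [0.4021, 0.349, 0.0346]
tool_rot: [-2.938, -1.091, -0.035]
wrist_force: [-0.8, 1.2, -1.4]
gripper_width: 0.0137
gripper_force: 117.6
```

```bash
python3 -c "
from h import *
plan([],1.3)"
```

```text
now [402.1 349.   34.6] yaw 40.8 tilt 1.34 w 0.013684335435676858 F [-0.8  1.2 -1.4] t 59.35 j [-0.42  0.49 -0.48  2.02  0.35  0.69 -1.98]
```

Call:
{"op": "arm_command", "data": {
  "deltas": [
    {"x": -5,"y": 0,"z": -0.1,"wx": 0,"wy": 0,"wz": 0,"claw": 0.1},
    {"x": -14,"y": 0,"z": -0.3,"wx": 0,"wy": 0,"wz": 0,"claw": 0.1},
    {"x": -26,"y": 0,"z": -0.6,"wx": 0,"wy": 0,"wz": 0,"claw": 0.1},
    {"x": -38,"y": 0,"z": -0.9,"wx": 0,"wy": 0,"wz": 0,"claw": 0.1},
    {"x": -50,"y": 0,"z": -1.2,"wx": 0,"wy": 0,"wz": 0,"claw": 0.1}
  ]
}}

```text
clock: 59.85
ee_pos: [0.363, 0.3152, 0.0345]
tool_rot: [-2.938, -1.092, -0.034]
wrist_force: [-0.3, -0.1, -1.7]
gripper_width: 0.0137
gripper_force: 117.6
```

Call:
{"op": "arm_command", "data": {
  "deltas": [
    {"x": -12,"y": 0,"z": -0.3,"wx": 0,"wy": 0,"wz": 0,"claw": 0.1},
    {"x": -24,"y": 0,"z": -0.6,"wx": 0,"wy": 0,"wz": 0,"claw": 0.1},
    {"x": -32,"y": 0,"z": -0.8,"wx": 0,"wy": 0,"wz": 0,"claw": 0.1},
    {"x": -32,"y": 0,"z": -0.8,"wx": 0,"wy": 0,"wz": 0,"claw": 0.1},
    {"x": -32,"y": 0,"z": -0.8,"wx": 0,"wy": 0,"wz": 0,"claw": 0.1}
  ]
}}

```text
clock: 60.35
ee_pos: [0.3403, 0.2957, 0.0348]
tool_rot: [-2.937, -1.091, -0.036]
wrist_force: [0.1, 0.2, -1.7]
gripper_width: 0.0141
gripper_force: 117.6
```

Call:
{"op": "arm_command", "data": {
  "deltas": [
    {"x": 0,"y": 0,"z": -15,"wx": 0,"wy": 0,"wz": 0,"claw": 0.1},
    {"x": 0,"y": 0,"z": -35,"wx": 0,"wy": 0,"wz": 0,"claw": 0.1},
    {"x": 0,"y": 0,"z": -40,"wx": 0,"wy": 0,"wz": 0,"claw": 0.1}
  ]
}}

```text
clock: 60.65
ee_pos: [0.3406, 0.2964, 0.0763]
tool_rot: [-2.936, -1.091, -0.04]
wrist_force: [1.0, 0.8, -1.4]
gripper_width: 0.014
gripper_force: 117.7
```

```bash
python3 pair.py .08 .11 tray; python3 -c "
from h import *
plan([(395,220,75,28),(432,120,75,12),(440,20,70,0),(461,-60,30,-7.4)],1)"
```

```text
now [340.6 296.4  76.3] yaw 40.8 tilt 1.57 w 0.013960996338665807 F [ 1.   0.8 -1.4] t 60.65 j [-0.34  0.31 -0.55  2.17  0.26  0.69 -1.93]
scene tray 0.77 {'n': 929, 'c': array([470. , 414.8]), 's': array([ 64.7, 185.3]), 'a': 40.4, 'mean': array([473.8, 408.8,  96.2]), 'med': array([474.3, 409. ,  95.9])} slope [0.003 0.002]
top tray 0.7 {'n': 1451, 'c': array([468.9, 414.7]), 's': array([ 66.5, 176.9]), 'a': 40.6, 'mean': array([470.6, 411.6,  94.7]), 'med': array([470. , 409.6,  94. ])} slope [0.003 0.004]
now [339.2 294.6  74.1] yaw 40.7 tilt 1.29 w 0.013899079277779083 F [-0.6 -0.2 -1.2] t 60.85 j [-0.34  0.32 -0.55  2.17  0.26  0.69 -1.93]
0 x -6.3 y 92.9 z -1.0 | w -0.004 -0.005 0.222 rows>=1.9
1 x -14.3 y 105.7 z -0.2 | w -0.005 0.000 0.279 rows>=2.1
2 x -13.1 y 99.5 z 4.8 | w -0.004 0.000 0.209 rows>=2.0
3 x 20.3 y 80.0 z 40.4 | w -0.002 0.000 0.129 rows>=1.8
```

Call:
{"op": "arm_command", "data": {
  "deltas": [
    {"x": -6,"y": 45,"z": 0,"wx": -0.002,"wy": 0,"wz": 0.11,"claw": 0.1},
    {"x": -6,"y": 93,"z": 0,"wx": -0.004,"wy": 0,"wz": 0.222,"claw": 0.1},
    {"x": -6,"y": 93,"z": 5,"wx": -0.004,"wy": 0,"wz": 0.222,"claw": 0.1},
    {"x": -6,"y": 93,"z": 5,"wx": -0.004,"wy": 0,"wz": 0.222,"claw": 0.1}
  ]
}}

```text
clock: 61.25
ee_pos: [0.3952, 0.2191, 0.0683]
tool_rot: [-3.044, -0.756, -0.031]
wrist_force: [-1.0, 0.1, -1.2]
gripper_width: 0.014
gripper_force: 118.0
```

Call:
{"op": "arm_command", "data": {
  "deltas": [
    {"x": -10,"y": 40,"z": 7,"wx": -0.002,"wy": 0,"wz": 0.1,"claw": 0.1},
    {"x": -14,"y": 80,"z": 15,"wx": -0.004,"wy": 0,"wz": 0.2,"claw": 0.1},
    {"x": -14,"y": 106,"z": 15,"wx": -0.005,"wy": 0,"wz": 0.279,"claw": 0.1},
    {"x": -14,"y": 106,"z": 15,"wx": -0.005,"wy": 0,"wz": 0.279,"claw": 0.1}
  ]
}}

```text
clock: 61.65
ee_pos: [0.4337, 0.1182, 0.0535]
tool_rot: [-3.122, -0.322, -0.033]
wrist_force: [0.2, 0.1, -1.4]
gripper_width: 0.014
gripper_force: 118.0
```

```bash
python3 -c "
from h import *
plan([(436,20,55,0),(461,-60,20,-7.4)],1)"
```

```text
now [433.7 118.2  53.5] yaw 11.8 tilt 1.23 w 0.014017756321317786 F [ 0.2  0.1 -1.4] t 61.65 j [-0.06  0.33 -0.35  2.19  0.2   0.63 -1.92]
0 x -17.8 y 96.6 z -2.0 | w -0.005 -0.004 0.206 rows>=2.0
1 x 24.4 y 80.0 z 35.4 | w -0.002 0.000 0.129 rows>=1.8
```

Call:
{"op": "arm_command", "data": {
  "deltas": [
    {"x": -14,"y": 45,"z": 0,"wx": -0.003,"wy": 0,"wz": 0.1,"claw": 0.1},
    {"x": -18,"y": 90,"z": 0,"wx": -0.005,"wy": 0,"wz": 0.2,"claw": 0.1},
    {"x": -18,"y": 97,"z": 0,"wx": -0.005,"wy": 0,"wz": 0.206,"claw": 0.1},
    {"x": -18,"y": 97,"z": 0,"wx": -0.005,"wy": 0,"wz": 0.206,"claw": 0.1}
  ]
}}

```text
clock: 62.05
ee_pos: [0.4357, 0.0222, 0.0534]
tool_rot: [-3.14, -0.007, -0.035]
wrist_force: [0.7, 1.5, -1.6]
gripper_width: 0.014
gripper_force: 118.2
```

Call:
{"op": "arm_command", "data": {
  "deltas": [
    {"x": 12,"y": 40,"z": 10,"wx": -0.002,"wy": 0,"wz": 0.07,"claw": 0.1},
    {"x": 24,"y": 80,"z": 30,"wx": -0.002,"wy": 0,"wz": 0.129,"claw": 0.1},
    {"x": 24,"y": 80,"z": 45,"wx": -0.002,"wy": 0,"wz": 0.129,"claw": 0.1},
    {"x": 24,"y": 80,"z": 45,"wx": -0.002,"wy": 0,"wz": 0.129,"claw": 0.1},
    {"x": 24,"y": 80,"z": 45,"wx": -0.002,"wy": 0,"wz": 0.129,"claw": 0.1}
  ]
}}

```text
clock: 62.55
ee_pos: [0.4612, -0.055, 0.009]
tool_rot: [-3.133, 0.188, -0.034]
wrist_force: [-0.2, 0.7, -1.7]
gripper_width: 0.0136
gripper_force: 118.1
```

```bash
python3 bl.py .01 .05; python3 -c "
from h import *
plan([(461,-60,-16,-7.4)],1)"
```

```text
now [461.2 -55.    9. ] yaw -6.9 tilt 1.24 w 0.013640291142005287 F [-0.2  0.7 -1.7] t 62.55 j [ 0.2   0.42 -0.21  2.19  0.16  0.52 -1.82]
scene 557 slope al,la [0.018 0.001] top z@94 31.9 al [ 69.04724779 124.42751508] la [-44.21449951  45.18411238]
top 144 slope al,la [0.02  0.003] top z@94 30.8 al [103.81572231 124.3167011 ] la [-36.72793065  44.07057316]
now [461.8 -56.5   9.8] yaw -7.0 tilt 1.37 w 0.013862199273868092 F [ 0.8  0.5 -1.2] t 62.75 j [ 0.2   0.41 -0.2   2.19  0.16  0.52 -1.82]
0 x -1.0 y 3.7 z 25.8 | w -0.003 -0.006 0.007 rows>=0.5
```

Call:
{"op": "arm_command", "data": {
  "deltas": [
    {"x": 0,"y": 0,"z": 12,"wx": 0,"wy": -0.018,"wz": 0,"claw": 0.1},
    {"x": 0,"y": 0,"z": 20,"wx": 0,"wy": -0.018,"wz": 0,"claw": 0.1},
    {"x": 0,"y": 0,"z": 24,"wx": 0,"wy": -0.018,"wz": 0,"claw": 0.1},
    {"x": 0,"y": 0,"z": 25.5,"wx": 0,"wy": -0.018,"wz": 0,"claw": 0.1},
    {"x": 0,"y": 0,"z": 25.5,"wx": 0,"wy": -0.018,"wz": 0,"claw": 0.1}
  ]
}}

```text
clock: 63.25
ee_pos: [0.4613, -0.0578, -0.0159]
tool_rot: [-3.134, 0.195, -0.005]
wrist_force: [-3.7, 0.8, 11.5]
gripper_width: 0.0132
gripper_force: 120.2
```

Call:
{"op": "arm_command", "data": {
  "deltas": [
    {"x": 0,"y": 0,"z": 0,"wx": 0,"wy": 0,"wz": 0,"claw": 0.3},
    {"x": 0,"y": 0,"z": 0,"wx": 0,"wy": 0,"wz": 0,"claw": 0.6},
    {"x": 0,"y": 0,"z": 0,"wx": 0,"wy": 0,"wz": 0,"claw": 0.6}
  ],
  "grip_force": 40
}}

```text
clock: 63.55
ee_pos: [0.4618, -0.058, -0.0167]
tool_rot: [-3.133, 0.196, -0.007]
wrist_force: [0.0, -0.7, -0.1]
gripper_width: 0.0513
gripper_force: 0.0
```

Call:
{"op": "arm_command", "data": {
  "deltas": [
    {"x": 0,"y": 0,"z": -45,"wx": 0,"wy": 0,"wz": 0,"claw": 0.6},
    {"x": 0,"y": 0,"z": -95,"wx": 0,"wy": 0,"wz": 0,"claw": 1},
    {"x": 0,"y": 0,"z": -145,"wx": 0,"wy": 0,"wz": 0,"claw": 1},
    {"x": 0,"y": 0,"z": -180,"wx": 0,"wy": 0,"wz": 0,"claw": 1},
    {"x": 0,"y": 0,"z": -180,"wx": 0,"wy": 0,"wz": 0,"claw": 1}
  ]
}}

```text
clock: 64.05
ee_pos: [0.4648, -0.0585, 0.1685]
tool_rot: [-3.134, 0.197, -0.024]
wrist_force: [0.6, -0.6, -0.9]
gripper_width: 0.0851
gripper_force: 0.0
```

```bash
python3 pair.py .08 .11 tray; python3 -c "
from h import *
plan([(430,120,165,40),(400,260,165,80),(440,380,160,120),(469.5,414.7,150,130.5),(469.5,414.7,55,130.5)])
im,d,c=cam('scene'); w=cloud(d,c)
for o in arm.outline_of('lifter','scene')[:3]: print(rect(w,o['region'],-.01,.012))
"
```

```text
now [464.8 -58.5 168.5] yaw -7.2 tilt 0.89 w 0.08508483769015728 F [ 0.6 -0.6 -0.9] t 64.05 j [ 0.27  0.17 -0.26  2.04  0.06  0.91 -1.72]
scene tray 0.79 {'n': 927, 'c': array([470.5, 414.1]), 's': array([ 64.7, 186.7]), 'a': 40.4, 'mean': array([474.2, 408.4,  96.2]), 'med': array([474.8, 408.9,  95.8])} slope [-0.001 -0.002]
top tray 0.81 {'n': 1541, 'c': array([468.8, 414.4]), 's': array([ 66.1, 176.4]), 'a': 40.4, 'mean': array([466. , 414.3,  94.6]), 'med': array([465.9, 414.9,  93.8])} slope [0.001 0.004]
now [459.8 -58.3 162.2] yaw -7.2 tilt 0.15 w 0.08531271560145151 F [-0.3 -0.   0.1] t 64.25 j [ 0.27  0.18 -0.26  2.05  0.06  0.91 -1.72]
0 x -51.8 y -173.2 z -2.5 | w -0.002 -0.002 -0.823 rows>=5.5
1 x 67.0 y -126.5 z 0.0 | w 0.000 0.000 -0.698 rows>=4.7
2 x 125.1 y 18.6 z 5.0 | w 0.000 0.000 -0.698 rows>=4.7
3 x 15.3 y 42.9 z 10.0 | w 0.000 0.000 -0.183 rows>=1.2
4 x 0.0 y 0.0 z 95.0 | w 0.000 0.000 0.000 rows>=1.9
{'n': 512, 'c': array([ 292. , -339.9]), 's': array([ 86.9, 186. ]), 'a': 62.7, 'mean': array([ 240.2, -313.2,    5.4]), 'med': array([ 238.7, -311.3,    5.4])}
{'n': 700, 'c': array([495. , -63.1]), 's': array([ 92.6, 185.2]), 'a': 83.2, 'mean': array([549.8, -70. ,   5.2]), 'med': array([550.4, -70. ,   5.5])}
```

Call:
{"op": "arm_command", "data": {
  "deltas": [
    {"x": -47,"y": -150,"z": 0,"wx": 0,"wy": 0,"wz": -0.7,"claw": 1},
    {"x": -47,"y": -150,"z": 0,"wx": 0,"wy": 0,"wz": -0.7,"claw": 1},
    {"x": -47,"y": -150,"z": 0,"wx": 0,"wy": 0,"wz": -0.7,"claw": 1},
    {"x": -47,"y": -150,"z": 0,"wx": 0,"wy": 0,"wz": -0.7,"claw": 1},
    {"x": -47,"y": -150,"z": 0,"wx": 0,"wy": 0,"wz": -0.7,"claw": 1}
  ]
}}

```text
clock: 64.85
ee_pos: [0.4318, 0.099, 0.1626]
tool_rot: [-3.006, -0.907, -0.004]
wrist_force: [-0.5, 0.1, 0.5]
gripper_width: 0.0855
gripper_force: 0.0
```

```bash
python3 -c "
from h import *
plan([(400,240,165,72),(430,370,160,110),(469.5,414.7,150,130.5),(469.5,414.7,90,130.5)])"
```

```text
now [431.8  99.  162.6] yaw 33.6 tilt 0.18 w 0.08545550663965816 F [-0.5  0.1  0.5] t 64.85 j [ 0.11  0.16 -0.47  2.08  0.09  0.91 -1.4 ]
0 x 51.5 y -135.1 z -2.1 | w 0.000 -0.003 -0.671 rows>=4.5
1 x 132.9 y -11.6 z 5.0 | w 0.000 0.000 -0.663 rows>=4.4
2 x 28.5 y 52.4 z 10.0 | w 0.000 0.000 -0.358 rows>=2.4
3 x 0.0 y 0.0 z 60.0 | w 0.000 0.000 0.000 rows>=1.2
```

Call:
{"op": "arm_command", "data": {
  "deltas": [
    {"x": 51,"y": -135,"z": -2,"wx": 0,"wy": 0,"wz": -0.67,"claw": 1},
    {"x": 51,"y": -135,"z": -2,"wx": 0,"wy": 0,"wz": -0.67,"claw": 1},
    {"x": 51,"y": -135,"z": -2,"wx": 0,"wy": 0,"wz": -0.67,"claw": 1},
    {"x": 51,"y": -135,"z": -2,"wx": 0,"wy": 0,"wz": -0.67,"claw": 1},
    {"x": 51,"y": -135,"z": -2,"wx": 0,"wy": 0,"wz": -0.67,"claw": 1}
  ]
}}

```text
clock: 65.35
ee_pos: [0.401, 0.239, 0.1646]
tool_rot: [-2.544, -1.843, -0.004]
wrist_force: [0.7, 0.2, 0.4]
gripper_width: 0.085
gripper_force: 0.0
```

Call:
{"op": "arm_command", "data": {
  "deltas": [
    {"x": 133,"y": -12,"z": 5,"wx": 0,"wy": 0,"wz": -0.66,"claw": 1},
    {"x": 133,"y": -12,"z": 5,"wx": 0,"wy": 0,"wz": -0.66,"claw": 1},
    {"x": 133,"y": -12,"z": 5,"wx": 0,"wy": 0,"wz": -0.66,"claw": 1},
    {"x": 133,"y": -12,"z": 5,"wx": 0,"wy": 0,"wz": -0.66,"claw": 1},
    {"x": 133,"y": -12,"z": 5,"wx": 0,"wy": 0,"wz": -0.66,"claw": 1}
  ]
}}

```text
clock: 65.85
ee_pos: [0.4326, 0.3684, 0.1592]
tool_rot: [-1.813, -2.566, -0.002]
wrist_force: [-0.1, -0.6, -0.3]
gripper_width: 0.0856
gripper_force: 0.0
```

Call:
{"op": "arm_command", "data": {
  "deltas": [
    {"x": 28,"y": 52,"z": 10,"wx": 0,"wy": 0,"wz": -0.36,"claw": 1},
    {"x": 28,"y": 52,"z": 10,"wx": 0,"wy": 0,"wz": -0.36,"claw": 1},
    {"x": 28,"y": 52,"z": 10,"wx": 0,"wy": 0,"wz": -0.36,"claw": 1},
    {"x": 28,"y": 52,"z": 40,"wx": 0,"wy": 0,"wz": -0.36,"claw": 1},
    {"x": 28,"y": 52,"z": 40,"wx": 0,"wy": 0,"wz": -0.36,"claw": 1}
  ]
}}

```text
clock: 66.35
ee_pos: [0.4717, 0.4081, 0.1164]
tool_rot: [-1.332, -2.844, 0.008]
wrist_force: [0.4, -1.0, -0.7]
gripper_width: 0.0852
gripper_force: 0.0
```

```bash
python3 -c "
from h import *
plan([(469.8,414.4,50,130.4)])"
```

```text
now [471.7 408.1 116.4] yaw 129.8 tilt 0.30 w 0.08518268521548159 F [ 0.4 -1.  -0.7] t 66.35 j [-0.22  0.61 -0.81  1.71  0.5   1.05 -0.5 ]
0 x 6.1 y 2.9 z 66.4 | w -0.005 0.001 -0.010 rows>=1.3
```

Call:
{"op": "arm_command", "data": {
  "deltas": [
    {"x": 6,"y": 3,"z": 5,"wx": -0.005,"wy": 0,"wz": -0.01,"claw": 1},
    {"x": 6,"y": 3,"z": 25,"wx": -0.005,"wy": 0,"wz": -0.01,"claw": 1},
    {"x": 6,"y": 3,"z": 30,"wx": -0.005,"wy": 0,"wz": -0.01,"claw": 1},
    {"x": 6,"y": 3,"z": 30,"wx": -0.005,"wy": 0,"wz": -0.01,"claw": 1}
  ]
}}

```text
clock: 66.75
ee_pos: [0.4719, 0.4174, 0.0912]
tool_rot: [1.316, 2.847, 0.011]
wrist_force: [-0.5, -0.3, 0.1]
gripper_width: 0.0855
gripper_force: 0.0
```

```bash
python3 -c "
from h import *
plan([(469.8,414.4,50,130.4)])"
```

```text
now [471.9 417.4  91.2] yaw 130.4 tilt 0.50 w 0.08545086775710536 F [-0.5 -0.3  0.1] t 66.75 j [-0.24  0.64 -0.79  1.73  0.53  1.   -0.53]
0 x -0.9 y -3.9 z 41.1 | w 0.009 0.002 -0.000 rows>=0.8
```

Call:
{"op": "arm_command", "data": {
  "deltas": [
    {"x": 0,"y": -2,"z": 10,"wx": 0.004,"wy": 0,"wz": 0,"claw": 1},
    {"x": 0,"y": -2,"z": 20,"wx": 0.004,"wy": 0,"wz": 0,"claw": 1},
    {"x": 0,"y": -2,"z": 20,"wx": 0.004,"wy": 0,"wz": 0,"claw": 1},
    {"x": 0,"y": -2,"z": 20,"wx": 0.004,"wy": 0,"wz": 0,"claw": 1},
    {"x": 0,"y": -2,"z": 20,"wx": 0.004,"wy": 0,"wz": 0,"claw": 1}
  ]
}}

```text
clock: 67.25
ee_pos: [0.4711, 0.4166, 0.0718]
tool_rot: [1.317, 2.848, 0.008]
wrist_force: [-0.9, -0.4, 0.7]
gripper_width: 0.0855
gripper_force: 0.0
```

```bash
python3 -c "
from h import *
plan([(469.8,414.4,50,130.4)])"
```

```text
now [471.1 416.6  71.8] yaw 130.4 tilt 0.36 w 0.08547196837627033 F [-0.9 -0.4  0.7] t 67.25 j [-0.25  0.66 -0.78  1.74  0.55  0.97 -0.54]
0 x -0.8 y -2.5 z 21.8 | w 0.006 0.001 -0.001 rows>=0.4
```

Call:
{"op": "arm_command", "data": {
  "deltas": [
    {"x": 0,"y": -2.5,"z": 8,"wx": 0.006,"wy": 0,"wz": 0,"claw": 1},
    {"x": 0,"y": -2.5,"z": 16,"wx": 0.006,"wy": 0,"wz": 0,"claw": 1},
    {"x": 0,"y": -2.5,"z": 21,"wx": 0.006,"wy": 0,"wz": 0,"claw": 1},
    {"x": 0,"y": -2.5,"z": 21,"wx": 0.006,"wy": 0,"wz": 0,"claw": 1},
    {"x": 0,"y": -2.5,"z": 21,"wx": 0.006,"wy": 0,"wz": 0,"claw": 1}
  ]
}}

```text
clock: 67.75
ee_pos: [0.469, 0.4147, 0.0502]
tool_rot: [1.318, 2.851, -0.002]
wrist_force: [0.9, 0.6, 0.5]
gripper_width: 0.0853
gripper_force: 0.0
```

Call:
{"op": "arm_command", "data": {
  "deltas": [
    {"x": 0,"y": 0,"z": 0,"wx": 0,"wy": 0,"wz": 0,"claw": 0.85},
    {"x": 0,"y": 0,"z": 0,"wx": 0,"wy": 0,"wz": 0,"claw": 0.75},
    {"x": 0,"y": 0,"z": 0,"wx": 0,"wy": 0,"wz": 0,"claw": 0.65},
    {"x": 0,"y": 0,"z": 0,"wx": 0,"wy": 0,"wz": 0,"claw": 0.65},
    {"x": 0,"y": 0,"z": 0,"wx": 0,"wy": 0,"wz": 0,"claw": 0.65}
  ],
  "grip_force": 40
}}

```text
clock: 68.25
ee_pos: [0.4695, 0.4152, 0.0512]
tool_rot: [1.318, 2.85, 0.0]
wrist_force: [0.2, -0.6, 5.3]
gripper_width: 0.0625
gripper_force: 44.6
```

```bash
python3 -c "
from h import *
plan([(469.8,414.4,150,130.4)])
print(arm.get_state()['gripper_force'])"
```

```text
now [469.5 415.2  51.2] yaw 130.4 tilt 0.10 w 0.06250244153393343 F [ 0.2 -0.6  5.3] t 68.25 j [-0.26  0.68 -0.76  1.76  0.57  0.94 -0.56]
0 x -1.0 y -0.2 z -98.8 | w 0.001 0.002 -0.001 rows>=2.0
44.58338141441345
```

Call:
{"op": "arm_command", "data": {
  "deltas": [
    {"x": 0,"y": 0,"z": -3,"wx": 0,"wy": 0,"wz": 0,"claw": 0.65},
    {"x": 0,"y": 0,"z": -7,"wx": 0,"wy": 0,"wz": 0,"claw": 0.65},
    {"x": 0,"y": 0,"z": -14,"wx": 0,"wy": 0,"wz": 0,"claw": 0.65},
    {"x": 0,"y": 0,"z": -24,"wx": 0,"wy": 0,"wz": 0,"claw": 0.65},
    {"x": 0,"y": 0,"z": -40,"wx": 0,"wy": 0,"wz": 0,"claw": 0.65}
  ]
}}

```text
clock: 68.75
ee_pos: [0.4687, 0.4142, 0.0907]
tool_rot: [1.318, 2.851, -0.004]
wrist_force: [-0.9, 1.0, -2.0]
gripper_width: 0.0625
gripper_force: 44.1
```

Call:
{"op": "arm_command", "data": {
  "deltas": [
    {"x": 0,"y": 0,"z": -30,"wx": 0,"wy": 0,"wz": 0,"claw": 0.65},
    {"x": 0,"y": 0,"z": -70,"wx": 0,"wy": 0,"wz": 0,"claw": 0.65},
    {"x": 0,"y": 0,"z": -85,"wx": 0,"wy": 0,"wz": 0,"claw": 0.65},
    {"x": 0,"y": 0,"z": -85,"wx": 0,"wy": 0,"wz": 0,"claw": 0.65}
  ]
}}

```text
clock: 69.15
ee_pos: [0.4699, 0.4165, 0.1788]
tool_rot: [1.317, 2.848, 0.007]
wrist_force: [-0.3, 0.0, -2.4]
gripper_width: 0.0629
gripper_force: 44.4
```

```bash
python3 - <<'E'
from h import *
plan([(400,250,175,90),(430,90,175,60),(450,-80,175,30),(540,-240,140,16),(553.3,-323.3,80,6)])
for n in("scene","top"):
    im,d,c=cam(n); w=cloud(d,c)
    for o in arm.outline_of("face0",n)[:2]: print(n,"face",o["conf"],o["box"],rect(w,o["region"],.05,.1))
    T=(np.hypot(w[...,0]-.47,w[...,1]-.412)<.1)&(w[...,2]>.053)&(w[...,2]<.1); print(n,rect(w,T,.053,.1), np.percentile(w[T][:,2],[50,95,99]) )
    if n=="scene": save("lift.png",im,(290,60,400,160),6)
E
```

```text
now [469.9 416.5 178.8] yaw 130.4 tilt 0.33 w 0.06293292439280676 F [-0.3  0.  -2.4] t 69.15 j [-0.2   0.55 -0.85  1.65  0.45  1.14 -0.46]
0 x -81.6 y -161.1 z 3.1 | w 0.006 -0.001 0.704 rows>=4.7
1 x -160.0 y 30.0 z 0.0 | w 0.000 0.000 0.524 rows>=3.5
2 x -137.2 y 102.3 z 0.0 | w 0.000 0.000 0.524 rows>=3.5
3 x -2.1 y 183.6 z 35.0 | w 0.000 0.000 0.244 rows>=3.7
4 x -10.2 y 83.7 z 60.0 | w 0.000 0.000 0.175 rows>=2.1
scene face 0.52 [333.5, 104.5, 347.1, 119.0] {'n': 147, 'c': array([459.5, 420.3]), 's': array([42.9, 68.6]), 'a': 38.6, 'mean': array([468.8, 408.3,  80.9]), 'med': array([469.1, 406.2,  81.9])}
scene {'n': 1337, 'c': array([473.1, 404.7]), 's': array([198.7, 183.8]), 'a': 24.1, 'mean': array([479.6, 399.6,  64.8]), 'med': array([483.7, 397.3,  64.2])} [0.06416015 0.08320005 0.08861143]
top {'n': 92, 'c': array([535.3, 362.3]), 's': array([72.2, 22.5]), 'a': 57.5, 'mean': array([534.2, 360.8,  67.6]), 'med': array([534.8, 362. ,  67.1])} [0.06709813 0.07771109 0.07958691]
```

View pics/lift.png

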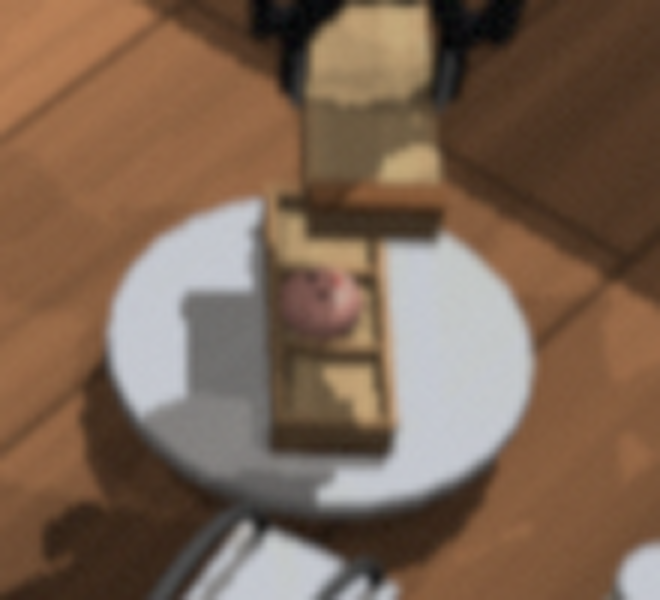

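Call:
{"op": "arm_command", "data": {
  "deltas": [
    {"x": -16,"y": -32,"z": 0,"wx": 0,"wy": 0,"wz": 0.14,"claw": 0.65},
    {"x": -32,"y": -64,"z": 0,"wx": 0,"wy": 0,"wz": 0.28,"claw": 0.65},
    {"x": -49,"y": -97,"z": 0,"wx": 0,"wy": 0,"wz": 0.42,"claw": 0.65},
    {"x": -65,"y": -130,"z": 0,"wx": 0,"wy": 0,"wz": 0.56,"claw": 0.65},
    {"x": -82,"y": -161,"z": 0,"wx": 0,"wy": 0,"wz": 0.7,"claw": 0.65}
  ]
}}

```text
clock: 69.85
ee_pos: [0.3977, 0.246, 0.174]
tool_rot: [2.222, 2.22, -0.006]
wrist_force: [0.3, 0.7, -0.9]
gripper_width: 0.0626
gripper_force: 44.5
```

Call:
{"op": "arm_command", "data": {
  "deltas": [
    {"x": -32,"y": 6,"z": 0,"wx": 0,"wy": 0,"wz": 0.1,"claw": 0.65},
    {"x": -64,"y": 12,"z": 0,"wx": 0,"wy": 0,"wz": 0.21,"claw": 0.65},
    {"x": -96,"y": 18,"z": 0,"wx": 0,"wy": 0,"wz": 0.31,"claw": 0.65},
    {"x": -128,"y": 24,"z": 0,"wx": 0,"wy": 0,"wz": 0.42,"claw": 0.65},
    {"x": -160,"y": 30,"z": 0,"wx": 0,"wy": 0,"wz": 0.524,"claw": 0.65}
  ]
}}

```text
clock: 70.35
ee_pos: [0.4293, 0.0866, 0.1747]
tool_rot: [2.72, 1.57, -0.004]
wrist_force: [1.2, 0.5, -1.4]
gripper_width: 0.0625
gripper_force: 44.5
```

Call:
{"op": "arm_command", "data": {
  "deltas": [
    {"x": -27,"y": 20,"z": 0,"wx": 0,"wy": 0,"wz": 0.1,"claw": 0.65},
    {"x": -55,"y": 41,"z": 0,"wx": 0,"wy": 0,"wz": 0.21,"claw": 0.65},
    {"x": -82,"y": 61,"z": 0,"wx": 0,"wy": 0,"wz": 0.31,"claw": 0.65},
    {"x": -110,"y": 82,"z": 0,"wx": 0,"wy": 0,"wz": 0.42,"claw": 0.65},
    {"x": -137,"y": 102,"z": 0,"wx": 0,"wy": 0,"wz": 0.524,"claw": 0.65}
  ]
}}

```text
clock: 70.85
ee_pos: [0.4496, -0.0828, 0.1748]
tool_rot: [3.034, 0.812, -0.004]
wrist_force: [0.3, 0.0, -1.7]
gripper_width: 0.0628
gripper_force: 44.5
```

```bash
python3 -c "
from h import *
plan([(540,-240,140,16),(553.3,-323.3,80,6),(553.3,-323.3,-14,6)])
print(arm.get_state()['gripper_force'])"
```

```text
now [449.6 -82.8 174.8] yaw 30.0 tilt 0.13 w 0.06284017464242134 F [ 0.3  0.  -1.7] t 70.85 j [ 0.45  0.17 -0.4   2.04  0.08  0.95 -1.04]
0 x -0.1 y 181.4 z 34.7 | w 0.000 0.002 0.243 rows>=3.7
1 x -10.2 y 83.7 z 60.0 | w 0.000 0.000 0.175 rows>=2.1
2 x 0.0 y 0.0 z 94.0 | w 0.000 0.000 0.000 rows>=1.9
44.522032141685486
```

Call:
{"op": "arm_command", "data": {
  "deltas": [
    {"x": 0,"y": 36,"z": 7,"wx": 0,"wy": 0,"wz": 0.05,"claw": 0.65},
    {"x": 0,"y": 73,"z": 14,"wx": 0,"wy": 0,"wz": 0.1,"claw": 0.65},
    {"x": 0,"y": 110,"z": 21,"wx": 0,"wy": 0,"wz": 0.15,"claw": 0.65},
    {"x": 0,"y": 146,"z": 28,"wx": 0,"wy": 0,"wz": 0.2,"claw": 0.65},
    {"x": 0,"y": 181,"z": 35,"wx": 0,"wy": 0,"wz": 0.243,"claw": 0.65}
  ]
}}

```text
clock: 71.35
ee_pos: [0.5413, -0.2388, 0.1392]
tool_rot: [-3.11, -0.442, 0.004]
wrist_force: [1.1, 0.1, -0.8]
gripper_width: 0.0627
gripper_force: 44.5
```

Call:
{"op": "arm_command", "data": {
  "deltas": [
    {"x": -4,"y": 28,"z": 20,"wx": 0,"wy": 0,"wz": 0.06,"claw": 0.65},
    {"x": -8,"y": 56,"z": 40,"wx": 0,"wy": 0,"wz": 0.12,"claw": 0.65},
    {"x": -10,"y": 76,"z": 55,"wx": 0,"wy": 0,"wz": 0.17,"claw": 0.65},
    {"x": -10,"y": 84,"z": 60,"wx": 0,"wy": 0,"wz": 0.175,"claw": 0.65},
    {"x": -10,"y": 84,"z": 60,"wx": 0,"wy": 0,"wz": 0.175,"claw": 0.65}
  ]
}}

```text
clock: 71.85
ee_pos: [0.5546, -0.3215, 0.0794]
tool_rot: [-3.137, -0.171, 0.004]
wrist_force: [0.3, 0.6, -1.0]
gripper_width: 0.0623
gripper_force: 44.5
```

Call:
{"op": "arm_command", "data": {
  "deltas": [
    {"x": 0,"y": 0,"z": 20,"wx": 0,"wy": 0,"wz": 0,"claw": 0.65},
    {"x": 0,"y": 0,"z": 45,"wx": 0,"wy": 0,"wz": 0,"claw": 0.65},
    {"x": 0,"y": 0,"z": 65,"wx": 0,"wy": 0,"wz": 0,"claw": 0.65},
    {"x": 0,"y": 0,"z": 75,"wx": 0,"wy": 0,"wz": 0,"claw": 0.65},
    {"x": 0,"y": 0,"z": 75,"wx": 0,"wy": 0,"wz": 0,"claw": 0.65}
  ]
}}

```text
clock: 72.35
ee_pos: [0.5554, -0.3196, 0.0058]
tool_rot: [-3.136, -0.175, 0.002]
wrist_force: [0.3, 0.0, -0.8]
gripper_width: 0.0629
gripper_force: 44.5
```

```bash
python3 -c "
from h import *
plan([(553.3,-323.3,-12,6)])"; python3 pair.py .03 .08 tray
```

```text
now [ 555.4 -319.6    5.8] yaw 6.4 tilt 0.07 w 0.06286441270306302 F [ 0.3  0.  -0.8] t 72.35 j [ 0.58  0.64 -0.18  1.77  0.16  0.75 -1.14]
0 x -2.5 y 3.5 z 17.8 | w -0.000 0.001 0.007 rows>=0.4
now [ 555.4 -319.6    5.8] yaw 6.4 tilt 0.07 w 0.06286441270306302 F [ 0.3  0.  -0.8] t 72.35 j [ 0.58  0.64 -0.18  1.77  0.16  0.75 -1.14]
scene tray 0.73 {'n': 1143, 'c': array([ 555.1, -320.6]), 's': array([177.5,  67.8]), 'a': 7.6, 'mean': array([ 581.5, -320. ,   50.8]), 'med': array([ 589.1, -320.8,   50.4])} slope [0.003 0.   ]
top tray 0.66 {'n': 1047, 'c': array([ 554.5, -320.5]), 's': array([177.6,  67.3]), 'a': 6.5, 'mean': array([ 543.6, -317. ,   50.6]), 'med': array([ 527.3, -315.1,   49.7])} slope [ 0.004 -0.001]
```

Call:
{"op": "arm_command", "data": {
  "deltas": [
    {"x": -2,"y": 3,"z": 6,"wx": 0,"wy": 0,"wz": 0,"claw": 0.65},
    {"x": -2,"y": 3,"z": 12,"wx": 0,"wy": 0,"wz": 0,"claw": 0.65},
    {"x": -2,"y": 3,"z": 17,"wx": 0,"wy": 0,"wz": 0,"claw": 0.65},
    {"x": -2,"y": 3,"z": 19,"wx": 0,"wy": 0,"wz": 0,"claw": 0.65},
    {"x": -2,"y": 3,"z": 19,"wx": 0,"wy": 0,"wz": 0,"claw": 0.65}
  ]
}}

```text
clock: 73.05
ee_pos: [0.5541, -0.3246, -0.0126]
tool_rot: [3.136, 0.171, 0.0]
wrist_force: [-0.5, -0.2, -0.9]
gripper_width: 0.0622
gripper_force: 44.5
```

Call:
{"op": "arm_command", "data": {
  "deltas": [
    {"x": 0,"y": 0,"z": 0.5,"wx": 0,"wy": 0,"wz": 0,"claw": 0.65},
    {"x": 0,"y": 0,"z": 0.5,"wx": 0,"wy": 0,"wz": 0,"claw": 0.8},
    {"x": 0,"y": 0,"z": 0.5,"wx": 0,"wy": 0,"wz": 0,"claw": 1},
    {"x": 0,"y": 0,"z": 0.5,"wx": 0,"wy": 0,"wz": 0,"claw": 1}
  ]
}}

```text
clock: 73.45
ee_pos: [0.5545, -0.3246, -0.0129]
tool_rot: [3.135, 0.172, 0.002]
wrist_force: [0.3, 0.0, 0.1]
gripper_width: 0.0856
gripper_force: 0.0
```

Call:
{"op": "arm_command", "data": {
  "deltas": [
    {"x": 0,"y": 0,"z": -30,"wx": 0,"wy": 0,"wz": 0,"claw": 1},
    {"x": 0,"y": 0,"z": -80,"wx": 0,"wy": 0,"wz": 0,"claw": 1},
    {"x": 0,"y": 0,"z": -130,"wx": 0,"wy": 0,"wz": 0,"claw": 1},
    {"x": 0,"y": 0,"z": -180,"wx": 0,"wy": 0,"wz": 0,"claw": 1}
  ]
}}

```text
clock: 73.85
ee_pos: [0.5539, -0.3242, 0.1689]
tool_rot: [3.135, 0.172, 0.001]
wrist_force: [0.2, -0.1, 0.7]
gripper_width: 0.0851
gripper_force: 0.0
```

Call:
{"op": "arm_command", "data": {
  "deltas": [
    {"x": -50,"y": 0,"z": 0,"wx": 0,"wy": 0,"wz": 0,"claw": 1},
    {"x": -90,"y": 0,"z": 0,"wx": 0,"wy": 0,"wz": 0,"claw": 1},
    {"x": -90,"y": 0,"z": 0,"wx": 0,"wy": 0,"wz": 0,"claw": 1}
  ]
}}

```text
clock: 74.15
ee_pos: [0.4586, -0.3363, 0.1672]
tool_rot: [3.135, 0.161, -0.005]
wrist_force: [0.6, -0.1, -0.1]
gripper_width: 0.0855
gripper_force: 0.0
```

```bash
python3 pair.py .025 .05 tray;  python3 - <<'E'
from h import *
im,d,c=cam("scene"); w=cloud(d,c)
for l,a,b in(("lifter",-.01,.012),("cover",.055,.09),("face0",.055,.1),("paint_jar",0,.1),("brush",0,.04),("water_pot",0,.1)):
    for o in arm.outline_of(l,"scene")[:2]: print(l,round(o["conf"],2),rect(w,o["region"],a,b))
save("final.png",im,s=1.5)
E
```

```text
now [ 458.6 -336.3  167.2] yaw 5.9 tilt 0.25 w 0.08545635794442084 F [ 0.6 -0.1 -0.1] t 74.15 j [ 0.72  0.34 -0.2   1.82  0.09  0.99 -0.99]
scene tray 0.93 {'n': 1645, 'c': array([ 552.8, -324.3]), 's': array([179.2,  65.2]), 'a': 6.5, 'mean': array([ 554.5, -325.1,   32.9]), 'med': array([ 555.1, -325.3,   32. ])} slope [0.    0.005]
top tray 0.59 {'n': 1134, 'c': array([ 552. , -323.4]), 's': array([176.9,  66.2]), 'a': 6.4, 'mean': array([ 557.2, -320.2,   30.7]), 'med': array([ 559.8, -320.5,   29.6])} slope [0.002 0.003]
lifter 0.93 {'n': 710, 'c': array([481.7, -58.8]), 's': array([ 90.4, 216. ]), 'a': 81.6, 'mean': array([548.2, -69.1,   5.4]), 'med': array([551.5, -69.3,   5.3])}
cover 0.6 {'n': 784, 'c': array([471.3, 413.5]), 's': array([ 66.4, 181. ]), 'a': 39.4, 'mean': array([476.1, 410.1,  69.9]), 'med': array([482.9, 400.2,  68.2])}
face0 0.72 {'n': 123, 'c': array([469.8, 409.2]), 's': array([39.9, 37.7]), 'a': 30.9, 'mean': array([470.8, 407.4,  82.4]), 'med': array([471.3, 406.5,  83.9])}
paint_jar 0.66 {'n': 552, 'c': array([722.1, 365.3]), 's': array([57.2, 57.1]), 'a': 74.4, 'mean': array([724.5, 356.5,  60.6]), 'med': array([725.5, 351.8,  63.3])}
brush 0.34 None
water_pot 0.56 {'n': 824, 'c': array([ 750.4, -300.5]), 's': array([67.9, 70.4]), 'a': 78.9, 'mean': array([ 745.7, -295.7,   43.1]), 'med': array([ 742.6, -293.8,   43.7])}
```

View pics/final.png

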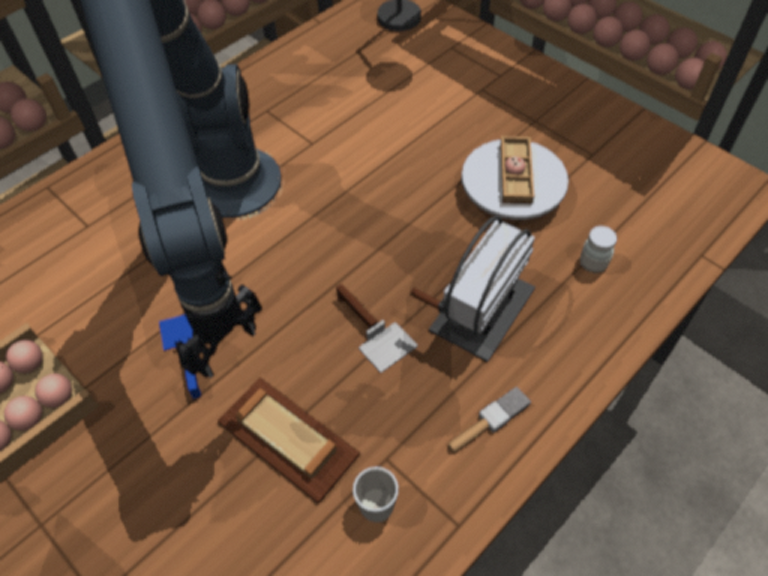

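The final view shows the loaded tray face up on the turntable (515,168). The old tray is mouth down on the pallet (288,432), the lifter is flat at (380,340), and the jar, brush and pot are unmoved.

```bash
python3 -c "
from rig import arm
print(arm.hand_in())"
```

```text
the job is handed in; nothing more can be done
None
```

The job is done and handed in at about 74 s of the 210 s; `hand_in` gave no verdict back. One face was present, and it now lies face up in the former cover about 6 mm from the turntable's centre, the old tray is mouth down in the middle of the pallet, the lifter is flat on the bench, and the jar, brush and pot look untouched.

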